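Clear the welding plate and set the copper backing bars

ROBOT

A 6-joint arm with a two-finger parallel gripper is mounted at the origin on the work surface. World frame = base frame: x ahead of the robot, y to its left, z up, the work surface at z = 0. Lengths are in m, angles in degrees, forces in N, time in s.
With the tool pointing down it reaches from about 0.275 to 0.825 m from the base axis. Payload 4.9 kg.
Tool frame: the origin (TCP) lies at the very end of the fingers, on their centre line; the grasp point (between the pads) lies 19 mm behind it; x points along the fingers, z is the direction in which the jaws open and shut, and the axes are right-handed (so a half turn about x gives the same grasp; the last joint's range is limited). The gripper opens to 85 mm and grips with 20 to 120 N. Pads are 22 mm wide; open, the fingers measure 114 mm over their backs; the gripper's body (76 mm by 85 mm) begins 54 mm behind the grasp point. The pads swing forward as they close: fully open they stand 13 mm farther back than shut.
Start: joints at [58.086, 18.69, -11.035, 60.275, 0, 82.311], TCP at [0.226, 0.502, 0.192] pointing down, gripper open.
Joint ranges: [-152.03, 152.03], [-55.5, 102.48], [-74.3, 77.21], [-110.64, 120.58], [-84.22, 78.4], [-180, 180]. Speed limits (degrees/s): [147.25, 147.25, 180, 180, 180, 180].

INTERFACE

Orientations are given as [roll, pitch, yaw] about the fixed x, y, z axes, in that order (R = Rz(yaw) Ry(pitch) Rx(roll)).
In Python, from rig import r gives the robot as it stands.
- The arm moves only by the tool move_arm, never from a script. Its argument "moves" is a list that holds one entry, the list of rows, each a list of 5 numbers: the shift along the tool's x, y, z in m, then the turn about the tool's x in degrees, then the finger opening in m, from 0 to 0.0854. In form: [[[x, y, z, turn, grip], ...]]. A call has exactly 5 rows; each row shifts and turns the pose as measured when the row begins, along the tool's axes as they then stand; what a row does not reach is not made up. A row lasts 1/12 s, in which the tool goes at most 41.7 mm and 7.16 degrees, less where a joint would pass 70% of its speed; a pose out of reach is approached as far as the arm can. A call is refused whole if a number of a shift passes 0.0417 or a number of a turn 7.16, either way. A call with a gripper value outside its range is refused whole. The fingers move at their own pace and stop on an object; "grip_force" is the grip in N (left out, the last holds). Time passes only in rows, so rows that do not move let the fingers close, or fill a call up. It gives the time, the measured TCP pose, the force and the opening at its end, in the units of the state.
- r.get_state(): the state, without advancing time (a new reading comes with each control period).
- r.camera(name): name is "side" or "top"; returns a dict with "frame" (480x640x3 uint8, red, green, blue), "depth" (480x640 float32, m along the optical axis (not along the pixel's ray), 0 where there is no reading), "fx", "fy", "cx", "cy" (pixels), "view" (4x4, takes a point from world to camera coordinates). Camera axes: x right, y down, z forward; pixel columns grow to the right and rows downward; lengths in m; the calibration is good to about 2 mm. A picture is of the moment at which its call begins.
- r.sign_off(): hands the job in, once; it reports no verdict.
The state is a dict: "time_s": time; "joint_pos": joint angles; "qd": joint speeds; "tau": joint torques, N m; "ee_pos": TCP position; "ee_rot": TCP orientation; "ft_force": force on the tool from outside, world axes, zero at the start; "wrist_torque": the same for the moment, N m; "finger_gap": finger opening in m.
Only numpy, scipy, OpenCV 4.12 (cv2) and the standard library are available. Lean on these libraries where they do the work, as an engineer would, in place of code of your own. Each camera call takes 0.05 s, during which the arm holds its last target.

TASK

Get the welding bench ready for the next seam: with the bench brush, sweep all the sharp aluminium off-cuts from the welding plate into the blue scrap tray at its end, without touching them with the gripper or arm, and put the brush back down on the bench. Once the plate is clear, set every copper backing bar from the plywood board (two or three of them) into a pocket of the jig, one to a pocket, and press each one down until it is flush with the jig's top. Leave the square, the bracket and the other tools on the bench where they are.

Things in the scene. Friction and masses are not known exactly. Their poses are not given: they have to be found in the camera images.
- plate: dark steel welding plate, 220 (x) x 360 (y) mm, top 60 mm above the bench, fixed. Origin under its middle, at bench level (so for tray and jig). Along its front and rear edges run stop bars, 20 mm high above the top, with 190 mm clear between them (x -95 to +95 mm); both y ends are open: the scrap tray stands against one, the jig against the other (2 mm gap), which way round varies
- tray: blue sheet-steel scrap tray, open on top, 210 (x) x 170 (y) x 50 mm high outside, walls 4 mm; fixed, its rim 10 mm below the plate's top, against one y end of the plate, axes parallel to the plate's. Origin under its middle
- jig: aluminium welding jig, 200 (x) x 170 (y) x 60 mm, fixed against the other y end of the plate, tops level, axes parallel. Origin under its middle. In its top are three pockets, long sides along x, for the copper bars; behind them (x +52 to +78 mm) stand three clamps, up to 103 mm above the bench
- pocket0 (a point): middle of one pocket's mouth, level with the jig's top. Pocket 103 (x) x 33 (y) mm, 16 mm deep, edges chamfered 1.5 mm. A stiff knock-out pad, 60 x 20 mm, stands 4.5 to 6 mm up from its floor, so a bar dropped in stays that much proud; pressed from above, the pad gives way with friction (3 to 6 N on top of the bar's weight) and stays where it is left
- pocket1 (a point): the same for the middle pocket, 56 mm beside the first in the jig's y
- pocket2 (a point): the same for the third pocket, 56 mm beside the middle one
- bar0: copper backing bar, solid, 100 (x) x 30 (y) x 16 mm, about 0.42 kg. Origin at its centre. It lies flat, long side along x, on a plywood board (125 x 175 x 18 mm, fixed) in front of the plate, left or right; two or three bars lie side by side in places 62 mm apart (an absent one reads None). Any bar fits any pocket
- bar1: another copper backing bar, the same
- bar2: another copper backing bar, the same
- brush: bench brush standing on its bristles in front of the plate, on the side where the board is not. Head: stiff, rigid bristles 100 (x) x 46 (y) x 32 mm high, on them a wooden back 106 x 48 mm (32 to 50 mm up, good to grip across); a handle 21 mm thick runs from it to x = -160 mm, its axis 41 to 46 mm up. 0.22 kg. Origin at the middle of the bristles' underside, z up
- offcut0: aluminium off-cut, flat bar 60 (x) x 36 (y) x 10 (z) mm. Its origin is the middle of its bounding box. 4 to 6 of the six off-cuts are there (the others read None), at any yaw on the welding plate between the stop bars. 37 to 60 g
- offcut1: aluminium off-cut, square tube 60 (x) x 25 x 25 mm. Its origin is the middle of its bounding box. 4 to 6 of the six off-cuts are there (the others read None), at any yaw on the welding plate between the stop bars. 37 to 60 g
- offcut2: aluminium off-cut, flat bar 62 (x) x 30 (y) x 12 (z) mm. Its origin is the middle of its bounding box. 4 to 6 of the six off-cuts are there (the others read None), at any yaw on the welding plate between the stop bars. 37 to 60 g
- offcut3: aluminium off-cut, angle section 60 mm (x) long, legs 30 x 30 mm, 4 mm thick, one leg flat on the plate, the other upright at -y. Its origin is the middle of its bounding box. 4 to 6 of the six off-cuts are there (the others read None), at any yaw on the welding plate between the stop bars. 37 to 60 g
- offcut4: aluminium off-cut, square tube 64 (x) x 25 x 25 mm. Its origin is the middle of its bounding box. 4 to 6 of the six off-cuts are there (the others read None), at any yaw on the welding plate between the stop bars. 37 to 60 g
- offcut5: aluminium off-cut, flat bar 60 (x) x 40 (y) x 8 (z) mm. Its origin is the middle of its bounding box. 4 to 6 of the six off-cuts are there (the others read None), at any yaw on the welding plate between the stop bars. 37 to 60 g
- square: red magnetic welding square, L-shaped, 70 x 14 x 70 mm high, standing loose in front of the plate near the middle; leave it where it is. Origin under its middle
- bracket: freshly tacked aluminium bracket, base 60 x 44 mm, upright 54 mm high, standing loose in front of the plate near the middle; leave it where it is. Origin under its middle
- hammer: hammer lying far left on the bench; leave it where it is
- wirebrush: wire brush with a straight wooden back, 260 mm long, lying far right on the bench (not the bench brush); leave it where it is
- spray: spray can, 60 mm across, 170 mm high, standing far right; leave it where it is

How it is judged:
By the outcome, as a careful person would: the job done as asked, in the order asked, and still so for the second after the job is handed in, with the robot touching nothing.
Of offcut0, offcut1, offcut2, offcut3, offcut4, offcut5 only 4 to 6 are there at a start; the rules pass over those that are not, and their reading is None.
Of bar0, bar1, bar2 only 2 to 3 are there at a start; the rules pass over those that are not, and their reading is None.
At some moment in a run one of brush, offcut0, offcut1, offcut2, offcut3, offcut4, offcut5 may be knocked a few centimetres aside while the robot is not near it.
Once in a run the grip may slacken for a moment while it holds something.
It also fails if it takes over 210 s, if anything falls off the work surface, if the arm or the gripper's body presses on something with over 40 N, if the wrist force passes 120 N, or if a joint passes its speed limit or range.

## Working session

There is one attempt and no reset: what is moved stays moved. The work goes in short steps, Python scripts to look and compute and a tool call to move; the robot and the scene stay as the last step left them, time stands still between calls to the robot, and variables do not carry over. Pictures are saved under pics/ and viewed, and the job is handed in when it is done.

Besides the shell and the picture viewer there is one more tool, called after "Call:" as name(argument=value, ...), one argument or row to a line, values as JSON. move_arm: Moves the arm, as the interface text tells. Its arguments: {"type":"object","properties":{"moves":{"type":"array"},"grip_force":{"type":"number"}},"required":["moves"]}

```bash
ls; mkdir -p pics; python3 - <<'E'
from rig import r
import cv2,numpy as np
s=r.get_state();print({k:np.round(v,3).tolist() if not isinstance(v,(int,float)) else v for k,v in s.items()})
for n in("side","top"):
    c=r.camera(n);cv2.imwrite(f"pics/{n}0.png",c["frame"][:,:,::-1]);print(n,c["fx"],c["fy"],c["cx"],c["cy"],np.round(c["view"],4).tolist())
    np.savez(f"{n}0.npz",**c)
E
```

```text
pics
{'time_s': 0.0, 'joint_pos': [58.086, 18.733, -11.093, 60.274, 0.001, 82.312], 'qd': [-0.054, -0.009, -0.058, -0.08, -0.001, -0.055], 'tau': [-0.002, -44.34, 26.244, 0.016, -0.0, -0.0], 'ee_pos': [0.225, 0.501, 0.191], 'ee_rot': [171.856, 89.901, -122.371], 'ft_force': [0.269, -0.7, -0.274], 'wrist_torque': [-0.004, 0.016, 0.023], 'finger_gap': 0.08549993675626644}
side 567.769604969955 567.769604969955 310.3101404712937 240.17647247129858 [[0.8096, -0.5868, 0.0156, -0.4338], [-0.3017, -0.4387, -0.8465, 0.2243], [0.5036, 0.6806, -0.5322, 1.2783], [0.0, 0.0, 0.0, 1.0]]
top 538.6402859301969 538.6402859301969 329.1252430080146 244.10898479318897 [[0.0159, -0.9999, 0.0005, -0.0117], [-0.9884, -0.0157, -0.151, 0.5105], [0.151, 0.0019, -0.9885, 1.4776], [0.0, 0.0, 0.0, 1.0]]
```

```bash
cat > h.py <<'E'
import numpy as np,cv2
def pts(c):
    d=c["depth"];v,u=np.mgrid[0:480,0:640]
    P=np.stack([(u-c["cx"])/c["fx"]*d,(v-c["cy"])/c["fy"]*d,d],-1)
    V=c["view"];W=(P-V[:3,3])@V[:3,:3]
    W[d==0]=np.nan
    return W
def proj(c,p):
    V=c["view"];q=V[:3,:3]@np.array(p)+V[:3,3];return q[0]/q[2]*c["fx"]+c["cx"],q[1]/q[2]*c["fy"]+c["cy"]
def onz(c,u,v,z):
    V=c["view"];R=V[:3,:3];o=-R.T@V[:3,3];d=R.T@np.array([(u-c["cx"])/c["fx"],(v-c["cy"])/c["fy"],1]);return o+d*(z-o[2])/d[2]
def crop(c,u0,v0,u1,v1,k,fn):
    im=c["frame"][v0:v1,u0:u1,::-1];cv2.imwrite(fn,cv2.resize(im,None,fx=k,fy=k,interpolation=cv2.INTER_CUBIC))
def comp(W,mask,minn=15):
    n,l=cv2.connectedComponents(mask.astype(np.uint8))
    out=[]
    for i in range(1,n):
        m=l==i
        if m.sum()<minn: continue
        p=W[m];r=cv2.minAreaRect((p[:,:2]*1000).astype(np.float32))
        v,u=np.nonzero(m)
        out.append((int(m.sum()),np.round(u.mean()),np.round(v.mean()),np.round(np.median(p,0),4),np.round(p[:,2].max(),3),np.round(r[0],1),np.round(r[1],1),round(r[2],1)))
    return out
E
python3 - <<'E'
from h import *
c=dict(np.load("top0.npz"));W=pts(c)
crop(c,190,160,460,325,2.9,"pics/topc.png")
z=W[...,2]
print("bench",np.nanmedian(z[350:370,450:600]), "plate",[ (u,v,np.round(W[v,u],4)) for u,v in [(270,200),(340,215),(375,240),(230,220),(440,180),(440,235)]])
reg=np.zeros(z.shape,bool);reg[165:325,190:465]=1
for lo,hi in((0.064,0.12),(0.01,0.058),(0.025,0.058)):
    print(lo,hi)
    for o in comp(W,reg&(z>lo)&(z<hi)):print(*o)
E
```

```text
bench -0.0006359509500101139 plate [(270, 200, array([0.6295, 0.1642, 0.0629])), (340, 215, array([ 0.5906, -0.0328,  0.0588])), (375, 240, array([ 0.5208, -0.1308,  0.0612])), (230, 220, array([ 5.830e-01,  2.859e-01, -4.000e-04])), (440, 180, array([ 0.6886, -0.3088,  0.0855])), (440, 235, array([ 0.5374, -0.3111,  0.0631]))]
0.064 0.12
856 317.0 177.0 [0.6934 0.0333 0.0787] 0.088 [690.3  29.6] [ 29. 360.] 4.8
168 434.0 181.0 [ 0.6823 -0.2903  0.0896] 0.108 [ 688.  -296.1] [35.9 50.9] 1.2
159 395.0 184.0 [ 0.6733 -0.1812  0.0902] 0.107 [ 675.7 -182.3] [28.1 42.9] 2.8
154 415.0 183.0 [ 0.6775 -0.2368  0.0909] 0.109 [ 679.5 -238. ] [27.4 42.7] 1.1
261 348.0 196.0 [ 0.6405 -0.0538  0.0835] 0.093 [645.  -53.2] [68.3 45.3] 68.6
233 318.0 198.0 [0.6325 0.0291 0.0837] 0.096 [636.2  28.7] [62.4 36. ] 77.6
125 350.0 225.0 [ 0.5588 -0.0597  0.0676] 0.095 [560.9 -63.4] [35.2 62.3] 71.1
279 293.0 229.0 [0.5473 0.097  0.0701] 0.078 [550.4  97.1] [61.1 43.1] 82.8
827 323.0 249.0 [0.4907 0.0129 0.0787] 0.089 [494.6  11.5] [ 22.8 363.2] 4.7
22 321.0 271.0 [0.4312 0.0174 0.0699] 0.077 [430.1  17.1]
[... 6818 characters left out ...]
.9
15 345.0 240.0 [ 0.5199 -0.045   0.0553] 0.058 [520.  -47.4] [ 8.6 27.3] 55.3
22 294.0 245.0 [0.5065 0.0914 0.0555] 0.058 [504.7  95.1] [14.8 23.6] 16.6
15 276.0 245.0 [0.506  0.1467 0.0558] 0.058 [503.7 146.6] [10.6 21.2] 52.1
15 265.0 247.0 [0.4971 0.1745 0.056 ] 0.058 [497.2 174.5] [11.5 17. ] 3.5
829 244.0 292.0 [0.3744 0.2308 0.0489] 0.058 [359.9 233.1] [ 49.5 160.9] 76.8
34 344.0 274.0 [ 0.4272 -0.0474  0.0524] 0.058 [427.  -47.2] [ 4.  43.2] 46.4
82 310.0 273.0 [0.4282 0.0484 0.039 ] 0.049 [428.9  44.6] [11.3 64.5] 0.6
392 446.0 291.0 [ 0.3843 -0.3315  0.0335] 0.042 [ 385.  -331.6] [ 29.9 101.1] 89.7
400 403.0 292.0 [ 0.3795 -0.2114  0.0334] 0.042 [ 380.4 -211.1] [ 30.7 101.6] 86.3
```

```bash
python3 - <<'E'
from h import *
c=dict(np.load("top0.npz"))
crop(c,380,165,455,255,6.6,"pics/jig.png")
crop(c,190,165,330,265,5.7,"pics/trayc.png")
E
cat > fit.py <<'E'
from h import *
from scipy.optimize import least_squares
c=dict(np.load("top0.npz"))
J=lambda a,b:(380+(a+.5)/6.6-.5,165+(b+.5)/6.6-.5)
T=lambda a,b:(190+(a+.5)/5.7-.5,165+(b+.5)/5.7-.5)
A=[(J(18,65),100,-182,.06),(J(412,40),100,-352,.06),(J(452,503),-100,-352,.06),(J(52,525),-100,-182,.06),
(T(28,125),105,352,.05),(T(43,540),-105,352,.05)]
for k,q in enumerate([[(60,242),(140,238),(158,475),(80,482)],[(192,233),(270,230),(290,468),(212,473)],[(322,222),(400,219),(422,458),(345,465)]]):
    yc=-267+56*(1-k)
    for (a,b),sx,sy in zip(q,(1,1,-1,-1),(1,-1,-1,1)): A.append((J(a,b),('p',sx*53),yc+sy*18,.06))
def w(p,x,y,z):
    t=np.radians(p[2]);return [p[0]+(x*np.cos(t)-y*np.sin(t))/1000,p[1]+(x*np.sin(t)+y*np.cos(t))/1000,z]
def f(p):
    e=[]
    for (u,v),x,y,z in A:
        if isinstance(x,tuple): x=x[1]+p[3]
        a,b=proj(c,w(p,x,y,z));e+=[a-u,b-v]
    return e
if __name__=="__main__":
    s=least_squares(f,[.59,.02,5,-10],loss='soft_l1');p=s.x;print(p,np.round(f(p),1))
    for k in range(3):print(k,w(p,p[3],-267+56*(1-k),.06))
E
python3 fit.py
```

```text
[ 5.93880553e-01  2.28477197e-02  4.73613306e+00 -2.96063707e+01] [-0.3  0.3 -0.2  0.2  0.8 -0.4  0.5  0.3 -0.3 -0.4 -0.8  0.  -0.5 -0.4
  0.1 -0.7  0.7  0.6 -0.4  0.3 -0.6 -0.4  0.3 -0.7  0.8  0.3 -0.3  0.4
 -0.5  0.   0.4 -0.4  0.8  0.5 -0.4  0.3]
0 [np.float64(0.5817969123634785), np.float64(-0.18987633349968572), 0.06]
1 [np.float64(0.5864206650694198), np.float64(-0.2456851223318607), 0.06]
2 [np.float64(0.591044417775361), np.float64(-0.3014939111640357), 0.06]
```

```bash
cat >> h.py <<'E'
from scipy.spatial.transform import Rotation as Ro
def tool(s):
    R=Ro.from_euler('xyz',s["ee_rot"],degrees=True).as_matrix();return np.array(s["ee_pos"]),R
def go(s,target,jaw=None):
    """shift in tool axes to target; jaw = wanted world angle (deg) of jaw axis z (mod 180)"""
    p,R=tool(s)
    a=np.degrees(np.arctan2(R[1,2],R[0,2]))
    out="pos %s jaw %.2f F %s gap %.4f t %.1f | shift %s"%(np.round(p,4),a,np.round(s["ft_force"],1),s["finger_gap"],s["time_s"],np.round(R.T@(np.array(target)-p),4))
    if jaw is not None:
        d=(jaw-a+90)%180-90   # world ccw turn; tool x is down => tool turn = -d
        out+=" turn %.2f (q6 %.1f)"%(-d,s["joint_pos"][5])
        t=np.radians(d);Q=np.array([[np.cos(t),-np.sin(t),0],[np.sin(t),np.cos(t),0],[0,0,1]])@R
        out+=" shift-after-turn %s"%np.round(Q.T@(np.array(target)-p),4)
    print(out)
E
python3 - <<'E'
from h import *
from rig import r
c=dict(np.load("top0.npz"))
print(tool(r.get_state())[1].round(3))
crop(c,215,260,275,350,6.6,"pics/brush.png")
crop(c,385,262,465,325,9,"pics/bars.png")
E
```

```text
[[-0.001 -0.912  0.41 ]
 [-0.001  0.41   0.912]
 [-1.     0.    -0.002]]
```

```bash
python3 - <<'E'
from h import *
c=dict(np.load("top0.npz"))
def f(pts,k,u0,v0,z):
    P=np.array([onz(c,u0+(a+.5)/k-.5,v0+(b+.5)/k-.5,z)[:2] for a,b in pts])*1000
    TL,TR,BR,BL=P
    d=(TL+TR-BR-BL)/2; print("ctr",P.mean(0).round(1),"yaw %.2f"%np.degrees(np.arctan2(d[1],d[0])),"len",np.linalg.norm(d).round(1),"w",(np.linalg.norm(TL-TR)+np.linalg.norm(BL-BR))/2)
f([(187,47),(287,72),(220,310),(118,285)],6.6,215,260,.05)
f([(120,108),(218,118),(198,437),(102,432)],9,385,262,.034)
f([(502,100),(602,102),(600,430),(498,422)],9,385,262,.034)
print(onz(c,215+95/6.6,260+535/6.6,.055))
E
```

```text
ctr [386.8 225.8] yaw -13.79 len 102.9 w 43.753486091273686
ctr [ 380.  -209.5] yaw -3.65 len 99.7 w 30.088382008139792
ctr [ 385.1 -330.6] yaw -1.49 len 100.6 w 31.285401331609066
[0.23813078 0.26241021 0.055     ]
```

```bash
cat > g.py <<'E'
import sys
from h import *
from rig import r
a=[float(x) for x in sys.argv[1:]]
go(r.get_state(),a[:3],a[3] if len(a)>3 else None)
E
python3 g.py .387 .226 .13 76.2
```

```text
pos [0.2254 0.5011 0.1915] jaw 65.78 F [0.1 0.4 0.5] gap 0.0854 t 0.1 | shift [ 0.0617 -0.2603 -0.1844] turn -10.42 (q6 82.3) shift-after-turn [ 0.0618 -0.2226 -0.2285]
```

Call:
move_arm(
  moves=[
    [[0,0,0,-5.2,0.0854],[0,0,0,-5.2,0.0854],[0.008,-0.028,-0.0285,0,0.0854],[0.008,-0.028,-0.0285,0,0.0854],[0.008,-0.028,-0.0285,0,0.0854]],
  ],
  grip_force=80,
)

```text
time_s: 0.52
ee_pos: [0.2858, 0.402, 0.166]
ee_rot: [45.5, 89.9, 122.9]
ft_force: [0.6, 0.8, -0.5]
finger_gap: 0.0855
```

```bash
python3 g.py .387 .226 .13 76.2
```

```text
pos [0.2858 0.402  0.166 ] jaw 77.47 F [ 0.6  0.8 -0.5] gap 0.0855 t 0.5 | shift [ 0.0356 -0.137  -0.1499] turn 1.27 (q6 58.4) shift-after-turn [ 0.0356 -0.1403 -0.1468]
```

Call:
move_arm(
  moves=[
    [[0.007,-0.028,-0.0293,1.0,0.0854],[0.007,-0.028,-0.0293,0,0.0854],[0.007,-0.028,-0.0293,0,0.0854],[0.007,-0.028,-0.0293,0,0.0854],[0,0,0,0,0.0854]],
  ],
)

```text
time_s: 0.93
ee_pos: [0.3694, 0.2528, 0.1345]
ee_rot: [147.2, 89.8, -136.6]
ft_force: [0.6, 0.1, -0.8]
finger_gap: 0.0856
```

```bash
python3 g.py .387 .226 .13 76.2
```

```text
pos [0.3694 0.2528 0.1345] jaw 76.18 F [ 0.6  0.1 -0.8] gap 0.0856 t 0.9 | shift [ 0.0045 -0.0235 -0.0218] turn -0.02 (q6 38.8) shift-after-turn [ 0.0045 -0.0235 -0.0218]
```

Call:
move_arm(
  moves=[
    [[0.02,-0.0235,-0.0218,0,0.0854],[0.005,0,0,0,0.0854],[0,0,0,0,0.0854],[0,0,0,0,0.0854],[0,0,0,0,0.0854]],
  ],
)

```text
time_s: 1.35
ee_pos: [0.3867, 0.2245, 0.1091]
ee_rot: [128.5, 89.7, -155.7]
ft_force: [0.9, -0.3, -0.5]
finger_gap: 0.0857
```

```bash
python3 g.py .387 .226 .1 76.2; python3 - <<'E'
from h import *
from rig import r
c=r.camera("side");crop(c,150,180,310,300,5,"pics/s1.png")
for p in [(.387,.226,.0),(.387,.226,.05)]:
    u,v=proj(c,p);print((u-150)*5,(v-180)*5)
E
```

```text
pos [0.3867 0.2245 0.1091] jaw 75.78 F [ 0.9 -0.3 -0.5] gap 0.0857 t 1.4 | shift [0.0091 0.     0.0016] turn -0.42 (q6 34.9) shift-after-turn [0.0091 0.     0.0016]
359.9314017484062 315.554311051514
353.97154395459495 240.71858643995512
```

The brush head is where I computed it (crop ~355,245) and the fingers are straight above it. Descending.

Call:
move_arm(
  moves=[
    [[0.025,0,0.0015,-0.4,0.0854],[0.025,0,0,0,0.0854],[0.02,0,0,0,0.0854],[0.01,0,0,0,0.0854],[0,0,0,0,0.0854]],
  ],
)

```text
time_s: 1.82
ee_pos: [0.3884, 0.233, 0.0304]
ee_rot: [-47.8, 89.7, 29.1]
ft_force: [-0.3, -0.4, -0.5]
finger_gap: 0.0849
```

```bash
python3 g.py .387 .226 .03 76.2
```

```text
pos [0.3884 0.233  0.0304] jaw 76.84 F [-0.3 -0.4 -0.5] gap 0.0849 t 1.8 | shift [ 0.0004 -0.0002 -0.0071] turn 0.64 (q6 34.7) shift-after-turn [ 0.0004 -0.0003 -0.0071]
```

Call:
move_arm(
  moves=[
    [[0,0,-0.007,0.5,0.0854],[0,0,0,0,0.03],[0,0,0,0,0.03],[0,0,0,0,0.03],[0,0,0,0,0.03]],
  ],
)

```text
time_s: 2.23
ee_pos: [0.3874, 0.2283, 0.0335]
ee_rot: [-50.0, 89.5, 26.5]
ft_force: [-0.2, -0.1, 0.6]
finger_gap: 0.0387
```

Call:
move_arm(
  moves=[
    [[0,0,0,0,0.03],[0,0,0,0,0.03],[0,0,0,0,0.03],[-0.01,0,0,0,0.03],[-0.01,0,0,0,0.03]],
  ],
)

```text
time_s: 2.65
ee_pos: [0.3872, 0.228, 0.054]
ee_rot: [-49.5, 89.5, 27.0]
ft_force: [-0.2, -0.1, -0.3]
finger_gap: 0.0298
```

```bash
python3 g.py .387 .226 .03 76.2
```

```text
pos [0.3872 0.228  0.054 ] jaw 76.52 F [-0.2 -0.1 -0.3] gap 0.0298 t 2.6 | shift [ 0.024  -0.0001 -0.0021] turn 0.32 (q6 34.5) shift-after-turn [ 0.024  -0.0001 -0.0021]
```

```bash
python3 - <<'E'
from h import *
from rig import r
c=r.camera("side");crop(c,150,180,310,300,5,"pics/s2.png")
c=r.camera("top");crop(c,190,230,330,335,5.7,"pics/t2.png")
E
python3 - <<'E'
from h import *
from rig import r
s=r.get_state();print(s["ee_pos"],s["joint_pos"],s["finger_gap"])
c=r.camera("side");W=pts(c)
for u,v in [(219,213),(222,213),(222,216),(222,210),(222,205),(226,205)]:print(u,v,W[v,u].round(3))
t=r.camera("top");W=pts(t)
for px in [(375,330),(400,330),(350,320),(345,260)]:
    u,v=int(190+px[0]/5.7),int(230+px[1]/5.7);print(W[v,u].round(3))
print(proj(c,s["ee_pos"]),proj(t,s["ee_pos"]))
E
```

```text
[0.3886031  0.22853611 0.05501954] [ 21.02846766  16.68489702 -36.99779013  35.67621312   0.04564046
  34.50237827] 0.030077216467901662
219 213 [0.377 0.209 0.11 ]
222 213 [0.382 0.202 0.112]
222 216 [0.385 0.208 0.098]
222 210 [0.382 0.199 0.122]
222 205 [0.375 0.183 0.148]
226 205 [0.385 0.18  0.145]
[0.376 0.179 0.196]
[0.376 0.167 0.194]
[0.378 0.188 0.2  ]
[0.419 0.214 0.051]
(np.float64(220.74679094996966), np.float64(226.06876199943406)) (np.float64(244.09140300199215), np.float64(285.72857064921914))
```

```bash
python3 - <<'E'
from h import *
c=dict(np.load("side0.npz"));W=pts(c)
print(proj(c,(.2254,.5011,.1915)))
crop(c,70,70,170,180,5.4,"pics/s0.png")
for v in range(130,160,3):
    print(v,[W[v,u].round(3).tolist() for u in (113,117,120)])
E
```

```text
(np.float64(121.49338745165062), np.float64(161.62958217944401))
130 [[0.585, 1.77, -0.2], [0.209, 0.437, 0.311], [0.247, 0.535, 0.271]]
133 [[0.58, 1.763, -0.212], [0.207, 0.432, 0.305], [0.248, 0.544, 0.259]]
136 [[0.195, 0.432, 0.299], [0.204, 0.43, 0.298], [0.246, 0.542, 0.251]]
139 [[0.199, 0.454, 0.282], [0.209, 0.45, 0.281], [0.741, 2.2, -0.428]]
142 [[0.198, 0.455, 0.274], [0.206, 0.444, 0.275], [0.216, 0.452, 0.27]]
145 [[0.196, 0.453, 0.266], [0.207, 0.452, 0.264], [0.216, 0.455, 0.261]]
148 [[0.197, 0.461, 0.254], [0.205, 0.452, 0.256], [0.214, 0.455, 0.252]]
151 [[0.245, 0.637, 0.171], [0.254, 0.623, 0.174], [0.26, 0.613, 0.176]]
154 [[0.24, 0.625, 0.167], [0.247, 0.605, 0.172], [0.255, 0.602, 0.171]]
157 [[0.232, 0.601, 0.168], [0.242, 0.593, 0.168], [0.253, 0.6, 0.163]]
```

The fingertips are about 40 mm higher than the reported TCP: side depth gives tip z≈0.095 against a reported 0.055. The jaws shut above the brush. I'll check the offset by lowering and measuring again.

Call:
move_arm(
  moves=[
    [[0.01,0,0,0,0.03],[0.01,0,0,0,0.03],[0.01,0,0,0,0.03],[0,0,0,0,0.03],[0,0,0,0,0.03]],
  ],
)

```text
time_s: 3.27
ee_pos: [0.3873, 0.228, 0.0211]
ee_rot: [-49.8, 89.5, 26.7]
ft_force: [-1.0, -0.8, -0.8]
finger_gap: 0.0299
```

```bash
python3 - <<'E'
from h import *
from rig import r
s=r.get_state();print(s["ee_pos"],s["ft_force"],s["joint_pos"])
c=r.camera("side");crop(c,190,180,270,240,10,"pics/s3.png");W=pts(c)
for v in range(206,232,2):print(v,[W[v,u].round(3).tolist() for u in (218,221,224)])
E
```

```text
[0.38734484 0.22797668 0.02110235] [-1.03371883 -0.75870231 -0.75188102] [ 21.01773162  19.77792693 -39.08548023  30.65747554   0.04771348
  34.50536117]
206 [[0.374, 0.205, 0.135], [0.364, 0.168, 0.154], [0.372, 0.166, 0.153]]
208 [[0.374, 0.207, 0.128], [0.364, 0.168, 0.148], [0.373, 0.169, 0.145]]
210 [[0.366, 0.19, 0.132], [0.368, 0.176, 0.137], [0.377, 0.178, 0.134]]
212 [[0.363, 0.186, 0.129], [0.366, 0.174, 0.133], [0.375, 0.175, 0.129]]
214 [[0.366, 0.192, 0.118], [0.374, 0.191, 0.116], [0.379, 0.184, 0.118]]
216 [[0.364, 0.191, 0.113], [0.372, 0.188, 0.112], [0.379, 0.185, 0.111]]
218 [[0.372, 0.207, 0.097], [0.378, 0.202, 0.097], [0.386, 0.199, 0.096]]
220 [[0.372, 0.208, 0.09], [0.38, 0.207, 0.088], [0.388, 0.204, 0.087]]
222 [[0.372, 0.21, 0.083], [0.378, 0.203, 0.084], [0.386, 0.202, 0.082]]
224 [[0.372, 0.211, 0.076], [0.376, 0.199, 0.08], [0.383, 0.196, 0.079]]
226 [[0.374, 0.216, 0.066], [0.378, 0.205, 0.07], [0.387, 0.205, 0.067]]
228 [[0.379, 0.228, 0.052], [0.386, 0.223, 0.053], [0.391, 0.215, 0.054]]
230 [[0.372, 0.214, 0.055], [0.381, 0.213, 0.053], [0.386, 0.206, 0.054]]
```

Call:
move_arm(
  moves=[
    [[0.002,0,0,0,0.03],[0.002,0,0,0,0.03],[0.002,0,0,0,0.03],[0.001,0,0,0,0.03],[0,0,0,0,0.03]],
  ],
)

```text
time_s: 3.73
ee_pos: [0.3881, 0.2283, 0.0146]
ee_rot: [-50.5, 89.4, 26.0]
ft_force: [0.7, 0.5, 0.6]
finger_gap: 0.0298
```

Call:
move_arm(
  moves=[
    [[0.001,0,0,0,0.03],[0.001,0,0,0,0.03],[0.001,0,0,0,0.03],[0.001,0,0,0,0.03],[0,0,0,0,0.03]],
  ],
)

```text
time_s: 4.15
ee_pos: [0.3887, 0.2285, 0.0107]
ee_rot: [-51.3, 89.4, 25.2]
ft_force: [-0.2, 0.1, 0.6]
finger_gap: 0.0295
```

Call:
move_arm(
  moves=[
    [[0.001,0,0,0,0.03],[0.001,0,0,0,0.03],[0.001,0,0,0,0.03],[0,0,0,0,0.03],[0,0,0,0,0.03]],
  ],
)

```text
time_s: 4.57
ee_pos: [0.389, 0.2287, 0.0113]
ee_rot: [-54.8, 89.3, 21.7]
ft_force: [0.9, -0.4, 0.4]
finger_gap: 0.0301
```

```bash
python3 - <<'E'
from h import *
from rig import r
for i in range(2):
    s=r.get_state();print(np.round(s["ee_pos"],4),np.round(s["ft_force"],2),np.round(s["joint_pos"],2),np.round(s["tau"],2))
    c=r.camera("side")
crop(c,190,180,270,240,10,"pics/s4.png")
E
```

```text
[0.389  0.2287 0.0113] [ 0.86 -0.35  0.39] [ 2.106e+01  2.073e+01 -3.965e+01  2.889e+01  1.000e-02  3.454e+01] [ 2.000e-02 -3.796e+01  1.788e+01 -2.000e-02 -0.000e+00  0.000e+00]
[0.389  0.2287 0.0112] [ 0.35 -0.12  0.87] [ 2.105e+01  2.074e+01 -3.965e+01  2.888e+01  1.000e-02  3.454e+01] [-1.000e-02 -3.779e+01  1.785e+01 -7.000e-02 -0.000e+00  0.000e+00]
```

Call:
move_arm(
  moves=[
    [[0.003,0,0,0,0.03],[0.003,0,0,0,0.03],[0,0,0,0,0.03],[0,0,0,0,0.03],[0,0,0,0,0.03]],
  ],
)

```text
time_s: 5.08
ee_pos: [0.3901, 0.2291, 0.0124]
ee_rot: [-58.2, 89.1, 18.4]
ft_force: [-0.0, -0.8, -0.4]
finger_gap: 0.0302
```

Call:
move_arm(
  moves=[
    [[-0.02,0,0,0,0.0854],[-0.02,0,0,0,0.0854],[0,0,0,0,0.0854],[0,0,0,0,0.0854],[0,0,0,0,0.0854]],
  ],
)

```text
time_s: 5.5
ee_pos: [0.3879, 0.2282, 0.0506]
ee_rot: [-58.8, 89.3, 17.7]
ft_force: [0.2, -0.2, 0.7]
finger_gap: 0.085
```

```bash
sed -i 's/out="pos %s/out="tilt %s "%np.round(np.degrees(R[:2,0]),2)+"pos %s/' h.py;  python3 g.py .387 .226 -.006 76.2
```

```text
tilt [0.65 0.21] pos [0.3879 0.2282 0.0506] jaw 76.53 F [ 0.2 -0.2  0.7] gap 0.0850 t 5.5 | shift [ 0.0566  0.0009 -0.0027] turn 0.33 (q6 34.6) shift-after-turn [ 0.0566  0.0009 -0.0027]
```

Call:
move_arm(
  moves=[
    [[0.02,0,-0.0025,0.3,0.0854],[0.02,0,0,0,0.0854],[0.015,0,0,0,0.0854],[0.001,0,0,0,0.0854],[0,0,0,0,0.0854]],
  ],
)

```text
time_s: 5.92
ee_pos: [0.3865, 0.2252, -0.0108]
ee_rot: [-59.2, 89.5, 17.0]
ft_force: [-0.8, -0.6, -0.0]
finger_gap: 0.0854
```

```bash
python3 g.py .387 .226 -.006 76.2
```

```text
tilt [0.48 0.15] pos [ 0.3865  0.2252 -0.0108] jaw 76.20 F [-0.8 -0.6 -0. ] gap 0.0854 t 5.9 | shift [-0.0048 -0.0003  0.0009] turn 0.00 (q6 34.6) shift-after-turn [-0.0048 -0.0003  0.0009]
```

Call:
move_arm(
  moves=[
    [[-0.005,0,0.001,0,0.0854],[0,0,0,0,0.04],[0,0,0,0,0.04],[0,0,0,0,0.04],[0,0,0,0,0.04]],
  ],
)

```text
time_s: 6.33
ee_pos: [0.3875, 0.227, -0.0035]
ee_rot: [-54.2, 89.4, 22.0]
ft_force: [-0.5, -0.0, -2.0]
finger_gap: 0.0456
```

Call:
move_arm(
  moves=[
    [[0,0,0,0,0.04],[0,0,0,0,0.04],[0,0,0,0,0.04],[-0.01,0,0,0,0.04],[-0.01,0,0,0,0.04]],
  ],
)

```text
time_s: 6.75
ee_pos: [0.3856, 0.2261, 0.0159]
ee_rot: [-58.2, 89.6, 18.0]
ft_force: [-0.1, 0.3, -2.7]
finger_gap: 0.046
```

```bash
python3 g.py .387 .226 -.006 76.2;python3 - <<'E'
from h import *
from rig import r
c=r.camera("side");crop(c,160,180,280,270,6.6,"pics/s5.png")
E
```

```text
tilt [0.39 0.13] pos [0.3856 0.2261 0.0159] jaw 76.22 F [-0.1  0.3 -2.7] gap 0.0460 t 6.8 | shift [ 0.0219 -0.0012  0.0002] turn 0.02 (q6 34.7) shift-after-turn [ 0.0219 -0.0012  0.0002]
```

Gripped: the fingertips sit on the wooden back at crop ~(410,325) and the weight reads −2.7 N. Lifting and turning now.

Call:
move_arm(
  moves=[
    [[-0.03,0,0,0,0.035],[-0.035,0,0,0,0.035],[-0.035,0,0,0,0.035],[0,0,0,-6.2,0.035],[0,0,0,-6.2,0.035]],
  ],
  grip_force=110,
)

```text
time_s: 7.22
ee_pos: [0.3835, 0.2251, 0.1196]
ee_rot: [-77.8, 89.8, 11.2]
ft_force: [0.2, -1.0, -4.3]
finger_gap: 0.0449
```

```bash
python3 g.py .647 -.118 .12 94.74
```

```text
tilt [0.23 0.05] pos [0.3835 0.2251 0.1196] jaw 89.00 F [ 0.2 -1.  -4.3] gap 0.0449 t 7.2 | shift [ 0.0004 -0.2694 -0.3385] turn -5.74 (q6 21.9) shift-after-turn [ 3.000e-04 -2.343e-01 -3.637e-01]
```

Call:
move_arm(
  moves=[
    [[0,0,0,-5.7,0.035],[0,-0.018,-0.028,0,0.035],[0,-0.02,-0.031,0,0.035],[0,-0.02,-0.031,0,0.035],[0,-0.02,-0.031,0,0.035]],
  ],
)

```text
time_s: 7.63
ee_pos: [0.4709, 0.1145, 0.1196]
ee_rot: [-42.6, 89.6, 53.5]
ft_force: [1.1, 1.2, -2.8]
finger_gap: 0.045
```

Call:
move_arm(
  moves=[
    [[0,-0.02,-0.031,0,0.035],[0,-0.02,-0.031,0,0.035],[0,-0.02,-0.031,0,0.035],[0,-0.02,-0.031,0,0.035],[0,-0.02,-0.031,0,0.035]],
  ],
)

```text
time_s: 8.05
ee_pos: [0.5894, -0.0367, 0.1159]
ee_rot: [-10.8, 89.6, 85.3]
ft_force: [0.3, 0.3, -2.3]
finger_gap: 0.0447
```

```bash
python3 g.py .647 -.118 .12 94.74
```

```text
tilt [0.03 0.35] pos [ 0.5894 -0.0367  0.1159] jaw 96.12 F [ 0.3  0.3 -2.3] gap 0.0447 t 8.1 | shift [-0.0045 -0.0486 -0.087 ] turn 1.38 (q6 -17.0) shift-after-turn [-0.0045 -0.0507 -0.0858]
```

Call:
move_arm(
  moves=[
    [[-0.004,-0.018,-0.03,1.2,0.035],[0,-0.018,-0.03,0,0.035],[0,-0.01,-0.018,0,0.035],[0,0,0,0,0.035],[0,0,0,0,0.035]],
  ],
)

```text
time_s: 8.47
ee_pos: [0.6473, -0.1226, 0.1136]
ee_rot: [8.2, 89.7, 102.5]
ft_force: [-0.8, 1.0, -3.1]
finger_gap: 0.0449
```

```bash
python3 g.py .647 -.118 .058 94.74;python3 - <<'E'
from h import *
from rig import r
c=r.camera("side");crop(c,240,170,440,320,4,"pics/s6.png")
c=r.camera("top");crop(c,190,160,460,325,2.9,"pics/t6.png")
E
```

```text
tilt [-0.06  0.26] pos [ 0.6473 -0.1226  0.1136] jaw 94.33 F [-0.8  1.  -3.1] gap 0.0449 t 8.5 | shift [ 0.0556 -0.0001  0.0043] turn -0.41 (q6 -21.6) shift-after-turn [ 0.0556 -0.0001  0.0043]
```

Call:
move_arm(
  moves=[
    [[0.02,0,0.002,-0.4,0.035],[0.015,0,0,0,0.035],[0.01,0,0,0,0.035],[0,0,0,0,0.035],[0,0,0,0,0.035]],
  ],
)

```text
time_s: 8.98
ee_pos: [0.6436, -0.1127, 0.0682]
ee_rot: [19.7, 89.6, 114.9]
ft_force: [-0.2, -0.7, -2.4]
finger_gap: 0.0446
```

```bash
python3 g.py .647 -.118 .058 94.74;python3 - <<'E'
from h import *
from rig import r
c=r.camera("side");crop(c,300,190,420,280,6.6,"pics/s7.png")
E
```

```text
tilt [-0.17  0.37] pos [ 0.6436 -0.1127  0.0682] jaw 95.21 F [-0.2 -0.7 -2.4] gap 0.0446 t 9.0 | shift [ 0.0101 -0.003  -0.0057] turn 0.47 (q6 -21.8) shift-after-turn [ 0.0101 -0.003  -0.0057]
```

Call:
move_arm(
  moves=[
    [[0.009,-0.003,-0.006,0.4,0.035],[0,0,0,0,0.035],[0,0,0,0,0.035],[0,0,0,0,0.035],[0,0,0,0,0.035]],
  ],
)

```text
time_s: 9.45
ee_pos: [0.6491, -0.1187, 0.0612]
ee_rot: [-12.7, 89.7, 82.1]
ft_force: [-0.4, 0.4, -2.7]
finger_gap: 0.045
```

```bash
python3 g.py .620 .2076 .0585 94.74
```

```text
tilt [0.04 0.31] pos [ 0.6491 -0.1187  0.0612] jaw 94.82 F [-0.4  0.4 -2.7] gap 0.0450 t 9.4 | shift [0.0044 0.0016 0.3276] turn 0.08 (q6 -21.7) shift-after-turn [0.0044 0.002  0.3276]
```

Call:
move_arm(
  moves=[
    [[0.003,0.001,0.01,0,0.035],[0,0.001,0.015,0,0.035],[0,0,0.015,0,0.035],[0,0,0.015,0,0.035],[0,0,0.015,0,0.035]],
  ],
)

```text
time_s: 9.87
ee_pos: [0.6413, -0.0464, 0.059]
ee_rot: [-40.3, 89.7, 54.2]
ft_force: [-0.0, -0.5, -3.6]
finger_gap: 0.0451
```

```bash
python3 g.py .620 .2076 .0585 94.74
```

```text
tilt [0.16 0.23] pos [ 0.6413 -0.0464  0.059 ] jaw 94.54 F [-0.  -0.5 -3.6] gap 0.0451 t 9.9 | shift [0.0015 0.0012 0.2549] turn -0.20 (q6 -15.4) shift-after-turn [0.0015 0.0003 0.2549]
```

Call:
move_arm(
  moves=[
    [[0,0,0.015,0,0.035],[0,0,0.015,0,0.035],[0,0,0.015,0,0.035],[0,0,0.015,0,0.035],[0,0,0.015,0,0.035]],
  ],
)

```text
time_s: 10.28
ee_pos: [0.6327, 0.0414, 0.0599]
ee_rot: [-29.0, 89.7, 65.9]
ft_force: [-0.3, -0.5, -2.9]
finger_gap: 0.0452
```

```bash
python3 g.py .620 .2076 .0585 94.74;python3 - <<'E'
from h import *
from rig import r
c=r.camera("side");crop(c,200,160,400,310,4,"pics/s8.png")
E
```

```text
tilt [0.13 0.3 ] pos [0.6327 0.0414 0.0599] jaw 94.92 F [-0.3 -0.5 -2.9] gap 0.0452 t 10.3 | shift [ 0.0022 -0.0016  0.1666] turn 0.18 (q6 -8.0) shift-after-turn [ 0.0022 -0.0011  0.1666]
```

Call:
move_arm(
  moves=[
    [[0.001,0,0.015,0,0.035],[0,0,0.015,0,0.035],[0,0,0.015,0,0.035],[0,0,0.015,0,0.035],[0,0,0.015,0,0.035]],
  ],
)

```text
time_s: 10.75
ee_pos: [0.622, 0.1301, 0.0601]
ee_rot: [-16.4, 89.5, 79.0]
ft_force: [0.1, 0.9, -2.6]
finger_gap: 0.0448
```

```bash
python3 g.py .620 .2076 .0585 94.74;python3 - <<'E'
from h import *
from rig import r
c=r.camera("side");crop(c,200,160,400,310,4,"pics/s9.png")
E
```

```text
tilt [0.09 0.45] pos [0.622  0.1301 0.0601] jaw 95.44 F [ 0.1  0.9 -2.6] gap 0.0448 t 10.8 | shift [ 0.0022 -0.0053  0.0774] turn 0.70 (q6 -0.5) shift-after-turn [ 0.0022 -0.0044  0.0774]
```

Call:
move_arm(
  moves=[
    [[0.001,-0.003,0.015,0.6,0.035],[0,-0.001,0.015,0,0.035],[0,0,0.015,0,0.035],[0,0,0.012,0,0.035],[0,0,0.01,0,0.035]],
  ],
)

```text
time_s: 11.22
ee_pos: [0.616, 0.2101, 0.061]
ee_rot: [-13.8, 89.4, 81.6]
ft_force: [1.1, -4.6, 9.3]
finger_gap: 0.0449
```

```bash
python3 g.py .620 .2076 .0585 94.74;python3 - <<'E'
from h import *
from rig import r
c=r.camera("side");crop(c,200,160,400,310,4,"pics/s10.png")
E
```

```text
tilt [0.09 0.59] pos [0.616  0.2101 0.061 ] jaw 95.36 F [ 1.1 -4.6  9.3] gap 0.0449 t 11.2 | shift [ 0.0025 -0.0037 -0.0029] turn 0.62 (q6 6.7) shift-after-turn [ 0.0025 -0.0038 -0.0028]
```

Call:
move_arm(
  moves=[
    [[-0.02,0,0,0,0.035],[-0.035,0,0,0,0.035],[-0.02,0,-0.03,0,0.035],[0,0,-0.035,0,0.035],[0,0,-0.035,0,0.035]],
  ],
)

```text
time_s: 11.68
ee_pos: [0.6225, 0.1222, 0.1382]
ee_rot: [-6.9, 89.2, 89.6]
ft_force: [-0.2, -0.3, -3.8]
finger_gap: 0.045
```

```bash
python3 g.py .565 -.125 .12 94.74;python3 - <<'E'
from h import *
from rig import r
c=r.camera("side");crop(c,200,160,400,310,4,"pics/s11.png")
c=r.camera("top");crop(c,190,160,390,310,4,"pics/t11.png")
E
```

```text
tilt [0.01 0.82] pos [0.6225 0.1222 0.1382] jaw 96.51 F [-0.2 -0.3 -3.8] gap 0.0450 t 11.7 | shift [ 0.0146  0.0852 -0.2393] turn 1.77 (q6 -2.5) shift-after-turn [ 0.0146  0.0778 -0.2418]
```

Call:
move_arm(
  moves=[
    [[0,0.011,-0.035,1.7,0.035],[0,0.011,-0.035,0,0.035],[0,0.011,-0.035,0,0.035],[0,0.011,-0.035,0,0.035],[0,0.011,-0.035,0,0.035]],
  ],
)

```text
time_s: 12.2
ee_pos: [0.5829, -0.0572, 0.1349]
ee_rot: [-12.9, 89.0, 82.0]
ft_force: [0.2, -0.3, -2.8]
finger_gap: 0.0448
```

```bash
python3 g.py .565 -.125 .12 94.74
```

```text
tilt [0.14 1.  ] pos [ 0.5829 -0.0572  0.1349] jaw 94.93 F [ 0.2 -0.3 -2.8] gap 0.0448 t 12.2 | shift [ 0.0137  0.0237 -0.0663] turn 0.19 (q6 -18.3) shift-after-turn [ 0.0137  0.0235 -0.0664]
```

Call:
move_arm(
  moves=[
    [[0.005,0.009,-0.025,0,0.035],[0.005,0.009,-0.025,0,0.035],[0,0.003,-0.01,0,0.035],[0,0,0,0,0.035],[0,0,0,0,0.035]],
  ],
)

```text
time_s: 12.62
ee_pos: [0.5642, -0.1246, 0.1234]
ee_rot: [-9.8, 89.0, 84.7]
ft_force: [-0.0, 0.2, -2.5]
finger_gap: 0.0451
```

```bash
python3 g.py .565 -.125 .0585 94.74;python3 - <<'E'
from h import *
from rig import r
s=r.get_state();print(np.round(s["joint_pos"],2))
c=r.camera("top");crop(c,190,160,390,310,4,"pics/t12.png")
c=r.camera("side");crop(c,240,170,440,320,4,"pics/s12.png")
E
```

```text
tilt [0.09 0.99] pos [ 0.5642 -0.1246  0.1234] jaw 94.44 F [-0.   0.2 -2.5] gap 0.0451 t 12.6 | shift [ 0.0648 -0.0006 -0.0016] turn -0.30 (q6 -24.8) shift-after-turn [ 0.0648 -0.0006 -0.0016]
[-20.34  24.76 -12.5   52.99   0.96 -24.79]
```

Call:
move_arm(
  moves=[
    [[0.02,0,0,-0.3,0.035],[0.02,0,0,0,0.035],[0.012,0,0,0,0.035],[0,0,0,0,0.035],[0,0,0,0,0.035]],
  ],
)

```text
time_s: 13.13
ee_pos: [0.5692, -0.1151, 0.0724]
ee_rot: [-28.0, 88.9, 67.5]
ft_force: [-0.0, -0.4, -2.2]
finger_gap: 0.0452
```

```bash
python3 g.py .565 -.125 .0575 94.74
```

```text
tilt [0.42 1.02] pos [ 0.5692 -0.1151  0.0724] jaw 95.49 F [-0.  -0.4 -2.2] gap 0.0452 t 13.1 | shift [ 0.0147  0.0053 -0.0097] turn 0.75 (q6 -24.9) shift-after-turn [ 0.0147  0.0051 -0.0098]
```

Call:
move_arm(
  moves=[
    [[0.006,0.005,-0.01,0.7,0.035],[0.005,0,0,0,0.035],[0,0,0,0,0.035],[0,0,0,0,0.035],[0,0,0,0,0.035]],
  ],
)

```text
time_s: 13.55
ee_pos: [0.5674, -0.1245, 0.0631]
ee_rot: [-38.1, 88.8, 56.8]
ft_force: [0.1, 0.6, -2.6]
finger_gap: 0.0448
```

```bash
python3 g.py .565 -.125 .0575 94.74;python3 - <<'E'
from h import *
from rig import r
c=r.camera("side");crop(c,290,200,410,290,6.6,"pics/s13.png")
E
```

```text
tilt [0.64 0.98] pos [ 0.5674 -0.1245  0.0631] jaw 94.93 F [ 0.1  0.6 -2.6] gap 0.0448 t 13.6 | shift [ 0.0056  0.0025 -0.0004] turn 0.19 (q6 -25.3) shift-after-turn [ 0.0056  0.0025 -0.0004]
```

Call:
move_arm(
  moves=[
    [[0.004,0.003,0,0.2,0.035],[0.002,0,0,0,0.035],[0,0,0,0,0.035],[0,0,0,0,0.035],[0,0,0,0,0.035]],
  ],
)

```text
time_s: 14.02
ee_pos: [0.5648, -0.1251, 0.0574]
ee_rot: [-42.5, 88.8, 52.1]
ft_force: [0.1, 0.0, -2.5]
finger_gap: 0.0451
```

```bash
python3 g.py .538 .201 .0575 94.74
```

```text
tilt [0.74 0.95] pos [ 0.5648 -0.1251  0.0574] jaw 94.68 F [ 0.1  0.  -2.5] gap 0.0451 t 14.0 | shift [5.000e-03 1.000e-04 3.271e-01] turn -0.06 (q6 -25.2) shift-after-turn [ 5.000e-03 -2.000e-04  3.271e-01]
```

Call:
move_arm(
  moves=[
    [[0.0002,0,0.01,0,0.035],[0.0002,0,0.013,0,0.035],[0.0002,0,0.015,0,0.035],[0.0002,0,0.015,0,0.035],[0.0002,0,0.015,0,0.035]],
  ],
)

```text
time_s: 14.43
ee_pos: [0.5595, -0.0545, 0.0576]
ee_rot: [-45.9, 88.8, 48.5]
ft_force: [-0.3, 0.1, -1.9]
finger_gap: 0.0448
```

```bash
python3 g.py .538 .201 .0575 94.74;python3 - <<'E'
from h import *
from rig import r
c=r.camera("side");crop(c,200,160,400,310,4,"pics/s14.png")
E
```

```text
tilt [0.81 0.92] pos [ 0.5595 -0.0545  0.0576] jaw 94.42 F [-0.3  0.1 -1.9] gap 0.0448 t 14.4 | shift [0.0039 0.0018 0.2563] turn -0.32 (q6 -18.2) shift-after-turn [0.004  0.0004 0.2563]
```

Call:
move_arm(
  moves=[
    [[0.0002,0,0.015,-0.3,0.035],[0.0002,0,0.015,0,0.035],[0.0002,0,0.015,0,0.035],[0.0002,0,0.015,0,0.035],[0.0002,0,0.015,0,0.035]],
  ],
)

```text
time_s: 14.9
ee_pos: [0.5509, 0.0305, 0.0584]
ee_rot: [-41.3, 88.7, 53.7]
ft_force: [-1.0, -0.7, -2.2]
finger_gap: 0.0452
```

```bash
python3 g.py .538 .201 .0575 94.74;python3 - <<'E'
from h import *
from rig import r
c=r.camera("side");crop(c,200,160,400,310,4,"pics/s15.png")
E
```

```text
tilt [0.79 1.07] pos [0.5509 0.0305 0.0584] jaw 95.04 F [-1.  -0.7 -2.2] gap 0.0452 t 14.9 | shift [ 0.0039 -0.0021  0.1709] turn 0.30 (q6 -10.2) shift-after-turn [ 0.0039 -0.0012  0.1709]
```

Call:
move_arm(
  moves=[
    [[0.0005,0,0.015,0.3,0.035],[0.0004,0,0.015,0,0.035],[0.0004,0,0.015,0,0.035],[0.0004,0,0.015,0,0.035],[0.0004,0,0.015,0,0.035]],
  ],
)

```text
time_s: 15.37
ee_pos: [0.5424, 0.1131, 0.0584]
ee_rot: [-42.1, 88.6, 52.9]
ft_force: [0.7, -0.9, -3.1]
finger_gap: 0.0451
```

Call:
move_arm(
  moves=[
    [[0.0004,0,0.013,0,0.035],[0.0004,0,0.013,0,0.035],[0.0004,0,0.013,0,0.035],[0.0004,0,0.013,0,0.035],[0,0,0.01,0,0.035]],
  ],
)

```text
time_s: 15.78
ee_pos: [0.5369, 0.1811, 0.059]
ee_rot: [-52.1, 88.5, 43.2]
ft_force: [1.0, -0.3, -3.0]
finger_gap: 0.0452
```

```bash
python3 g.py .538 .201 .0575 94.74;python3 - <<'E'
from h import *
from rig import r
c=r.camera("side");crop(c,200,160,400,310,4,"pics/s16.png")
E
```

```text
tilt [1.09 1.02] pos [0.5369 0.1811 0.059 ] jaw 95.24 F [ 1.  -0.3 -3. ] gap 0.0452 t 15.8 | shift [ 0.0019 -0.0028  0.0197] turn 0.50 (q6 5.5) shift-after-turn [ 0.0019 -0.0027  0.0197]
```

Call:
move_arm(
  moves=[
    [[0.0004,-0.002,0.01,0.5,0.035],[0,0,0.012,0,0.035],[-0.02,0,0,0,0.035],[-0.035,0,0,0,0.035],[-0.03,0,0,0,0.035]],
  ],
)

```text
time_s: 16.25
ee_pos: [0.5294, 0.2057, 0.1394]
ee_rot: [-27.7, 89.0, 67.3]
ft_force: [0.6, 0.8, -3.1]
finger_gap: 0.0448
```

```bash
python3 g.py .45 .201 .15 94.74;python3 - <<'E'
from h import *
from rig import r
c=r.camera("side");crop(c,200,160,400,310,4,"pics/s17.png")
E
```

```text
tilt [0.39 0.94] pos [0.5294 0.2057 0.1394] jaw 95.03 F [ 0.6  0.8 -3.1] gap 0.0448 t 16.2 | shift [-0.0112  0.0794  0.0024] turn 0.29 (q6 8.3) shift-after-turn [-0.0112  0.0794  0.002 ]
```

Call:
move_arm(
  moves=[
    [[0,0.03,0,0.3,0.035],[0,0.035,0.003,0,0.035],[0,0.035,0.003,0,0.035],[0,0.03,0,0,0.035],[0,0,0,0,0.035]],
  ],
)

```text
time_s: 16.72
ee_pos: [0.4003, 0.2022, 0.1449]
ee_rot: [-51.3, 88.3, 43.4]
ft_force: [-1.4, -0.4, -2.9]
finger_gap: 0.0452
```

```bash
python3 g.py .39 .226 .15 94.74;python3 - <<'E'
from h import *
from rig import r
c=r.camera("top");crop(c,185,160,325,265,5.7,"pics/t18.png")
c=r.camera("side");crop(c,210,175,310,250,8,"pics/s18.png")
E
```

```text
tilt [1.22 1.15] pos [0.4003 0.2022 0.1449] jaw 94.69 F [-1.4 -0.4 -2.9] gap 0.0452 t 16.7 | shift [-0.0049  0.0082  0.0246] turn -0.05 (q6 12.1) shift-after-turn [-0.0049  0.0082  0.0246]
```

```bash
python3 - <<'E'
from h import *
from rig import r
c=r.camera("top");W=pts(c)
f=lambda a,b:W[int(160+b/5.7),int(185+a/5.7)].round(3).tolist()
for a,b in [(335,450),(350,430),(365,440),(380,430),(395,430),(402,415),(398,455),(345,410),(375,405),(337,305),(365,335),(310,250),(355,370)]:print((a,b),f(a,b))
import fit
from fit import w
p=[.59388,.02285,4.736]
print("edge",w(p,-40,180,.06),w(p,-40,186,.05))
s=r.camera("side");W=pts(s)
for a,b in [(440,320),(470,308),(430,290),(400,300),(370,310),(320,330),(515,220),(515,260)]:print((a,b),W[int(175+b/8),int(210+a/8)].round(3))
E
```

```text
(335, 450) [0.528, 0.243, 0.015]
(350, 430) [0.535, 0.233, 0.026]
(365, 440) [0.527, 0.222, 0.042]
(380, 430) [0.53, 0.215, 0.055]
(395, 430) [0.531, 0.207, 0.05]
(402, 415) [0.539, 0.204, 0.056]
(398, 455) [0.519, 0.206, 0.055]
(345, 410) [0.55, 0.24, 0.006]
(375, 405) [0.543, 0.219, 0.049]
(337, 305) [0.591, 0.235, 0.064]
(365, 335) [0.577, 0.221, 0.063]
(310, 250) [0.627, 0.257, 0.029]
(355, 370) [0.563, 0.229, 0.047]
edge [np.float64(0.5391549260680036), np.float64(0.19893283926361915), 0.06] [np.float64(0.5386595378790835), np.float64(0.20491235350327763), 0.05]
(440, 320) [0.525 0.212 0.055]
(470, 308) [0.538 0.216 0.055]
(430, 290) [0.55  0.265 0.036]
(400, 300) [0.548 0.28  0.026]
(370, 310) [0.524 0.261 0.039]
(320, 330) [0.503 0.261 0.035]
(515, 220) [0.577 0.244 0.068]
(515, 260) [0.566 0.227 0.062]
```

All four off-cuts are in the tray. One tube stands on end at (337,330) in the top crop, and the flat bar leans on the tray wall at (365,440). I'll tip the tube over with the brush so nothing stands proud.

```bash
python3 g.py .582 .160 .12 94.74
```

```text
tilt [1.74 1.26] pos [0.4092 0.2035 0.1466] jaw 94.60 F [-0.2 -0.2 -2.4] gap 0.0453 t 16.9 | shift [ 0.0308 -0.1679 -0.0577] turn -0.14 (q6 12.1) shift-after-turn [ 0.0308 -0.1677 -0.0581]
```

Call:
move_arm(
  moves=[
    [[0.004,-0.034,-0.012,0,0.035],[0.004,-0.034,-0.012,0,0.035],[0.004,-0.034,-0.012,0,0.035],[0.004,-0.034,-0.012,0,0.035],[0,-0.02,-0.006,0,0.035]],
  ],
)

```text
time_s: 17.33
ee_pos: [0.5769, 0.1622, 0.133]
ee_rot: [-58.0, 87.8, 36.8]
ft_force: [0.0, 0.4, -2.7]
finger_gap: 0.0448
```

Call:
move_arm(
  moves=[
    [[0,0,0,0,0.035],[0,0,0,0,0.035],[0,0,0,0,0.035],[0,0,0,0,0.035],[0,0,0,0,0.035]],
  ],
)

```text
time_s: 17.75
ee_pos: [0.5843, 0.1598, 0.1298]
ee_rot: [-59.2, 87.7, 35.3]
ft_force: [-0.2, -0.2, -3.0]
finger_gap: 0.0447
```

```bash
python3 g.py .582 .160 .0575 94.74
```

```text
tilt [1.85 1.31] pos [0.5843 0.1598 0.1298] jaw 94.50 F [-0.2 -0.2 -3. ] gap 0.0447 t 17.8 | shift [ 0.0722  0.0048 -0.0011] turn -0.24 (q6 3.3) shift-after-turn [ 0.0722  0.0048 -0.001 ]
```

Call:
move_arm(
  moves=[
    [[0.025,0.004,0,-0.2,0.035],[0.025,0,0,0,0.035],[0.016,0,0,0,0.035],[0,0,0,0,0.035],[0,0,0,0,0.035]],
  ],
)

```text
time_s: 18.17
ee_pos: [0.5801, 0.1636, 0.0651]
ee_rot: [-60.9, 87.6, 34.0]
ft_force: [0.2, 0.2, -2.7]
finger_gap: 0.0449
```

```bash
python3 g.py .582 .160 .0575 94.74;  python3 g.py .577 .227 .0575 94.74
```

```text
tilt [2.03 1.37] pos [0.5801 0.1636 0.0651] jaw 94.95 F [ 0.2  0.2 -2.7] gap 0.0449 t 18.2 | shift [ 0.0075 -0.0013 -0.0039] turn 0.21 (q6 3.2) shift-after-turn [ 0.0075 -0.0013 -0.0039]
tilt [2.03 1.37] pos [0.5801 0.1636 0.0651] jaw 94.95 F [ 0.2  0.2 -2.7] gap 0.0449 t 18.2 | shift [ 0.009  -0.0021  0.0633] turn 0.21 (q6 3.2) shift-after-turn [ 0.009  -0.0018  0.0633]
```

Call:
move_arm(
  moves=[
    [[0.0065,0,0,0.2,0.035],[0.0005,0,0.012,0,0.035],[0.0005,0,0.015,0,0.035],[0.0005,0,0.015,0,0.035],[0.0005,0,0.015,0,0.035]],
  ],
)

```text
time_s: 18.58
ee_pos: [0.5775, 0.2227, 0.0624]
ee_rot: [-63.3, 87.2, 31.2]
ft_force: [-1.2, 0.3, -2.3]
finger_gap: 0.0447
```

```bash
python3 g.py .577 .227 .0575 94.74;python3 - <<'E'
from h import *
from rig import r
c=r.camera("side");crop(c,200,160,300,235,8,"pics/s19.png")
E
```

```text
tilt [2.36 1.43] pos [0.5775 0.2227 0.0624] jaw 94.49 F [-1.2  0.3 -2.3] gap 0.0447 t 18.6 | shift [0.005  0.0004 0.0042] turn -0.25 (q6 9.3) shift-after-turn [0.005  0.0004 0.0042]
```

Call:
move_arm(
  moves=[
    [[-0.02,0,0,-0.2,0.035],[-0.025,0,0,0,0.035],[-0.025,0,0,0,0.035],[0,0.02,0,0,0.035],[0,0.03,0,0,0.035]],
  ],
)

```text
time_s: 19.05
ee_pos: [0.5296, 0.2271, 0.1378]
ee_rot: [-62.7, 86.5, 32.5]
ft_force: [-1.0, -0.1, -3.3]
finger_gap: 0.0446
```

Call:
move_arm(
  moves=[
    [[0,0.03,0,0,0.035],[0,0.03,0,0,0.035],[0,0.03,0,0,0.035],[0,0.03,0,0,0.035],[0,0.01,0,0,0.035]],
  ],
)

```text
time_s: 19.47
ee_pos: [0.3951, 0.219, 0.136]
ee_rot: [-62.9, 85.8, 32.4]
ft_force: [-1.4, -0.1, -2.5]
finger_gap: 0.045
```

```bash
python3 g.py .387 .226 0 94.74;python3 - <<'E'
from h import *
from rig import r
c=r.camera("top");crop(c,185,160,325,265,5.7,"pics/t20.png")
c=r.camera("side");crop(c,180,160,300,250,6.6,"pics/s20.png")
E
```

```text
tilt [3.55 2.25] pos [0.3951 0.219  0.136 ] jaw 95.35 F [-1.4 -0.1 -2.5] gap 0.0450 t 19.5 | shift [0.1354 0.0162 0.0032] turn 0.61 (q6 13.6) shift-after-turn [0.1354 0.0163 0.0031]
```

Call:
move_arm(
  moves=[
    [[0.025,0.004,0,0.6,0.035],[0.03,0.004,0,0,0.035],[0.03,0.004,0,0,0.035],[0.025,0.003,0,0,0.035],[0,0,0,0,0.035]],
  ],
)

```text
time_s: 19.98
ee_pos: [0.4057, 0.2292, 0.0308]
ee_rot: [-66.3, 84.1, 28.4]
ft_force: [-1.0, -0.4, -3.9]
finger_gap: 0.0448
```

```bash
python3 g.py .387 .226 0 94.74;python3 - <<'E'
from h import *
from rig import r
c=r.camera("side");crop(c,160,180,280,270,6.6,"pics/s21.png")
E
```

```text
tilt [5.15 2.79] pos [0.4057 0.2292 0.0308] jaw 94.83 F [-1.  -0.4 -3.9] gap 0.0448 t 20.0 | shift [ 0.0288  0.0217 -0.0029] turn 0.09 (q6 15.0) shift-after-turn [ 0.0288  0.0217 -0.0029]
```

Call:
move_arm(
  moves=[
    [[0,0.006,0,0,0.035],[0.006,0.006,0,0,0.035],[0.006,0.004,0,0,0.035],[0.006,0.004,0,0,0.035],[0.004,0,0,0,0.035]],
  ],
)

```text
time_s: 20.45
ee_pos: [0.3955, 0.2319, 0.0136]
ee_rot: [-67.3, 83.3, 27.4]
ft_force: [-0.4, -0.5, -2.0]
finger_gap: 0.0449
```

```bash
python3 g.py .387 .226 0 94.74;python3 - <<'E'
from h import *
from rig import r
s=r.get_state();q=s["joint_pos"];print(np.round(q,2),q[1]-q[2]+q[3])
E
```

```text
tilt [5.92 3.07] pos [0.3955 0.2319 0.0136] jaw 94.83 F [-0.4 -0.5 -2. ] gap 0.0449 t 20.4 | shift [ 0.0123  0.0104 -0.0057] turn 0.09 (q6 15.9) shift-after-turn [ 0.0123  0.0104 -0.0057]
[ 20.53  17.45 -45.29  20.62   0.8   15.89] 83.36231704607846
```

Call:
move_arm(
  moves=[
    [[0.003,0.003,0,0,0.035],[0.003,0.003,0,0,0.035],[0.003,0,0,0,0.035],[0.002,0,0,0,0.035],[0,0,0,0,0.035]],
  ],
)

```text
time_s: 20.87
ee_pos: [0.3915, 0.2324, 0.0017]
ee_rot: [-67.7, 83.2, 27.0]
ft_force: [-0.8, -1.2, 2.5]
finger_gap: 0.0447
```

```bash
python3 g.py .387 .226 0 94.74
```

```text
tilt [6.08 3.1 ] pos [0.3915 0.2324 0.0017] jaw 94.85 F [-0.8 -1.2  2.5] gap 0.0447 t 20.9 | shift [ 0.0008  0.0051 -0.006 ] turn 0.11 (q6 16.2) shift-after-turn [ 0.0008  0.0051 -0.006 ]
```

Call:
move_arm(
  moves=[
    [[0.004,0,0,0,0.035],[0.004,0,0,0,0.035],[0.004,0,0,0,0.035],[0.004,0,0,0,0.035],[0,0,0,0,0.035]],
  ],
)

```text
time_s: 21.28
ee_pos: [0.398, 0.2347, -0.0018]
ee_rot: [-69.7, 82.5, 25.1]
ft_force: [0.5, 0.1, -3.2]
finger_gap: 0.0448
```

```bash
python3 g.py .387 .226 0 94.74
```

```text
tilt [6.77 3.18] pos [ 0.398   0.2347 -0.0018] jaw 95.02 F [ 0.5  0.1 -3.2] gap 0.0448 t 21.3 | shift [-0.0036  0.0113 -0.0076] turn 0.28 (q6 16.1) shift-after-turn [-0.0036  0.0113 -0.0076]
```

Call:
move_arm(
  moves=[
    [[0.001,0,0,0,0.0854],[0,0,0,0,0.0854],[0,0,0,0,0.0854],[0,0,0,0,0.0854],[0,0,0,0,0.0854]],
  ],
)

```text
time_s: 21.7
ee_pos: [0.4008, 0.2359, -0.0008]
ee_rot: [-69.7, 82.2, 25.1]
ft_force: [0.1, -0.5, 0.9]
finger_gap: 0.0853
```

```bash
python3 g.py .387 .226 0 94.74;python3 - <<'E'
from h import *
from rig import r
c=r.camera("side");crop(c,160,180,280,270,6.6,"pics/s22.png")
E
```

```text
tilt [7.07 3.32] pos [ 0.4008  0.2359 -0.0008] jaw 95.03 F [ 0.1 -0.5  0.9] gap 0.0853 t 21.7 | shift [-0.0031  0.0143 -0.0086] turn 0.29 (q6 16.1) shift-after-turn [-0.0031  0.0143 -0.0087]
```

Call:
move_arm(
  moves=[
    [[-0.04,0,0,0,0.0854],[-0.04,0,0,0,0.0854],[-0.04,0,0,0,0.0854],[-0.04,0,0,0,0.0854],[-0.04,0,0,0,0.0854]],
  ],
)

```text
time_s: 22.17
ee_pos: [0.3677, 0.2206, 0.1909]
ee_rot: [-68.4, 84.0, 26.4]
ft_force: [0.2, -0.4, -1.7]
finger_gap: 0.0855
```

```bash
python3 g.py .387 .226 0 94.74
```

```text
tilt [5.4  2.68] pos [0.3677 0.2206 0.1909] jaw 94.89 F [ 0.2 -0.4 -1.7] gap 0.0855 t 22.2 | shift [ 0.1919 -0.0009 -0.0037] turn 0.15 (q6 15.8) shift-after-turn [ 0.1919 -0.0009 -0.0036]
```

Call:
move_arm(
  moves=[
    [[0,0,0,0,0.0854],[0,0,0,0,0.0854],[0,0,0,0,0.0854],[0,0,0,0,0.0854],[0,0,0,0,0.0854]],
  ],
)

```text
time_s: 22.58
ee_pos: [0.3717, 0.2221, 0.1979]
ee_rot: [-68.9, 83.3, 25.9]
ft_force: [0.3, -1.2, -0.3]
finger_gap: 0.0854
```

```bash
python3 g.py .387 .226 0 94.74
```

```text
tilt [6.04 2.93] pos [0.3717 0.2221 0.1979] jaw 94.91 F [ 0.3 -1.2 -0.3] gap 0.0854 t 22.6 | shift [ 0.1983  0.0062 -0.0057] turn 0.17 (q6 15.8) shift-after-turn [ 0.1983  0.0062 -0.0057]
```

Call:
move_arm(
  moves=[
    [[0,0,0,0,0.0854],[0,0,0,0,0.0854],[0,0,0,0,0.0854],[0,0,0,0,0.0854],[0,0,0,0,0.0854]],
  ],
)

```text
time_s: 23.0
ee_pos: [0.3689, 0.2209, 0.1931]
ee_rot: [-68.4, 83.8, 26.3]
ft_force: [-0.1, -0.6, -0.4]
finger_gap: 0.0854
```

```bash
python3 g.py .387 .226 0 94.74;python3 - <<'E'
from h import *
from rig import r
for i in range(3):
    s=r.get_state();q=s["joint_pos"];print(np.round(q,2),q[1]-q[2]+q[3],np.round(s["ee_pos"],4),np.round(s["qd"],2),np.round(s["tau"],2));r.camera("side")
E
```

```text
tilt [5.52 2.73] pos [0.3689 0.2209 0.1931] jaw 94.88 F [-0.1 -0.6 -0.4] gap 0.0854 t 23.0 | shift [ 0.1939  0.0009 -0.0041] turn 0.14 (q6 15.8) shift-after-turn [ 0.1939  0.0009 -0.0041]
[ 20.56   0.56 -33.57  49.73   0.62  15.83] 83.86543206025905 [0.3689 0.2209 0.1931] [ 0.07  0.42 -0.22 -0.13  0.11 -0.06] [ -0.   -26.89  26.33  -0.88   0.03  -0.  ]
[ 20.56   0.56 -33.57  49.73   0.62  15.83] 83.86563380865245 [0.3689 0.221  0.1931] [-0.03 -0.4   0.17  0.02 -0.08  0.05] [ 2.000e-02 -2.709e+01  2.652e+01 -9.100e-01  4.000e-02 -0.000e+00]
[ 20.56   0.54 -33.56  49.73   0.62  15.83] 83.8395488809337 [0.369  0.221  0.1933] [ 0.11 -0.21  0.18  0.11 -0.01 -0.02] [-1.000e-02 -2.679e+01  2.631e+01 -8.900e-01  3.000e-02 -0.000e+00]
```

Call:
move_arm(
  moves=[
    [[0,0,0,0,0.0854],[0,0,0,0,0.0854],[0,0,0,0,0.0854],[0,0,0,0,0.0854],[0,0,0,0,0.0854]],
  ],
)

```text
time_s: 23.57
ee_pos: [0.3695, 0.2212, 0.1938]
ee_rot: [-68.5, 83.7, 26.3]
ft_force: [0.9, 0.1, -0.5]
finger_gap: 0.0852
```

Call:
move_arm(
  moves=[
    [[0,0,0,0,0.0854],[0,0,0,0,0.0854],[0,0,0,0,0.0854],[0,0,0,0,0.0854],[0,0,0,0,0.0854]],
  ],
)

```text
time_s: 23.98
ee_pos: [0.3695, 0.2212, 0.194]
ee_rot: [-68.5, 83.7, 26.3]
ft_force: [0.0, 0.6, -0.2]
finger_gap: 0.0856
```

```bash
python3 g.py .387 .226 0 94.74
```

```text
tilt [5.63 2.78] pos [0.3695 0.2212 0.194 ] jaw 94.88 F [ 0.   0.6 -0.2] gap 0.0856 t 24.0 | shift [ 0.1948  0.002  -0.0045] turn 0.14 (q6 15.8) shift-after-turn [ 0.1948  0.002  -0.0045]
```

Call:
move_arm(
  moves=[
    [[-0.003,-0.041,0,0,0.0854],[-0.003,-0.041,0,0,0.0854],[-0.003,-0.041,0,0,0.0854],[-0.003,-0.041,0,0,0.0854],[-0.003,-0.041,0,0,0.0854]],
  ],
)

```text
time_s: 24.4
ee_pos: [0.5643, 0.2361, 0.2246]
ee_rot: [-66.6, 84.5, 28.4]
ft_force: [0.7, -0.1, 0.2]
finger_gap: 0.0855
```

```bash
python3 g.py .387 .226 0 94.74
```

```text
tilt [4.83 2.61] pos [0.5643 0.2361 0.2246] jaw 95.16 F [ 0.7 -0.1  0.2] gap 0.0855 t 24.4 | shift [ 0.2082  0.1966 -0.0027] turn 0.42 (q6 10.1) shift-after-turn [ 0.2081  0.1966 -0.004 ]
```

Call:
move_arm(
  moves=[
    [[0,0,0,0,0.0854],[0,0,0,0,0.0854],[0,0,0,0,0.0854],[0,0,0,0,0.0854],[0,0,0,0,0.0854]],
  ],
)

```text
time_s: 24.82
ee_pos: [0.5713, 0.2357, 0.2221]
ee_rot: [-67.1, 84.5, 27.8]
ft_force: [0.1, -0.6, 0.5]
finger_gap: 0.0855
```

```bash
python3 g.py .387 .226 0 94.74
```

```text
tilt [4.89 2.58] pos [0.5713 0.2357 0.2221] jaw 94.98 F [ 0.1 -0.6  0.5] gap 0.0855 t 24.8 | shift [ 0.2049  0.2035 -0.002 ] turn 0.24 (q6 10.1) shift-after-turn [ 0.2048  0.2035 -0.0028]
```

Call:
move_arm(
  moves=[
    [[0,0.012,0,0,0.0854],[0,0.012,0,0,0.0854],[0,0.012,0,0,0.0854],[0,0.012,0,0,0.0854],[0,0.012,0,0,0.0854]],
  ],
)

```text
time_s: 25.23
ee_pos: [0.5054, 0.2306, 0.2175]
ee_rot: [-67.2, 84.4, 27.8]
ft_force: [-0.0, 0.1, 0.4]
finger_gap: 0.0856
```

Call:
move_arm(
  moves=[
    [[0,0.012,0,0,0.0854],[0,0.012,0,0,0.0854],[0,0.012,0,0,0.0854],[0,0.012,0,0,0.0854],[0,0.012,0,0,0.0854]],
  ],
)

```text
time_s: 25.65
ee_pos: [0.4359, 0.225, 0.2135]
ee_rot: [-67.1, 84.3, 28.1]
ft_force: [0.3, 0.2, -0.7]
finger_gap: 0.0852
```

Call:
move_arm(
  moves=[
    [[0,0,0,0,0.0854],[0,0,0,0,0.0854],[0,0,0,0,0.0854],[0,0,0,0,0.0854],[0,0,0,0,0.0854]],
  ],
)

```text
time_s: 26.07
ee_pos: [0.4321, 0.2251, 0.2151]
ee_rot: [-67.3, 84.2, 28.0]
ft_force: [0.6, -0.4, 0.2]
finger_gap: 0.0854
```

```bash
python3 g.py .387 .226 0 94.74
```

```text
tilt [5.09 2.71] pos [0.4321 0.2251 0.2151] jaw 95.44 F [ 0.6 -0.4  0.2] gap 0.0854 t 26.1 | shift [ 0.21    0.0646 -0.0032] turn 0.70 (q6 12.8) shift-after-turn [ 0.21    0.0647 -0.0037]
```

Call:
move_arm(
  moves=[
    [[-0.041,0,0,0,0.0854],[-0.041,0,0,0,0.0854],[-0.041,0,0,0,0.0854],[-0.041,0,0,0,0.0854],[-0.041,0,0,0,0.0854]],
  ],
)

```text
time_s: 26.48
ee_pos: [0.4103, 0.2133, 0.4151]
ee_rot: [-64.7, 85.4, 30.5]
ft_force: [1.0, -0.3, 0.6]
finger_gap: 0.0853
```

```bash
python3 g.py .387 .226 0 94.74
```

```text
tilt [3.92 2.31] pos [0.4103 0.2133 0.4151] jaw 95.33 F [ 1.  -0.3  0.6] gap 0.0853 t 26.5 | shift [0.4127 0.0518 0.0007] turn 0.59 (q6 12.3) shift-after-turn [0.4127 0.052  0.0005]
```

Call:
move_arm(
  moves=[
    [[0,0,0,0,0.0854],[0,0,0,0,0.0854],[0,0,0,0,0.0854],[0,0,0,0,0.0854],[0,0,0,0,0.0854]],
  ],
)

```text
time_s: 26.9
ee_pos: [0.4152, 0.2141, 0.4236]
ee_rot: [-66.8, 84.6, 28.4]
ft_force: [0.1, 0.1, 0.5]
finger_gap: 0.0855
```

```bash
python3 g.py .387 .226 0 94.74
```

```text
tilt [4.74 2.56] pos [0.4152 0.2141 0.4236] jaw 95.28 F [0.1 0.1 0.5] gap 0.0855 t 26.9 | shift [ 0.42    0.0635 -0.0012] turn 0.54 (q6 12.3) shift-after-turn [ 0.4199  0.0636 -0.0015]
```

Call:
move_arm(
  moves=[
    [[0.004,0,0,0,0.0854],[0.01,0,0,0,0.0854],[0.018,0,0,0,0.0854],[0.026,0,0,0,0.0854],[0.034,0,0,0,0.0854]],
  ],
)

```text
time_s: 27.32
ee_pos: [0.4241, 0.2186, 0.329]
ee_rot: [-67.1, 84.5, 28.1]
ft_force: [0.6, 0.0, -0.6]
finger_gap: 0.0857
```

```bash
python3 g.py .387 .226 0 94.74
```

```text
tilt [4.87 2.6 ] pos [0.4241 0.2186 0.329 ] jaw 95.27 F [ 0.6  0.  -0.6] gap 0.0857 t 27.3 | shift [ 0.3246  0.0653 -0.0016] turn 0.53 (q6 12.5) shift-after-turn [ 0.3246  0.0654 -0.002 ]
```

Call:
move_arm(
  moves=[
    [[0.041,0,0,0,0.0854],[0.041,0,0,0,0.0854],[0,0,0,0,0.0854],[0,0,0,0,0.0854],[0,0,0,0,0.0854]],
  ],
)

```text
time_s: 27.73
ee_pos: [0.4225, 0.2198, 0.2338]
ee_rot: [-64.5, 85.6, 30.7]
ft_force: [0.5, -0.0, 0.0]
finger_gap: 0.0855
```

```bash
python3 g.py .387 .226 0 94.74
```

```text
tilt [3.79 2.25] pos [0.4225 0.2198 0.2338] jaw 95.25 F [ 0.5 -0.   0. ] gap 0.0855 t 27.7 | shift [0.231  0.051  0.0017] turn 0.51 (q6 12.7) shift-after-turn [0.231  0.0511 0.0014]
```

Call:
move_arm(
  moves=[
    [[-0.041,0,0,0,0.0854],[-0.041,0,0,0,0.0854],[-0.041,0,0,0,0.0854],[-0.034,0,0,0,0.0854],[-0.027,0,0,0,0.0854]],
  ],
)

```text
time_s: 28.15
ee_pos: [0.4069, 0.2113, 0.4264]
ee_rot: [-63.9, 85.8, 31.3]
ft_force: [1.1, -0.0, -0.6]
finger_gap: 0.0851
```

Call:
move_arm(
  moves=[
    [[-0.02,0,0,0,0.0854],[-0.014,0,0,0,0.0854],[-0.009,0,0,0,0.0854],[-0.005,0,0,0,0.0854],[-0.002,0,0,0,0.0854]],
  ],
)

```text
time_s: 28.57
ee_pos: [0.4053, 0.2097, 0.502]
ee_rot: [-68.6, 83.7, 26.6]
ft_force: [-0.4, 0.0, 0.6]
finger_gap: 0.0854
```

```bash
python3 g.py .387 .226 0 94.74
```

```text
tilt [5.62 2.82] pos [0.4053 0.2097 0.502 ] jaw 95.32 F [-0.4  0.   0.6] gap 0.0854 t 28.6 | shift [ 0.498   0.068  -0.0022] turn 0.58 (q6 12.2) shift-after-turn [ 0.498   0.0682 -0.0024]
```

Call:
move_arm(
  moves=[
    [[0.004,0,0,0,0.0854],[0.01,0,0,0,0.0854],[0.018,0,0,0,0.0854],[0.026,0,0,0,0.0854],[0.034,0,0,0,0.0854]],
  ],
)

```text
time_s: 28.98
ee_pos: [0.4188, 0.2157, 0.4211]
ee_rot: [-70.3, 82.2, 24.9]
ft_force: [0.7, 0.4, -0.4]
finger_gap: 0.0854
```

Call:
move_arm(
  moves=[
    [[0.041,0,0,0,0.0854],[0.041,0,0,0,0.0854],[0,0,0,0,0.0854],[0,0,0,0,0.0854],[0,0,0,0,0.0854]],
  ],
)

```text
time_s: 29.4
ee_pos: [0.4234, 0.2188, 0.3314]
ee_rot: [-69.7, 82.8, 25.5]
ft_force: [0.9, 0.1, 0.8]
finger_gap: 0.0855
```

```bash
python3 g.py .387 .226 0 94.74
```

```text
tilt [6.48 3.09] pos [0.4234 0.2188 0.3314] jaw 95.37 F [0.9 0.1 0.8] gap 0.0855 t 29.4 | shift [ 0.3251  0.0743 -0.0038] turn 0.63 (q6 12.6) shift-after-turn [ 0.3251  0.0744 -0.0042]
```

Call:
move_arm(
  moves=[
    [[0,0,0,0,0.0854],[0,0,0,0,0.0854],[0,0,0,0,0.0854],[0,0,0,0,0.0854],[0.002,0,0,0,0.0854]],
  ],
)

```text
time_s: 29.82
ee_pos: [0.4302, 0.2209, 0.3415]
ee_rot: [-70.8, 81.7, 24.4]
ft_force: [0.1, -0.7, 0.2]
finger_gap: 0.0856
```

```bash
python3 g.py .387 .226 0 94.74
```

```text
tilt [7.54 3.42] pos [0.4302 0.2209 0.3415] jaw 95.41 F [ 0.1 -0.7  0.2] gap 0.0856 t 29.8 | shift [ 0.3325  0.0888 -0.0071] turn 0.67 (q6 12.6) shift-after-turn [ 0.3325  0.0889 -0.0076]
```

Call:
move_arm(
  moves=[
    [[0.004,0,0,0,0.0854],[0.01,0,0,0,0.0854],[0.018,0,0,0,0.0854],[0.026,0,0,0,0.0854],[0.034,0,0,0,0.0854]],
  ],
)

```text
time_s: 30.23
ee_pos: [0.4484, 0.2285, 0.2543]
ee_rot: [-71.5, 80.7, 23.8]
ft_force: [0.7, -0.2, 1.0]
finger_gap: 0.0854
```

Call:
move_arm(
  moves=[
    [[0.038,0,0,0,0.0854],[0,0,0,0,0.0854],[0,0,0,0,0.0854],[0,0,0,0,0.0854],[0,0,0,0,0.0854]],
  ],
)

```text
time_s: 30.65
ee_pos: [0.4493, 0.2294, 0.2085]
ee_rot: [-71.0, 81.4, 24.2]
ft_force: [-0.1, 0.2, 0.1]
finger_gap: 0.0852
```

```bash
python3 g.py .387 .226 0 94.74
```

```text
tilt [7.79 3.5 ] pos [0.4493 0.2294 0.2085] jaw 95.43 F [-0.1  0.2  0.1] gap 0.0852 t 30.6 | shift [ 0.1975  0.0911 -0.0076] turn 0.69 (q6 12.9) shift-after-turn [ 0.1974  0.0912 -0.0084]
```

Call:
move_arm(
  moves=[
    [[0,0,0,0,0.0854],[0,0,0,0,0.0854],[0,0,0,0,0.0854],[0,0,0,0,0.0854],[0,0,0,0,0.0854]],
  ],
)

```text
time_s: 31.07
ee_pos: [0.4533, 0.2308, 0.2154]
ee_rot: [-71.5, 80.8, 23.8]
ft_force: [0.8, 1.1, -0.2]
finger_gap: 0.0852
```

```bash
cat > q.py <<'E'
from h import *
from rig import r
s=r.get_state();q=s["joint_pos"];p,R=tool(s)
print("t %.2f q %s lean %.2f j5 %.2f pos %s qd %s tilt %s"%(s["time_s"],np.round(q,2),90-(q[1]-q[2]+q[3]),q[4],np.round(p,4),np.round(s["qd"][1:4],1),np.round(np.degrees(R[:2,0]),2)))
E
python3 q.py
```

```text
t 31.07 q [ 18.03   5.72 -25.11  49.99   0.92  12.87] lean 9.18 j5 0.92 pos [0.4533 0.2308 0.2154] qd [-0.6  0.5  0.2] tilt [8.41 3.71]
```

Call:
move_arm(
  moves=[
    [[-0.04,0,0,0,0.0854],[0,0,0,0,0.0854],[0,0,0,0,0.0854],[0,0,0,0,0.0854],[0,0,0,0,0.0854]],
  ],
)

```text
time_s: 31.48
ee_pos: [0.4476, 0.2282, 0.2575]
ee_rot: [-71.5, 80.7, 23.7]
ft_force: [-0.4, 1.3, 0.4]
finger_gap: 0.0854
```

```bash
python3 q.py
```

```text
t 31.48 q [ 17.95   3.45 -21.37  55.88   0.94  12.78] lean 9.30 j5 0.94 pos [0.4476 0.2282 0.2575] qd [-0.4  0.3 -0.3] tilt [8.52 3.74]
```

Call:
move_arm(
  moves=[
    [[-0.04,0,0,0,0.0854],[0,0,0,0,0.0854],[0,0,0,0,0.0854],[0,0,0,0,0.0854],[0,0,0,0,0.0854]],
  ],
)

```text
time_s: 31.9
ee_pos: [0.4403, 0.2251, 0.2955]
ee_rot: [-71.4, 80.9, 23.9]
ft_force: [1.3, -0.2, 0.1]
finger_gap: 0.0855
```

```bash
python3 q.py
```

```text
t 31.90 q [ 17.86   1.86 -17.5   61.57   0.95  12.7 ] lean 9.07 j5 0.95 pos [0.4403 0.2251 0.2955] qd [ 0.1  0.1 -0.4] tilt [8.3  3.67]
```

Call:
move_arm(
  moves=[
    [[-0.04,0,0,0,0.0854],[0.04,0,0,0,0.0854],[-0.04,0,0,0,0.0854],[0.04,0,0,0,0.0854],[0,0,0,0,0.0854]],
  ],
)

```text
time_s: 32.32
ee_pos: [0.4131, 0.2163, 0.2873]
ee_rot: [-66.2, 85.1, 29.0]
ft_force: [-0.2, -0.4, -1.3]
finger_gap: 0.0855
```

Call:
move_arm(
  moves=[
    [[0,0,0,0,0.0854],[0,0,0,0,0.0854],[0,0,0,0,0.0854],[0,0,0,0,0.0854],[0,0,0,0,0.0854]],
  ],
)

```text
time_s: 32.73
ee_pos: [0.4174, 0.2177, 0.2917]
ee_rot: [-67.3, 84.5, 27.9]
ft_force: [-0.3, 0.4, 0.3]
finger_gap: 0.0851
```

```bash
python3 q.py
```

```text
t 32.73 q [ 17.84   2.45 -16.89  65.27   0.96  12.67] lean 5.39 j5 0.96 pos [0.4174 0.2177 0.2917] qd [-0.4  1.7  0.1] tilt [4.83 2.56]
```

Call:
move_arm(
  moves=[
    [[0.04,0,0,0,0.0854],[0,0,0,0,0.0854],[0,0,0,0,0.0854],[0,0,0,0,0.0854],[0,0,0,0,0.0854]],
  ],
)

```text
time_s: 33.15
ee_pos: [0.425, 0.2209, 0.2576]
ee_rot: [-68.3, 83.9, 26.9]
ft_force: [0.2, -0.3, 0.8]
finger_gap: 0.0854
```

```bash
python3 q.py
```

```text
t 33.15 q [ 17.94   3.61 -20.66  59.71   0.95  12.76] lean 6.02 j5 0.95 pos [0.425  0.2209 0.2576] qd [-0.3  1.9  1.3] tilt [5.42 2.76]
```

Call:
move_arm(
  moves=[
    [[0.04,0,0,0,0.0854],[0.04,0,0,0,0.0854],[0,0,0,0,0.0854],[0,0,0,0,0.0854],[0,0,0,0,0.0854]],
  ],
)

```text
time_s: 33.57
ee_pos: [0.4424, 0.228, 0.1886]
ee_rot: [-69.7, 82.8, 25.5]
ft_force: [0.1, 0.3, 0.6]
finger_gap: 0.0852
```

```bash
python3 q.py
```

```text
t 33.57 q [ 18.12   7.33 -27.02  48.47   0.93  12.93] lean 7.19 j5 0.93 pos [0.4424 0.228  0.1886] qd [-1.1  3.3  2. ] tilt [6.52 3.11]
```

The up/down shake cut the lean from 9.1° to 5.4°, so it works as a tilt reset. Repeating it.

Call:
move_arm(
  moves=[
    [[-0.04,0,0,0,0.0854],[0.04,0,0,0,0.0854],[-0.04,0,0,0,0.0854],[0.04,0,0,0,0.0854],[0,0,0,0,0.0854]],
  ],
)

```text
time_s: 33.98
ee_pos: [0.4312, 0.2243, 0.1916]
ee_rot: [-67.7, 84.3, 27.6]
ft_force: [-0.7, -1.5, 0.0]
finger_gap: 0.0853
```

Call:
move_arm(
  moves=[
    [[0,0,0,0,0.0854],[0,0,0,0,0.0854],[0,0,0,0,0.0854],[0,0,0,0,0.0854],[0,0,0,0,0.0854]],
  ],
)

```text
time_s: 34.4
ee_pos: [0.4386, 0.2268, 0.2039]
ee_rot: [-69.2, 83.2, 26.1]
ft_force: [0.7, 0.8, 0.1]
finger_gap: 0.0855
```

```bash
python3 q.py
```

```text
t 34.40 q [ 18.11   6.6  -25.42  51.29   0.94  12.9 ] lean 6.69 j5 0.94 pos [0.4386 0.2268 0.2039] qd [-1.1  1.5  0.5] tilt [6.05 2.96]
```

Call:
move_arm(
  moves=[
    [[-0.041,0,0,0,0.0854],[0.041,0,0,0,0.0854],[-0.041,0,0,0,0.0854],[0.041,0,0,0,0.0854],[-0.041,0,0,0,0.0854]],
  ],
)

```text
time_s: 34.82
ee_pos: [0.4074, 0.2158, 0.2245]
ee_rot: [-58.0, 87.1, 37.2]
ft_force: [-5.9, -1.5, -5.9]
finger_gap: 0.0854
```

Call:
move_arm(
  moves=[
    [[0,0,0,0,0.0854],[0,0,0,0,0.0854],[0,0,0,0,0.0854],[0,0,0,0,0.0854],[0,0,0,0,0.0854]],
  ],
)

```text
time_s: 35.23
ee_pos: [0.4075, 0.2159, 0.2276]
ee_rot: [-58.7, 87.0, 36.6]
ft_force: [-0.3, 1.6, 0.4]
finger_gap: 0.0852
```

```bash
python3 q.py
```

```text
t 35.23 q [ 18.02   5.34 -22.89  58.95   0.95  12.8 ] lean 2.82 j5 0.95 pos [0.4075 0.2159 0.2276] qd [-0.6  0.8 -0.1] tilt [2.39 1.77]
```

Call:
move_arm(
  moves=[
    [[-0.041,0,0,0,0.0854],[0.041,0,0,0,0.0854],[-0.041,0,0,0,0.0854],[0.041,0,0,0,0.0854],[-0.041,0,0,0,0.0854]],
  ],
)

```text
time_s: 35.65
ee_pos: [0.3709, 0.2032, 0.2497]
ee_rot: [75.9, 87.9, 171.1]
ft_force: [-5.8, -2.3, -7.5]
finger_gap: 0.0854
```

Call:
move_arm(
  moves=[
    [[0,0,0,0,0.0854],[0,0,0,0,0.0854],[0,0,0,0,0.0854],[0,0,0,0,0.0854],[0,0,0,0,0.0854]],
  ],
)

```text
time_s: 36.07
ee_pos: [0.3708, 0.2033, 0.2532]
ee_rot: [72.0, 88.1, 167.2]
ft_force: [-0.6, -0.3, -0.0]
finger_gap: 0.0853
```

```bash
python3 q.py
```

```text
t 36.07 q [ 17.92   4.14 -20.4   67.07   0.95  12.69] lean -1.60 j5 0.95 pos [0.3708 0.2033 0.2532] qd [-0.2  1.5 -0.5] tilt [-1.82  0.41]
```

```bash
python3 g.py .380 -.2095 .2 86.35
```

```text
tilt [-1.82  0.41] pos [0.3708 0.2033 0.2532] jaw 95.21 F [-0.6 -0.3 -0. ] gap 0.0853 t 36.1 | shift [ 0.0499  0.0268 -0.4124] turn 8.86 (q6 12.7) shift-after-turn [ 0.0479 -0.037  -0.4119]
```

Call:
move_arm(
  moves=[
    [[0,0,-0.02,4.4,0.0854],[0,-0.004,-0.035,4.4,0.0854],[0,-0.004,-0.04,0,0.0854],[0,-0.004,-0.04,0,0.0854],[0,-0.004,-0.04,0,0.0854]],
  ],
)

```text
time_s: 36.48
ee_pos: [0.3905, 0.0289, 0.2565]
ee_rot: [54.2, 89.0, 141.2]
ft_force: [1.9, -0.3, 1.2]
finger_gap: 0.0853
```

Call:
move_arm(
  moves=[
    [[0,-0.004,-0.04,0,0.0854],[0,-0.004,-0.04,0,0.0854],[0,-0.004,-0.04,0,0.0854],[0,-0.004,-0.04,0,0.0854],[0,-0.004,-0.04,0,0.0854]],
  ],
)

```text
time_s: 36.9
ee_pos: [0.4056, -0.1803, 0.2609]
ee_rot: [-46.9, 89.7, 40.1]
ft_force: [0.5, 0.5, -0.8]
finger_gap: 0.0855
```

Call:
move_arm(
  moves=[
    [[0,0,0,0,0.0854],[0,0,0,0,0.0854],[0,0,0,0,0.0854],[0,0,0,0,0.0854],[0,0,0,0,0.0854]],
  ],
)

```text
time_s: 37.32
ee_pos: [0.4097, -0.1897, 0.2637]
ee_rot: [-102.0, 89.3, -15.6]
ft_force: [0.1, 0.8, -0.3]
finger_gap: 0.0856
```

```bash
python3 g.py .380 -.2095 .2 86.35;python3 q.py; python3 - <<'E'
from h import *
from rig import r
c=r.camera("top");crop(c,190,160,460,325,2.9,"pics/t30.png")
np.savez("top1.npz",**c)
E
```

```text
tilt [ 0.71 -0.2 ] pos [ 0.4097 -0.1897  0.2637] jaw 86.33 F [ 0.1  0.8 -0.3] gap 0.0856 t 37.3 | shift [ 0.0634  0.0291 -0.0215] turn -0.02 (q6 -30.7) shift-after-turn [ 0.0634  0.0292 -0.0214]
t 37.32 q [-34.42   5.08 -17.78  66.43   0.24 -30.75] lean 0.70 j5 0.24 pos [ 0.4097 -0.1897  0.2637] qd [-0.5 -0.1  0.2] tilt [ 0.71 -0.2 ]
```

The plate is clear, all four off-cuts are in the tray (~(105–190, 115–260)), and the brush stands on the bench at (158,360). On to bar A.

Call:
move_arm(
  moves=[
    [[0,0.029,-0.0215,0,0.0854],[0,0,0,0,0.0854],[0,0,0,0,0.0854],[0,0,0,0,0.0854],[0,0,0,0,0.0854]],
  ],
)

```text
time_s: 37.78
ee_pos: [0.3801, -0.2051, 0.2641]
ee_rot: [-102.4, 89.2, -15.5]
ft_force: [-0.4, 0.4, 0.4]
finger_gap: 0.0852
```

Call:
move_arm(
  moves=[
    [[0.03,0,0,0,0.0854],[0.03,0,0,0,0.0854],[0.03,0,0,0,0.0854],[0.03,0,0,0,0.0854],[0,0,0,0,0.0854]],
  ],
)

```text
time_s: 38.2
ee_pos: [0.3874, -0.2044, 0.1433]
ee_rot: [-110.0, 88.6, -22.6]
ft_force: [-1.3, 0.5, 0.2]
finger_gap: 0.0856
```

Call:
move_arm(
  moves=[
    [[0,0,0,0,0.0854],[0,0,0,0,0.0854],[0,0,0,0,0.0854],[0,0,0,0,0.0854],[0,0,0,0,0.0854]],
  ],
)

```text
time_s: 38.62
ee_pos: [0.3905, -0.2045, 0.1479]
ee_rot: [-111.6, 88.4, -24.0]
ft_force: [-0.1, -0.0, 0.0]
finger_gap: 0.0853
```

```bash
python3 g.py .380 -.2095 -.0135 86.35;python3 q.py; python3 - <<'E'
from h import *
from rig import r
c=r.camera("side");crop(c,265,230,385,370,4.2,"pics/s31.png")
E
```

```text
tilt [ 1.46 -0.65] pos [ 0.3905 -0.2045  0.1479] jaw 87.55 F [-0.1 -0.   0. ] gap 0.0853 t 38.6 | shift [ 0.1612  0.0144 -0.0038] turn 1.20 (q6 -35.1) shift-after-turn [ 0.1612  0.0143 -0.004 ]
t 38.62 q [-37.55   8.08 -32.04  48.32   0.37 -35.1 ] lean 1.55 j5 0.37 pos [ 0.3905 -0.2045  0.1479] qd [-0.9  1.4  0.7] tilt [ 1.46 -0.65]
```

Call:
move_arm(
  moves=[
    [[-0.041,0,0,0,0.0854],[0.041,0,0,0,0.0854],[-0.041,0,0,0,0.0854],[0,0,0,0,0.0854],[0,0,0,0,0.0854]],
  ],
)

```text
time_s: 39.08
ee_pos: [0.3738, -0.1924, 0.1692]
ee_rot: [16.2, 89.4, 103.7]
ft_force: [0.0, 0.6, 0.1]
finger_gap: 0.0854
```

Call:
move_arm(
  moves=[
    [[0,0,0,0,0.0854],[0,0,0,0,0.0854],[0,0,0,0,0.0854],[0,0,0,0,0.0854],[0,0,0,0,0.0854]],
  ],
)

```text
time_s: 39.5
ee_pos: [0.3777, -0.1956, 0.1733]
ee_rot: [-56.4, 89.6, 31.1]
ft_force: [-0.5, 0.1, -0.1]
finger_gap: 0.0854
```

```bash
python3 g.py .380 -.2095 -.0135 86.35;python3 q.py
```

```text
tilt [0.34 0.21] pos [ 0.3777 -0.1956  0.1733] jaw 87.48 F [-0.5  0.1 -0.1] gap 0.0854 t 39.5 | shift [ 0.1868 -0.0018 -0.0145] turn 1.13 (q6 -35.1) shift-after-turn [ 0.1868 -0.0021 -0.0144]
t 39.50 q [-37.65   6.19 -30.16  53.51   0.37 -35.13] lean 0.14 j5 0.37 pos [ 0.3777 -0.1956  0.1733] qd [-0.3  0.9 -0. ] tilt [0.34 0.21]
```

Call:
move_arm(
  moves=[
    [[0.03,0.002,-0.013,1.1,0.0854],[0.03,0,0,0,0.0854],[0.03,0,0,0,0.0854],[0.03,0,0,0,0.0854],[0,0,0,0,0.0854]],
  ],
)

```text
time_s: 39.92
ee_pos: [0.383, -0.2144, 0.0549]
ee_rot: [-107.1, 88.8, -20.8]
ft_force: [-0.9, 1.1, -0.4]
finger_gap: 0.0853
```

Call:
move_arm(
  moves=[
    [[0,0,0,0,0.0854],[0,0,0,0,0.0854],[0,0,0,0,0.0854],[0,0,0,0,0.0854],[0,0,0,0,0.0854]],
  ],
)

```text
time_s: 40.33
ee_pos: [0.3858, -0.2165, 0.0598]
ee_rot: [-110.7, 88.5, -24.3]
ft_force: [-0.4, -0.7, 0.1]
finger_gap: 0.0854
```

```bash
python3 g.py .380 -.2095 -.0135 86.35;python3 q.py
```

```text
tilt [ 1.36 -0.61] pos [ 0.3858 -0.2165  0.0598] jaw 86.36 F [-0.4 -0.7  0.1] gap 0.0854 t 40.3 | shift [0.0731 0.008  0.0073] turn 0.01 (q6 -35.5) shift-after-turn [0.0731 0.008  0.0073]
t 40.33 q [-39.17  14.88 -38.75  34.93   0.38 -35.54] lean 1.44 j5 0.38 pos [ 0.3858 -0.2165  0.0598] qd [-1.3  1.1  0.8] tilt [ 1.36 -0.61]
```

Call:
move_arm(
  moves=[
    [[0.02,0.008,0.007,0,0.0854],[0.02,0,0,0,0.0854],[0.02,0,0,0,0.0854],[0,0,0,0,0.0854],[0,0,0,0,0.0854]],
  ],
)

```text
time_s: 40.75
ee_pos: [0.3858, -0.2142, 0.0045]
ee_rot: [-116.1, 87.6, -29.7]
ft_force: [-0.4, -0.5, 0.5]
finger_gap: 0.0856
```

Call:
move_arm(
  moves=[
    [[0,0,0,0,0.0854],[0,0,0,0,0.0854],[0,0,0,0,0.0854],[0,0,0,0,0.0854],[0,0,0,0,0.0854]],
  ],
)

```text
time_s: 41.17
ee_pos: [0.3887, -0.2165, 0.0091]
ee_rot: [-117.4, 87.3, -31.0]
ft_force: [-0.5, -1.1, -0.0]
finger_gap: 0.0857
```

```bash
python3 g.py .380 -.2095 -.0135 86.35;python3 q.py;python3 - <<'E'
from h import *
from rig import r
c=r.camera("side");crop(c,265,270,365,370,6,"pics/s32.png")
E
```

```text
tilt [ 2.34 -1.41] pos [ 0.3887 -0.2165  0.0091] jaw 86.38 F [-0.5 -1.1 -0. ] gap 0.0857 t 41.2 | shift [0.022  0.0101 0.0069] turn 0.03 (q6 -35.3) shift-after-turn [0.022  0.0101 0.0069]
t 41.17 q [-38.93  19.14 -42.93  25.21   0.38 -35.33] lean 2.71 j5 0.38 pos [ 0.3887 -0.2165  0.0091] qd [-0.8  0.5  0.3] tilt [ 2.34 -1.41]
```

Call:
move_arm(
  moves=[
    [[-0.041,0,0,0,0.0854],[-0.041,0,0,0,0.0854],[0.041,0,0,0,0.0854],[-0.041,0,0,0,0.0854],[0.02,0,0,0,0.0854]],
  ],
)

```text
time_s: 41.63
ee_pos: [0.3803, -0.2102, 0.0523]
ee_rot: [-107.2, 88.8, -20.8]
ft_force: [4.8, -2.8, 0.7]
finger_gap: 0.0854
```

Call:
move_arm(
  moves=[
    [[-0.041,0,0,0,0.0854],[0,0,0,0,0.0854],[0,0,0,0,0.0854],[0,0,0,0,0.0854],[0,0,0,0,0.0854]],
  ],
)

```text
time_s: 42.05
ee_pos: [0.3692, -0.2018, 0.0662]
ee_rot: [41.7, 88.3, 128.1]
ft_force: [0.1, -0.1, 0.4]
finger_gap: 0.0854
```

```bash
python3 g.py .380 -.2095 -.0135 86.35;python3 q.py
```

```text
tilt [-1.06  1.35] pos [ 0.3692 -0.2018  0.0662] jaw 86.36 F [ 0.1 -0.1  0.4] gap 0.0854 t 42.0 | shift [ 0.0793 -0.0129 -0.0088] turn 0.01 (q6 -35.4) shift-after-turn [ 0.0793 -0.0129 -0.0088]
t 42.05 q [-39.05  14.61 -37.92  39.15   0.38 -35.43] lean -1.67 j5 0.38 pos [ 0.3692 -0.2018  0.0662] qd [-0.5  0.4 -0.1] tilt [-1.06  1.35]
```

Call:
move_arm(
  moves=[
    [[0.02,-0.009,-0.006,0,0.0854],[0.02,0,0,0,0.0854],[0.02,0,0,0,0.0854],[0,0,0,0,0.0854],[0,0,0,0,0.0854]],
  ],
)

```text
time_s: 42.47
ee_pos: [0.3818, -0.2109, 0.0112]
ee_rot: [22.7, 89.3, 109.0]
ft_force: [0.1, 0.1, 0.1]
finger_gap: 0.0848
```

Call:
move_arm(
  moves=[
    [[0,0,0,0,0.0854],[0,0,0,0,0.0854],[0,0,0,0,0.0854],[0,0,0,0,0.0854],[0,0,0,0,0.0854]],
  ],
)

```text
time_s: 42.88
ee_pos: [0.3845, -0.213, 0.0168]
ee_rot: [-21.8, 89.6, 64.5]
ft_force: [0.5, -0.1, 0.2]
finger_gap: 0.0856
```

```bash
python3 g.py .380 -.2095 -.0135 86.35;python3 q.py
```

```text
tilt [0.17 0.36] pos [ 0.3845 -0.213   0.0168] jaw 86.39 F [ 0.5 -0.1  0.2] gap 0.0856 t 42.9 | shift [0.0303 0.0048 0.003 ] turn 0.04 (q6 -35.3) shift-after-turn [0.0303 0.0048 0.003 ]
t 42.88 q [-38.93  19.71 -40.13  30.25   0.39 -35.33] lean -0.09 j5 0.39 pos [ 0.3845 -0.213   0.0168] qd [-1.   0.3  0.1] tilt [0.17 0.36]
```

Lean is about 0. Last 30 mm.

Call:
move_arm(
  moves=[
    [[0.015,0.006,0.004,0,0.0854],[0.012,0,0,0,0.0854],[0,0,0,0,0.0854],[0,0,0,0,0.0854],[0,0,0,0,0.0854]],
  ],
)

```text
time_s: 43.3
ee_pos: [0.3809, -0.2101, -0.0083]
ee_rot: [-64.7, 89.6, 21.7]
ft_force: [-0.2, -0.9, 0.7]
finger_gap: 0.0853
```

```bash
python3 g.py .380 -.2095 -.0135 86.35;python3 q.py
```

```text
tilt [0.41 0.16] pos [ 0.3809 -0.2101 -0.0083] jaw 86.40 F [-0.2 -0.9  0.7] gap 0.0853 t 43.3 | shift [0.0052 0.001  0.0006] turn 0.05 (q6 -35.3) shift-after-turn [0.0052 0.001  0.0006]
t 43.30 q [-38.93  21.73 -42.43  25.63   0.39 -35.33] lean 0.22 j5 0.39 pos [ 0.3809 -0.2101 -0.0083] qd [-0.5  0.5  0.7] tilt [0.41 0.16]
```

Call:
move_arm(
  moves=[
    [[0.006,0.001,0,0,0.0854],[0,0,0,0,0.0854],[0,0,0,0,0.0854],[0,0,0,0,0.0854],[0,0,0,0,0.0854]],
  ],
)

```text
time_s: 43.72
ee_pos: [0.3812, -0.2111, -0.0133]
ee_rot: [-79.2, 89.5, 7.2]
ft_force: [0.1, -0.5, 0.2]
finger_gap: 0.0855
```

```bash
python3 g.py .380 -.2095 -.0135 86.35;python3 - <<'E'
from h import *
from rig import r
c=r.camera("side");crop(c,265,270,365,370,6,"pics/s33.png")
E
```

```text
tilt [0.53 0.07] pos [ 0.3812 -0.2111 -0.0133] jaw 86.40 F [ 0.1 -0.5  0.2] gap 0.0855 t 43.7 | shift [0.0002 0.0013 0.0015] turn 0.05 (q6 -35.4) shift-after-turn [0.0002 0.0013 0.0015]
```

Call:
move_arm(
  moves=[
    [[0,0,0,0,0.02],[0,0,0,0,0.02],[0,0,0,0,0.02],[0,0,0,0,0.02],[0,0,0,0,0.02]],
  ],
  grip_force=100,
)

```text
time_s: 44.18
ee_pos: [0.3815, -0.2107, -0.0126]
ee_rot: [-75.4, 89.4, 11.0]
ft_force: [-5.5, 6.8, 18.9]
finger_gap: 0.0268
```

Call:
move_arm(
  moves=[
    [[0,0,0,0,0.02],[0,0,0,0,0.02],[0,0,0,0,0.02],[0,0,0,0,0.02],[0,0,0,0,0.02]],
  ],
)

```text
time_s: 44.6
ee_pos: [0.3815, -0.2107, -0.0124]
ee_rot: [-75.9, 89.4, 10.5]
ft_force: [-0.0, -0.1, 0.9]
finger_gap: 0.0266
```

```bash
python3 g.py .380 -.2095 -.0135 86.35;python3 - <<'E'
from h import *
from rig import r
c=r.camera("side");crop(c,265,270,365,370,6,"pics/s34.png")
E
```

```text
tilt [0.58 0.11] pos [ 0.3815 -0.2107 -0.0124] jaw 86.42 F [-0.  -0.1  0.9] gap 0.0266 t 44.6 | shift [0.0011 0.0016 0.0011] turn 0.07 (q6 -35.4) shift-after-turn [0.0011 0.0016 0.0011]
```

```bash
python3 - <<'E'
from h import *
from rig import r
c=r.camera("side");W=pts(c);crop(c,295,295,335,335,15,"pics/s35.png")
for v in range(312,328,1):print(v,[W[v,u].round(3).tolist() for u in (312,314,316)])
for p in [(.3815,-.2107-.016,.018),(.3815,-.2107-.016,.034),(.3815,-.2107-.025,.018),(.3815,-.2107-.025,.025)]:
    u,v=proj(c,p);print(p,(u-295)*15,(v-295)*15)
E
```

```text
312 [[0.374, -0.228, 0.058], [0.371, -0.239, 0.067], [0.366, -0.253, 0.079]]
313 [[0.374, -0.228, 0.056], [0.373, -0.237, 0.062], [0.366, -0.253, 0.077]]
314 [[0.371, -0.232, 0.057], [0.373, -0.237, 0.059], [0.377, -0.239, 0.058]]
315 [[0.372, -0.231, 0.052], [0.375, -0.235, 0.054], [0.378, -0.238, 0.055]]
316 [[0.371, -0.232, 0.051], [0.374, -0.236, 0.052], [0.379, -0.237, 0.051]]
317 [[0.374, -0.229, 0.045], [0.374, -0.237, 0.05], [0.379, -0.237, 0.048]]
318 [[0.374, -0.229, 0.041], [0.374, -0.237, 0.047], [0.382, -0.234, 0.041]]
319 [[0.374, -0.229, 0.039], [0.375, -0.235, 0.043], [0.379, -0.237, 0.042]]
320 [[0.37, -0.234, 0.041], [0.375, -0.235, 0.039], [0.379, -0.237, 0.039]]
321 [[0.374, -0.229, 0.033], [0.375, -0.235, 0.036], [0.39, -0.223, 0.021]]
322 [[0.375, -0.228, 0.028], [0.383, -0.225, 0.022], [0.389, -0.225, 0.02]]
323 [[0.379, -0.223, 0.02], [0.383, -0.225, 0.02], [0.388, -0.226, 0.018]]
324 [[0.379, -0.223, 0.018], [0.38, -0.229, 0.021], [0.385, -0.23, 0.019]]
325 [[0.373, -0.231, 0.023], [0.379, -0.23, 0.019], [0.381, -0.235, 0.021]]
326 [[0.374, -0.229, 0.018], [0.378, -0.232, 0.018], [0.382, -0.233, 0.017]]
327 [[0.369, -0.236, 0.023], [0.373, -0.238, 0.022], [0.38, -0.237, 0.018]]
(0.3815, -0.2267, 0.018) 284.3396014368986 438.4558105330666
(0.3815, -0.2267, 0.034) 286.33500234273697 357.8603685222083
(0.3815, -0.2357, 0.018) 319.18667111667133 470.2516067865318
(0.3815, -0.2357, 0.025) 320.16067049884697 435.04612178876556
```

Call:
move_arm(
  moves=[
    [[-0.01,0,0,0,0.02],[-0.025,0,0,0,0.02],[-0.03,0,0,0,0.02],[-0.03,0,0,0,0.02],[-0.02,0,0,0,0.02]],
  ],
)

```text
time_s: 45.12
ee_pos: [0.3731, -0.2056, 0.0992]
ee_rot: [26.7, 89.1, 113.1]
ft_force: [0.6, 0.5, -4.6]
finger_gap: 0.0263
```

Call:
move_arm(
  moves=[
    [[0,0,0,0,0.02],[0,0,0,0,0.02],[0,0,0,0,0.02],[0,0,0,0,0.02],[0,0,0,0,0.02]],
  ],
)

```text
time_s: 45.53
ee_pos: [0.3724, -0.2053, 0.0979]
ee_rot: [27.9, 89.1, 114.3]
ft_force: [-0.4, 0.1, -4.2]
finger_gap: 0.0263
```

```bash
python3 g.py .5818 -.1899 .10 94.74;python3 q.py;python3 - <<'E'
from h import *
from rig import r
c=r.camera("side");crop(c,255,210,375,330,5,"pics/s36.png")
E
```

```text
tilt [-0.36  0.79] pos [ 0.3724 -0.2053  0.0979] jaw 86.39 F [-0.4  0.1 -4.2] gap 0.0263 t 45.5 | shift [-0.0032 -0.208   0.0285] turn -8.35 (q6 -35.5) shift-after-turn [-0.0036 -0.2099 -0.002 ]
t 45.53 q [-39.14  11.79 -35.89  43.1    0.39 -35.53] lean -0.77 j5 0.39 pos [ 0.3724 -0.2053  0.0979] qd [ 1.2 -1.3 -0.8] tilt [-0.36  0.79]
```

Call:
move_arm(
  moves=[
    [[0,-0.01,0,-4.2,0.02],[0,-0.025,0,-4.1,0.02],[0,-0.03,0,0,0.02],[0,-0.035,0,0,0.02],[0,-0.035,0,0,0.02]],
  ],
)

```text
time_s: 46.0
ee_pos: [0.4995, -0.1932, 0.0891]
ee_rot: [42.3, 88.1, 137.0]
ft_force: [-0.1, -0.7, -3.4]
finger_gap: 0.0263
```

```bash
python3 g.py .5833 -.1898 .10 94.74;python3 q.py
```

```text
tilt [-1.37  1.28] pos [ 0.4995 -0.1932  0.0891] jaw 94.65 F [-0.1 -0.7 -3.4] gap 0.0263 t 46.0 | shift [-0.0128 -0.0836 -0.0031] turn -0.09 (q6 -34.0) shift-after-turn [-0.0128 -0.0836 -0.0032]
t 46.00 q [-29.34  23.85 -19.64  48.33   0.44 -34.01] lean -1.82 j5 0.44 pos [ 0.4995 -0.1932  0.0891] qd [38.2 56.8 19.7] tilt [-1.37  1.28]
```

Call:
move_arm(
  moves=[
    [[-0.005,-0.028,-0.001,0,0.02],[-0.004,-0.022,0,0,0.02],[-0.003,-0.012,0,0,0.02],[0,0,0,0,0.02],[0,0,0,0,0.02]],
  ],
)

```text
time_s: 46.42
ee_pos: [0.5688, -0.1863, 0.0913]
ee_rot: [42.9, 87.7, 137.8]
ft_force: [0.0, 0.2, -4.3]
finger_gap: 0.0265
```

Call:
move_arm(
  moves=[
    [[0,0,0,0,0.02],[0,0,0,0,0.02],[0,0,0,0,0.02],[0,0,0,0,0.02],[0,0,0,0,0.02]],
  ],
)

```text
time_s: 46.83
ee_pos: [0.5628, -0.1856, 0.0881]
ee_rot: [46.8, 87.3, 141.7]
ft_force: [0.2, 0.1, -5.3]
finger_gap: 0.0263
```

```bash
python3 g.py .5833 -.1898 .04 94.74;python3 q.py
```

```text
tilt [-2.13  1.69] pos [ 0.5628 -0.1856  0.0881] jaw 94.80 F [ 0.2  0.1 -5.3] gap 0.0263 t 46.8 | shift [ 0.0472 -0.0217 -0.0074] turn 0.06 (q6 -30.6) shift-after-turn [ 0.0472 -0.0217 -0.0074]
t 46.83 q [-25.73  30.04  -9.46  53.15   0.59 -30.57] lean -2.65 j5 0.59 pos [ 0.5628 -0.1856  0.0881] qd [-0.6 -0.8 -0.1] tilt [-2.13  1.69]
```

Call:
move_arm(
  moves=[
    [[-0.02,-0.021,-0.007,0,0.02],[0,0,0,0,0.02],[0,0,0,0,0.02],[0,0,0,0,0.02],[0,0,0,0,0.02]],
  ],
)

```text
time_s: 47.25
ee_pos: [0.5806, -0.1908, 0.1065]
ee_rot: [48.6, 86.9, 143.3]
ft_force: [0.2, -0.5, -5.0]
finger_gap: 0.0263
```

Call:
move_arm(
  moves=[
    [[0.03,0,0,0,0.02],[-0.03,0,0,0,0.02],[0.03,0,0,0,0.02],[0,0,0,0,0.02],[0,0,0,0,0.02]],
  ],
)

```text
time_s: 47.67
ee_pos: [0.5752, -0.1886, 0.0755]
ee_rot: [50.3, 86.4, 145.0]
ft_force: [1.6, 0.0, -3.5]
finger_gap: 0.0264
```

Call:
move_arm(
  moves=[
    [[0,0,0,0,0.02],[0,0,0,0,0.02],[0,0,0,0,0.02],[0,0,0,0,0.02],[0,0,0,0,0.02]],
  ],
)

```text
time_s: 48.08
ee_pos: [0.5768, -0.1895, 0.0785]
ee_rot: [49.5, 86.7, 144.2]
ft_force: [0.7, 0.0, -4.2]
finger_gap: 0.0266
```

```bash
python3 g.py .5833 -.1898 .04 94.74;python3 q.py
```

```text
tilt [-2.69  1.94] pos [ 0.5768 -0.1895  0.0785] jaw 94.59 F [ 0.7  0.  -4.2] gap 0.0266 t 48.1 | shift [ 0.0382 -0.0081 -0.0023] turn -0.15 (q6 -30.1) shift-after-turn [ 0.0382 -0.0081 -0.0023]
t 48.08 q [-25.49  32.48  -6.78  54.     0.6  -30.14] lean -3.26 j5 0.60 pos [ 0.5768 -0.1895  0.0785] qd [-0.5  0.5  0.1] tilt [-2.69  1.94]
```

Call:
move_arm(
  moves=[
    [[-0.041,0,0,0,0.02],[-0.034,0,0,0,0.02],[-0.024,0,0,0,0.02],[-0.015,0,0,0,0.02],[-0.007,0,0,0,0.02]],
  ],
)

```text
time_s: 48.5
ee_pos: [0.5806, -0.1927, 0.2025]
ee_rot: [50.3, 86.4, 145.0]
ft_force: [1.4, 0.2, -4.1]
finger_gap: 0.0265
```

Call:
move_arm(
  moves=[
    [[0.003,0,0,0,0.02],[0.008,0,0,0,0.02],[0.016,0,0,0,0.02],[0.024,0,0,0,0.02],[0.03,0,0,0,0.02]],
  ],
)

```text
time_s: 48.92
ee_pos: [0.5818, -0.1923, 0.1238]
ee_rot: [47.2, 87.3, 141.8]
ft_force: [0.5, -0.5, -5.3]
finger_gap: 0.0265
```

Call:
move_arm(
  moves=[
    [[0.012,0,0,0,0.02],[0,0,0,0,0.02],[0,0,0,0,0.02],[0,0,0,0,0.02],[0,0,0,0,0.02]],
  ],
)

```text
time_s: 49.33
ee_pos: [0.5711, -0.1869, 0.0968]
ee_rot: [51.4, 85.9, 146.0]
ft_force: [0.5, -0.3, -4.9]
finger_gap: 0.0266
```

```bash
python3 g.py .5833 -.1898 .04 94.74;python3 q.py
```

```text
tilt [-3.36  2.26] pos [ 0.5711 -0.1869  0.0968] jaw 94.58 F [ 0.5 -0.3 -4.9] gap 0.0266 t 49.3 | shift [ 0.0558 -0.0151 -0.0064] turn -0.16 (q6 -30.2) shift-after-turn [ 0.0558 -0.0151 -0.0064]
t 49.33 q [-25.5   31.5   -5.63  56.88   0.6  -30.17] lean -4.01 j5 0.60 pos [ 0.5711 -0.1869  0.0968] qd [0.2 0.  0.1] tilt [-3.36  2.26]
```

Call:
move_arm(
  moves=[
    [[-0.04,0,0.02,0,0.02],[0,0,0.04,0,0.02],[0,0,0.041,0,0.02],[0,0,0.041,0,0.02],[0,0,0.041,0,0.02]],
  ],
)

```text
time_s: 49.75
ee_pos: [0.565, -0.0128, 0.147]
ee_rot: [50.5, 86.7, 144.2]
ft_force: [0.2, -0.0, -4.6]
finger_gap: 0.0268
```

```bash
python3 q.py
```

```text
t 49.75 q [ -9.67  24.52  -9.27  59.18   1.45 -13.43] lean -2.97 j5 1.45 pos [ 0.565  -0.0128  0.147 ] qd [-9.9 -8.4 -3.7] tilt [-2.68  1.93]
```

Call:
move_arm(
  moves=[
    [[0,0,0.02,0,0.02],[0,0,0,0,0.02],[0,0,0,0,0.02],[0,0,0,0,0.02],[0,0,0,0,0.02]],
  ],
)

```text
time_s: 50.17
ee_pos: [0.5663, 0.0159, 0.1544]
ee_rot: [41.6, 87.1, 135.9]
ft_force: [-0.3, 0.6, -5.2]
finger_gap: 0.0265
```

```bash
python3 q.py
```

```text
t 50.17 q [ -6.92  23.75  -9.31  59.23   1.73 -11.32] lean -2.29 j5 1.73 pos [0.5663 0.0159 0.1544] qd [-0.3  0.6  0. ] tilt [-2.06  2.  ]
```

Call:
move_arm(
  moves=[
    [[0,0,-0.03,0,0.02],[0,0,-0.04,0,0.02],[0,0,-0.041,0,0.02],[0,0,-0.041,0,0.02],[0,0,-0.035,0,0.02]],
  ],
)

```text
time_s: 50.58
ee_pos: [0.5818, -0.1749, 0.1483]
ee_rot: [37.6, 87.2, 132.3]
ft_force: [0.3, 0.2, -4.8]
finger_gap: 0.0267
```

Call:
move_arm(
  moves=[
    [[0,0,0,0,0.02],[0,0,0,0,0.02],[0,0,0,0,0.02],[0,0,0,0,0.02],[0,0,0,0,0.02]],
  ],
)

```text
time_s: 51.0
ee_pos: [0.5805, -0.1903, 0.1467]
ee_rot: [42.0, 87.4, 135.6]
ft_force: [-0.3, -0.1, -5.2]
finger_gap: 0.0265
```

```bash
python3 q.py;python3 g.py .5833 -.1898 .04 94.74
```

```text
t 51.00 q [-25.55  28.94  -2.12  61.42   0.85 -29.11] lean -2.48 j5 0.85 pos [ 0.5805 -0.1903  0.1467] qd [-0.1 -0.4  0.2] tilt [-1.87  1.84]
tilt [-1.87  1.84] pos [ 0.5805 -0.1903  0.1467] jaw 93.51 F [-0.3 -0.1 -5.2] gap 0.0265 t 51.0 | shift [ 0.1065 -0.0061 -0.0033] turn -1.23 (q6 -29.1) shift-after-turn [ 0.1065 -0.0061 -0.0033]
```

Call:
move_arm(
  moves=[
    [[0.02,-0.006,-0.003,-1.2,0.02],[0.025,0,0,0,0.02],[0.025,0,0,0,0.02],[0.02,0,0,0,0.02],[0,0,0,0,0.02]],
  ],
)

```text
time_s: 51.42
ee_pos: [0.5868, -0.1856, 0.0571]
ee_rot: [36.6, 87.7, 131.8]
ft_force: [-1.1, 0.9, -5.4]
finger_gap: 0.0264
```

Call:
move_arm(
  moves=[
    [[0,0,0,0,0.02],[0,0,0,0,0.02],[0,0,0,0,0.02],[0,0,0,0,0.02],[0,0,0,0,0.02]],
  ],
)

```text
time_s: 51.83
ee_pos: [0.5891, -0.1834, 0.0614]
ee_rot: [34.0, 87.9, 129.5]
ft_force: [-0.3, -0.3, -4.8]
finger_gap: 0.0262
```

```bash
python3 q.py;python3 g.py .5833 -.1898 .04 94.74;python3 - <<'E'
from h import *
from rig import r
c=r.camera("side");crop(c,320,220,440,320,6,"pics/s40.png")
E
```

```text
t 51.83 q [-24.67  33.3   -8.03  50.58   0.93 -30.18] lean -1.91 j5 0.93 pos [ 0.5891 -0.1834  0.0614] qd [-0.9  0.9  0.4] tilt [-1.35  1.64]
tilt [-1.35  1.64] pos [ 0.5891 -0.1834  0.0614] jaw 95.48 F [-0.3 -0.3 -4.8] gap 0.0262 t 51.8 | shift [ 0.0214  0.0059 -0.0064] turn 0.74 (q6 -30.2) shift-after-turn [ 0.0214  0.0058 -0.0065]
```

Call:
move_arm(
  moves=[
    [[0.018,0.006,-0.0065,0.7,0.02],[0,0,0,0,0.02],[0,0,0,0,0.02],[0,0,0,0,0.02],[0,0,0,0,0.02]],
  ],
)

```text
time_s: 52.3
ee_pos: [0.5867, -0.1913, 0.0479]
ee_rot: [27.2, 88.2, 122.0]
ft_force: [0.4, 0.3, -3.9]
finger_gap: 0.0265
```

```bash
python3 q.py;python3 g.py .5833 -.1898 .04 94.74;python3 - <<'E'
from h import *
from rig import r
c=r.camera("side");crop(c,335,230,415,290,10,"pics/s41.png");np.savez("s41.npz",**c)
E
```

```text
t 52.30 q [-25.44  33.8   -9.38  48.31   0.95 -30.25] lean -1.49 j5 0.95 pos [ 0.5867 -0.1913  0.0479] qd [-0.4  0.4  0.6] tilt [-0.94  1.5 ]
tilt [-0.94  1.5 ] pos [ 0.5867 -0.1913  0.0479] jaw 94.78 F [ 0.4  0.3 -3.9] gap 0.0265 t 52.3 | shift [0.0079 0.0032 0.0015] turn 0.04 (q6 -30.2) shift-after-turn [0.0079 0.0032 0.0015]
```

```bash
cat > bm.py <<'E'
from h import *
import sys
from scipy.optimize import least_squares
def corner(x,y,yaw,zb,dx,dy,top,pitch=0):
    t=np.radians(yaw);z=zb+(0.016 if top else 0)-dx*np.sin(np.radians(pitch))
    return (x+dx*np.cos(t)-dy*np.sin(t),y+dx*np.sin(t)+dy*np.cos(t),z)
E
python3 - <<'E'
from bm import *
c=dict(np.load("s41.npz"))
for n,(dx,dy,t) in {"-x-y bot":(-.05,-.015,0),"-x-y top":(-.05,-.015,1),"-x+y top":(-.05,.015,1),"-x+y bot":(-.05,.015,0),"+x-y bot":(.05,-.015,0),"+x-y top":(.05,-.015,1),"+x+y top":(.05,.015,1)}.items():
    u,v=proj(c,corner(.5852,-.1914,4.78,.0783,dx,dy,t));print(n,round((u+.5-335)*10),round((v+.5-230)*10))
for k in ((-.0515,-.0165),(-.0515,.0165),(.0515,-.0165),(.0515,.0165)):
    u,v=proj(c,corner(.5818,-.1899,4.74,.06,*k,0));print("pocket",k,round((u+.5-335)*10),round((v+.5-230)*10))
E
```

```text
-x-y bot 280 475
-x-y top 285 421
-x+y top 196 365
-x+y bot 193 419
+x-y bot 563 326
+x-y top 569 273
+x+y top 480 221
pocket (-0.0515, -0.0165) 261 544
pocket (-0.0515, 0.0165) 165 481
pocket (0.0515, -0.0165) 551 388
pocket (0.0515, 0.0165) 455 331
```

Call:
move_arm(
  moves=[
    [[0.009,0.003,0.0015,0,0.02],[0,0,0,0,0.02],[0,0,0,0,0.02],[0,0,0,0,0.02],[0,0,0,0,0.02]],
  ],
)

```text
time_s: 52.77
ee_pos: [0.5839, -0.1892, 0.0391]
ee_rot: [25.5, 88.3, 120.3]
ft_force: [0.5, 0.9, -5.4]
finger_gap: 0.0266
```

```bash
python3 q.py;python3 g.py .5833 -.1898 .023 94.74
```

```text
t 52.77 q [-25.38  33.98 -10.54  46.89   0.97 -30.25] lean -1.42 j5 0.97 pos [ 0.5839 -0.1892  0.0391] qd [ 0.1 -0.1  0. ] tilt [-0.87  1.48]
tilt [-0.87  1.48] pos [ 0.5839 -0.1892  0.0391] jaw 94.84 F [ 0.5  0.9 -5.4] gap 0.0266 t 52.8 | shift [ 0.016   0.0005 -0.001 ] turn 0.10 (q6 -30.3) shift-after-turn [ 0.016   0.0005 -0.001 ]
```

Call:
move_arm(
  moves=[
    [[0.008,0.0005,-0.001,0.1,0.02],[0,0,0,0,0.02],[0,0,0,0,0.02],[0,0,0,0,0.02],[0,0,0,0,0.02]],
  ],
)

```text
time_s: 53.18
ee_pos: [0.5842, -0.1905, 0.0307]
ee_rot: [23.5, 88.4, 118.2]
ft_force: [-0.0, 0.9, -3.1]
finger_gap: 0.0267
```

```bash
python3 g.py .5833 -.1898 .023 94.74;python3 - <<'E'
from h import *
from rig import r
c=r.camera("side");crop(c,335,230,415,290,10,"pics/s42.png")
E
```

```text
tilt [-0.78  1.45] pos [ 0.5842 -0.1905  0.0307] jaw 94.74 F [-0.   0.9 -3.1] gap 0.0267 t 53.2 | shift [0.0077 0.0008 0.0005] turn -0.00 (q6 -30.2) shift-after-turn [0.0077 0.0008 0.0005]
```

Call:
move_arm(
  moves=[
    [[0.004,0.0007,0.0012,0,0.02],[0,0,0,0,0.02],[0,0,0,0,0.02],[0,0,0,0,0.02],[0,0,0,0,0.02]],
  ],
)

```text
time_s: 53.65
ee_pos: [0.5852, -0.191, 0.0313]
ee_rot: [18.8, 88.7, 113.5]
ft_force: [0.4, 0.7, -4.4]
finger_gap: 0.0263
```

```bash
python3 g.py .5833 -.1898 .023 94.74;python3 - <<'E'
from h import *
from rig import r
c=r.camera("side");crop(c,335,230,415,290,10,"pics/s43.png")
E
```

```text
tilt [-0.52  1.19] pos [ 0.5852 -0.191   0.0313] jaw 94.72 F [ 0.4  0.7 -4.4] gap 0.0263 t 53.6 | shift [0.0084 0.0017 0.0012] turn -0.02 (q6 -30.2) shift-after-turn [0.0084 0.0017 0.0012]
```

```bash
python3 - <<'E'
from h import *
from rig import r
c=r.camera("side");W=pts(c);f=c["frame"].astype(int)
np.savez("s43.npz",**c)
z=W[...,2]
# white jig top region: crop (600..700, 330..400) etc -> px
def reg(x0,y0,x1,y1):return W[230+y0//10:230+y1//10,335+x0//10:335+x1//10].reshape(-1,3)
for n,b in dict(jig1=(500,400,560,430),jig2=(640,370,760,420),jig3=(580,320,640,380),jigfront=(100,470,170,500)).items():
    q=reg(*b);print(n,len(q),np.nanmedian(q,0).round(4),np.nanmean(q[:,2]).round(4),np.nanstd(q[:,2]).round(4))
for n,b in dict(bartopR=(490,330,540,350),bartopL=(215,380,290,410),bartopmid=(250,360,350,400)).items():
    q=reg(*b);print(n,len(q),np.nanmedian(q,0).round(4),np.nanmean(q[:,2]).round(4))
t=r.camera("top");crop(t,380,165,455,255,6.6,"pics/t43.png");np.savez("t43.npz",**t)
E
```

```text
jig1 18 [ 0.6202 -0.2102  0.0613] 0.0617 0.0019
jig2 60 [ 0.6605 -0.2267  0.0619] 0.0618 0.0021
jig3 36 [ 0.6561 -0.2     0.0615] 0.0619 0.0016
jigfront 21 [ 0.5195 -0.1762  0.0619] 0.0619 0.0017
bartopR 10 [ 0.6222 -0.1997  0.0774] 0.0776
bartopL 24 [ 0.5547 -0.1819  0.0797] 0.075
bartopmid 40 [ 0.568  -0.1849  0.0795] 0.0769
```

```bash
python3 - <<'E'
from h import *
c=dict(np.load("s43.npz"))
crop(c,350,255,395,288,17,"pics/s44.png")
E
```

```bash
python3 - <<'E'
from bm import *
c=dict(np.load("s43.npz"))
O=[((-.05,-.015,0),(205,460)),((-.05,.015,0),(70,350)),((-.05,.015,1),(75,272)),((.05,-.015,0),(672,228)),((.05,-.015,1),(685,135))]
px=[(350+(a+.5)/17-.5,255+(b+.5)/17-.5) for _,(a,b) in O]
def res(p,zb=None,full=True):
    e=[]
    for ((dx,dy,t),_),(u,v) in zip(O,px):
        a,b=proj(c,corner(p[0],p[1],p[3] if len(p)>3 else 4.72,p[2] if zb is None else zb,dx,dy,t));e+=[a-u,b-v]
    return np.array(e)
s=least_squares(lambda p:res(p),[.585,-.19,.061]);print("free z",s.x.round(4),np.round(s.fun,1))
for zb in (.060,.0615,.063):
    s=least_squares(lambda p:res(np.r_[p,0],zb),[.585,-.19]);print(zb,s.x.round(4),np.round(np.abs(s.fun).max(),1))
print("pocket .5818 -.1899 (top cam fit)")
# check jig corner in the side image: jig top corners
import fit
P=[.59388,.02285,4.736]
for x,y in((-100,-182),(-100,-352),(100,-352)):
    print(x,y,np.round(proj(c,fit.w(P,x,y,.06)),1))
crop(c,340,225,460,325,6.5,"pics/s45.png")
E
```

```text
free z [ 0.6188 -0.1546  0.0287] [ 0.4 -0.1 -0.   1.   0.   0.4 -0.1 -0.9 -0.3 -0.4]
0.06 [ 0.588  -0.1868] 1.1
0.0615 [ 0.5865 -0.1883] 1.1
0.063 [ 0.5851 -0.1898] 1.1
pocket .5818 -.1899 (top cam fit)
-100 -182 [341.9 278.2]
-100 -352 [393.7 312.5]
100 -352 [448.8 279.2]
```

Call:
move_arm(
  moves=[
    [[-0.005,0.0045,0,0,0.02],[0,0,0,0,0.02],[0,0,0,0,0.02],[0,0,0,0,0.02],[0,0,0,0,0.02]],
  ],
)

```text
time_s: 54.22
ee_pos: [0.5791, -0.1911, 0.0356]
ee_rot: [23.1, 88.6, 117.8]
ft_force: [0.2, 0.1, -5.4]
finger_gap: 0.0263
```

```bash
python3 g.py .5805 -.190 .023 94.74;python3 q.py
```

```text
tilt [-0.66  1.26] pos [ 0.5791 -0.1911  0.0356] jaw 94.71 F [ 0.2  0.1 -5.4] gap 0.0263 t 54.2 | shift [ 0.0126 -0.0016  0.0007] turn -0.03 (q6 -30.4) shift-after-turn [ 0.0126 -0.0016  0.0007]
t 54.22 q [-25.67  33.65 -11.77  45.73   0.85 -30.4 ] lean -1.14 j5 0.85 pos [ 0.5791 -0.1911  0.0356] qd [-0.1  0.1 -0. ] tilt [-0.66  1.26]
```

Call:
move_arm(
  moves=[
    [[0.007,-0.0015,0.0008,0,0.02],[0,0,0,0,0.02],[0.003,0,0,0,0.02],[0,0,0,0,0.02],[0,0,0,0,0.02]],
  ],
)

```text
time_s: 54.63
ee_pos: [0.5829, -0.1912, 0.0306]
ee_rot: [13.9, 88.9, 108.7]
ft_force: [0.0, 0.7, -5.0]
finger_gap: 0.0265
```

```bash
python3 g.py .5805 -.190 .023 94.74;python3 q.py
```

```text
tilt [-0.35  1.03] pos [ 0.5829 -0.1912  0.0306] jaw 94.71 F [ 0.   0.7 -5. ] gap 0.0265 t 54.6 | shift [0.0076 0.0023 0.0012] turn -0.03 (q6 -30.2) shift-after-turn [0.0076 0.0023 0.0012]
t 54.63 q [-25.49  34.02 -11.93  44.8    0.78 -30.21] lean -0.76 j5 0.78 pos [ 0.5829 -0.1912  0.0306] qd [ 0.1 -0.1 -0.1] tilt [-0.35  1.03]
```

```bash
python3 - <<'E'
from h import *
from rig import r
c=r.camera("side");crop(c,340,245,420,305,10,"pics/s46.png");np.savez("s46.npz",**c)
E
python3 - <<'E'
from bm import *
c=dict(np.load("s46.npz"))
k=lambda p:tuple(np.round([(proj(c,p)[0]+.5-340)*10,(proj(c,p)[1]+.5-245)*10]).astype(int))
for n,(x,y) in enumerate([(.5818,-.1899),(.5864,-.2457),(.5910,-.3015)]):
    print(n,{s:k(corner(x,y,4.74,.06,a*.053,b*.018,0)) for s,a,b in(("+x+y",1,1),("+x-y",1,-1),("-x+y",-1,1),("-x-y",-1,-1))})
print("seated-height bar bottom at z=.0605",{s:k(corner(.5818,-.1899,4.74,.0605,a*.05,b*.015,0)) for s,a,b in(("+x+y",1,1),("+x-y",1,-1),("-x+y",-1,1),("-x-y",-1,-1))})
E
```

```text
0 {'+x+y': (np.int64(405), np.int64(176)), '+x-y': (np.int64(509), np.int64(238)), '-x+y': (np.int64(107), np.int64(331)), '-x-y': (np.int64(211), np.int64(399))}
1 {'+x+y': (np.int64(569), np.int64(274)), '+x-y': (np.int64(678), np.int64(340)), '-x+y': (np.int64(270), np.int64(437)), '-x-y': (np.int64(379), np.int64(509))}
2 {'+x+y': (np.int64(741), np.int64(377)), '+x-y': (np.int64(857), np.int64(447)), '-x+y': (np.int64(442), np.int64(550)), '-x-y': (np.int64(557), np.int64(625))}
seated-height bar bottom at z=.0605 {'+x+y': (np.int64(405), np.int64(184)), '+x-y': (np.int64(492), np.int64(236)), '-x+y': (np.int64(124), np.int64(330)), '-x-y': (np.int64(211), np.int64(387))}
```

```bash
python3 - <<'E'
from bm import *
c=dict(np.load("s46.npz"))
crop(c,350,255,395,288,17,"pics/s47.png")
O=[((-.05,-.015,0),(210,373)),((-.05,.015,0),(133,323)),((.05,-.015,0),(490,233)),((.05,-.015,1),(494,183)),((-.05,.015,1),(133,268))]
px=[(340+(a+.5)/10-.5,245+(b+.5)/10-.5+.15) for _,(a,b) in O]
for zb in (.0605,.0615,.0625):
  for pit in (0,1.3):
    def res(p):
        e=[]
        for ((dx,dy,t),_),(u,v) in zip(O,px):
            a,b=proj(c,corner(p[0],p[1],4.72,zb,dx,dy,t,pit));e+=[a-u,b-v]
        return np.array(e)
    s=least_squares(res,[.585,-.19]);print(zb,pit,s.x.round(4),np.round(s.fun,1))
E
```

```text
0.0605 0 [ 0.5836 -0.1886] [ 0.2  0.6 -0.7  0.   0.4 -0.4  0.5 -0.6 -0.4  0.2]
0.0605 1.3 [ 0.5833 -0.1889] [ 0.2  0.4 -0.7 -0.3  0.3  0.1  0.5 -0.2 -0.4 -0.1]
0.0615 0 [ 0.5826 -0.1896] [ 0.2  0.7 -0.8  0.   0.4 -0.4  0.6 -0.6 -0.4  0.2]
0.0615 1.3 [ 0.5823 -0.1899] [ 0.2  0.4 -0.7 -0.3  0.4  0.1  0.5 -0.2 -0.4 -0.1]
0.0625 0 [ 0.5816 -0.1906] [ 0.2  0.7 -0.8  0.   0.4 -0.4  0.6 -0.7 -0.4  0.2]
0.0625 1.3 [ 0.5814 -0.1909] [ 0.2  0.4 -0.8 -0.3  0.4  0.1  0.6 -0.2 -0.4 -0.1]
```

Call:
move_arm(
  moves=[
    [[0.004,0.001,0,0,0.02],[0.004,0,0,0,0.02],[0.004,0,0,0,0.02],[0,0,0,0,0.02],[0,0,0,0,0.02]],
  ],
)

```text
time_s: 55.1
ee_pos: [0.5837, -0.1914, 0.0312]
ee_rot: [-6.5, 89.2, 88.3]
ft_force: [-0.2, 0.0, -4.4]
finger_gap: 0.0262
```

```bash
python3 g.py .5805 -.190 .023 94.74;python3 q.py
```

```text
tilt [0.02 0.79] pos [ 0.5837 -0.1914  0.0312] jaw 94.77 F [-0.2  0.  -4.4] gap 0.0262 t 55.1 | shift [0.0083 0.003  0.0015] turn 0.03 (q6 -30.2) shift-after-turn [0.0083 0.003  0.0015]
t 55.10 q [-25.44  33.73 -12.35  44.24   0.72 -30.21] lean -0.32 j5 0.72 pos [ 0.5837 -0.1914  0.0312] qd [-0.2 -0.4 -0.2] tilt [0.02 0.79]
```

Call:
move_arm(
  moves=[
    [[-0.003,0.004,-0.0015,0,0.02],[0,0,0,0,0.02],[0,0,0,0,0.02],[0.005,0,0,0,0.02],[0,0,0,0,0.02]],
  ],
)

```text
time_s: 55.52
ee_pos: [0.5792, -0.1933, 0.0303]
ee_rot: [-3.9, 89.2, 90.8]
ft_force: [0.1, 0.1, -5.0]
finger_gap: 0.0268
```

Call:
move_arm(
  moves=[
    [[0.003,0,0,0,0.02],[0,0,0,0,0.02],[0,0,0,0,0.02],[0,0,0,0,0.02],[0,0,0,0,0.02]],
  ],
)

```text
time_s: 55.93
ee_pos: [0.5801, -0.1937, 0.0297]
ee_rot: [-13.4, 89.2, 81.3]
ft_force: [-1.8, 1.8, 5.0]
finger_gap: 0.0264
```

```bash
python3 g.py .5805 -.190 .023 94.74;python3 q.py
```

```text
tilt [0.11 0.74] pos [ 0.5801 -0.1937  0.0297] jaw 94.77 F [-1.8  1.8  5. ] gap 0.0264 t 55.9 | shift [ 0.0068 -0.0006  0.0036] turn 0.03 (q6 -30.6) shift-after-turn [ 0.0068 -0.0006  0.0036]
t 55.93 q [-25.78  33.52 -13.    43.7    0.72 -30.55] lean -0.22 j5 0.72 pos [ 0.5801 -0.1937  0.0297] qd [0.1 0.1 0.1] tilt [0.11 0.74]
```

Call:
move_arm(
  moves=[
    [[-0.002,0.002,0.0025,0,0.02],[0,0,0,0,0.02],[0,0,0,0,0.02],[0.005,0,0,0,0.02],[0,0,0,0,0.02]],
  ],
)

```text
time_s: 56.35
ee_pos: [0.5777, -0.1912, 0.0308]
ee_rot: [-15.3, 89.3, 79.5]
ft_force: [-0.0, -1.0, -5.0]
finger_gap: 0.0265
```

Call:
move_arm(
  moves=[
    [[0.003,0,0,0,0.02],[0,0,0,0,0.02],[0,0,0,0,0.02],[0,0,0,0,0.02],[0,0,0,0,0.02]],
  ],
)

```text
time_s: 56.77
ee_pos: [0.5789, -0.1917, 0.0297]
ee_rot: [-31.9, 89.3, 62.9]
ft_force: [-2.0, 1.0, 4.9]
finger_gap: 0.0264
```

```bash
python3 g.py .5805 -.190 .023 94.74;python3 q.py;python3 - <<'E'
from h import *
from rig import r
print(np.round(r.get_state()["wrist_torque"],2))
c=r.camera("side");crop(c,340,245,420,305,10,"pics/s48.png");np.savez("s48.npz",**c)
E
```

```text
tilt [0.3  0.59] pos [ 0.5789 -0.1917  0.0297] jaw 94.79 F [-2.   1.   4.9] gap 0.0264 t 56.8 | shift [ 0.0067 -0.0017  0.0015] turn 0.05 (q6 -30.4) shift-after-turn [ 0.0067 -0.0017  0.0015]
t 56.77 q [-25.63  33.19 -13.63  43.16   0.67 -30.41] lean 0.02 j5 0.67 pos [ 0.5789 -0.1917  0.0297] qd [-0.  0.  0.] tilt [0.3  0.59]
[ 0.11  0.49 -0.02]
```

Call:
move_arm(
  moves=[
    [[-0.002,-0.0012,-0.0012,0,0.02],[0,0,0,0,0.02],[0.004,0,0,0,0.02],[0.003,0,0,0,0.02],[0,0,0,0,0.02]],
  ],
)

```text
time_s: 57.23
ee_pos: [0.5798, -0.1926, 0.0305]
ee_rot: [-32.7, 89.4, 62.0]
ft_force: [1.1, 0.3, -5.8]
finger_gap: 0.0262
```

```bash
python3 g.py .581 -.193 .023 94.74;python3 - <<'E'
from rig import r
import numpy as np
print(np.round(r.get_state()["wrist_torque"],2))
E
```

```text
tilt [0.3  0.56] pos [ 0.5798 -0.1926  0.0305] jaw 94.79 F [ 1.1  0.3 -5.8] gap 0.0262 t 57.2 | shift [ 0.0075 -0.0011 -0.0006] turn 0.05 (q6 -30.4) shift-after-turn [ 0.0075 -0.0011 -0.0006]
[-0. -0.  0.]
```

Call:
move_arm(
  moves=[
    [[0.004,-0.001,-0.0005,0,0.02],[0.004,0,0.001,0,0.02],[0.004,-0.001,0,0,0.02],[0.004,0,-0.001,0,0.02],[0.004,0,0,0,0.02]],
  ],
)

```text
time_s: 57.65
ee_pos: [0.5808, -0.193, 0.0294]
ee_rot: [-63.3, 89.5, 31.6]
ft_force: [-11.7, 4.4, 31.6]
finger_gap: 0.0263
```

```bash
python3 g.py .581 -.193 .023 94.74;python3 - <<'E'
from rig import r
import numpy as np
print(np.round(r.get_state()["wrist_torque"],2))
E
```

```text
tilt [0.42 0.26] pos [ 0.5808 -0.193   0.0294] jaw 94.83 F [-11.7   4.4  31.6] gap 0.0263 t 57.6 | shift [ 0.0064 -0.0002  0.    ] turn 0.09 (q6 -30.4) shift-after-turn [ 0.0064 -0.0002  0.    ]
[ 0.55  2.45 -0.04]
```

```bash
python3 - <<'E'
from h import *
from rig import r
fs=[r.camera("side")["frame"].astype(np.float32) for _ in range(6)]
m=np.mean(fs,0)
im=m[262:292,342:392,::-1]
g=np.clip((im-60)*2.2,0,255).astype(np.uint8)
cv2.imwrite("pics/s49.png",cv2.resize(g,None,fx=16,fy=16,interpolation=cv2.INTER_NEAREST))
c=r.camera("side")
from bm import *
k=lambda p:tuple(np.round([(proj(c,p)[0]+.5-342)*16,(proj(c,p)[1]+.5-262)*16]).astype(int).tolist())
print({s:k(corner(.5818,-.1899,4.74,.06,a*.053,b*.018,0)) for s,a,b in(("+x+y",1,1),("+x-y",1,-1),("-x+y",-1,1),("-x-y",-1,-1))})
E
python3 g.py .581 -.193 .023 94.74
```

```text
{'+x+y': (616, 10), '+x-y': (783, 110), '-x+y': (138, 257), '-x-y': (305, 366)}
tilt [0.42 0.25] pos [ 0.5807 -0.1931  0.0293] jaw 94.83 F [-12.2   6.1  33.1] gap 0.0265 t 58.0 | shift [ 0.0064 -0.0002  0.    ] turn 0.09 (q6 -30.4) shift-after-turn [ 0.0064 -0.0002  0.    ]
```

```bash
cat g.py q.py h.py | head -80; python3 g.py 0.581 -0.193 0.0293 94.74; python3 - <<'E'
from rig import r
from h import *
c=r.camera("side"); crop(c,335,255,400,300,12,"pics/s50.png")
E
```

```text
import sys
from h import *
from rig import r
a=[float(x) for x in sys.argv[1:]]
go(r.get_state(),a[:3],a[3] if len(a)>3 else None)
from h import *
from rig import r
s=r.get_state();q=s["joint_pos"];p,R=tool(s)
print("t %.2f q %s lean %.2f j5 %.2f pos %s qd %s tilt %s"%(s["time_s"],np.round(q,2),90-(q[1]-q[2]+q[3]),q[4],np.round(p,4),np.round(s["qd"][1:4],1),np.round(np.degrees(R[:2,0]),2)))
import numpy as np,cv2
def pts(c):
    d=c["depth"];v,u=np.mgrid[0:480,0:640]
    P=np.stack([(u-c["cx"])/c["fx"]*d,(v-c["cy"])/c["fy"]*d,d],-1)
    V=c["view"];W=(P-V[:3,3])@V[:3,:3]
    W[d==0]=np.nan
    return W
def proj(c,p):
    V=c["view"];q=V[:3,:3]@np.array(p)+V[:3,3];return q[0]/q[2]*c["fx"]+c["cx"],q[1]/q[2]*c["fy"]+c["cy"]
def onz(c,u,v,z):
    V=c["view"];R=V[:3,:3];o=-R.T@V[:3,3];d=R.T@np.array([(u-c["cx"])/c["fx"],(v-c["cy"])/c["fy"],1]);return o+d*(z-o[2])/d[2]
def crop(c,u0,v0,u1,v1,k,fn):
    im=c["frame"][v0:v1,u0:u1,::-1];cv2.imwrite(fn,cv2.resize(im,None,fx=k,fy=k,interpolation=cv2.INTER_CUBIC))
def comp(W,mask,minn=15):
    n,l=cv2.connectedComponents(mask.astype(np.uint8))
 
[... 760 characters left out ...]
os %s jaw %.2f F %s gap %.4f t %.1f | shift %s"%(np.round(p,4),a,np.round(s["ft_force"],1),s["finger_gap"],s["time_s"],np.round(R.T@(np.array(target)-p),4))
    if jaw is not None:
        d=(jaw-a+90)%180-90   # world ccw turn; tool x is down => tool turn = -d
        out+=" turn %.2f (q6 %.1f)"%(-d,s["joint_pos"][5])
        t=np.radians(d);Q=np.array([[np.cos(t),-np.sin(t),0],[np.sin(t),np.cos(t),0],[0,0,1]])@R
        out+=" shift-after-turn %s"%np.round(Q.T@(np.array(target)-p),4)
    print(out)
tilt [0.42 0.25] pos [ 0.5807 -0.1931  0.0293] jaw 94.83 F [-12.2   6.1  33.1] gap 0.0265 t 58.0 | shift [ 0.0001 -0.0003  0.0001] turn 0.09 (q6 -30.4) shift-after-turn [ 0.0001 -0.0003  0.0001]
```

View pics/s50.png

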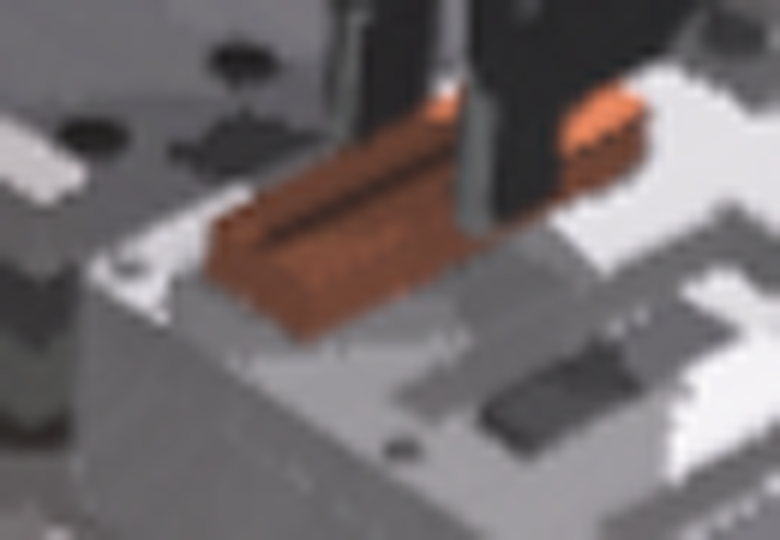

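```bash
cat bm.py; cat > ov.py <<'E'
import sys
from h import *
from rig import r
# overlay pocket mouths and bar model
def over(c,u0,v0,u1,v1,k,fn,bar=None,L=(.106,.036)):
    im=cv2.resize(c["frame"][v0:v1,u0:u1,::-1],None,fx=k,fy=k,interpolation=cv2.INTER_CUBIC).copy()
    def poly(cx,cy,yaw,z,l,w,col):
        t=np.radians(yaw);P=[]
        for a,b in ((1,1),(-1,1),(-1,-1),(1,-1)):
            x=a*l/2;y=b*w/2
            u,v=proj(c,[cx+x*np.cos(t)-y*np.sin(t),cy+x*np.sin(t)+y*np.cos(t),z]);P.append([(u-u0+.5)*k-.5,(v-v0+.5)*k-.5])
        cv2.polylines(im,[np.array(P,np.int32)],True,col,1);return np.round(P)
    for px,py in ((.5818,-.1899),(.5864,-.2457),(.5910,-.3015)):
        poly(px,py,4.74,.06,L[0],L[1],(0,255,255))
    if bar:
        x,y,yaw,zb=bar
        print(poly(x,y,yaw,zb,.1,.03,(0,255,0)));print(poly(x,y,yaw,zb+.016,.1,.03,(255,255,0)))
    cv2.imwrite(fn,im)
E
python3 - <<'E'
from ov import *
c=r.camera("side"); over(c,335,255,400,300,12,"pics/s51.png",(.5818,-.1899,4.74,.06))
E
```

```text
from h import *
import sys
from scipy.optimize import least_squares
def corner(x,y,yaw,zb,dx,dy,top,pitch=0):
    t=np.radians(yaw);z=zb+(0.016 if top else 0)-dx*np.sin(np.radians(pitch))
    return (x+dx*np.cos(t)-dy*np.sin(t),y+dx*np.sin(t)+dy*np.cos(t),z)
[[546. 102.]
 [208. 278.]
 [312. 345.]
 [650. 165.]]
[[552.  39.]
 [212. 214.]
 [317. 281.]
 [657. 102.]]
```

View pics/s51.png

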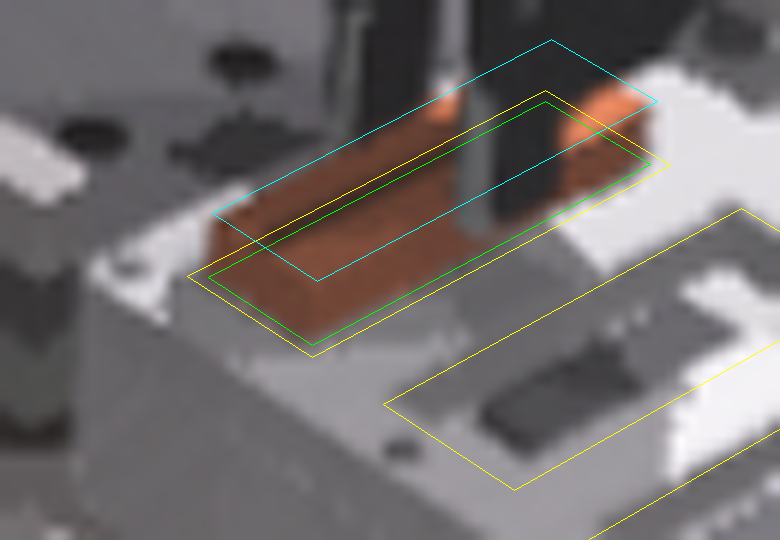

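Call:
move_arm(
  moves=[
    [[-0.001,0,0,0,0.02],[0,0,0,0,0.05],[0,0,0,0,0.05],[0,0,0,0,0.05],[0,0,0,0,0.05]],
  ],
)

```text
time_s: 58.52
ee_pos: [0.5824, -0.1938, 0.0303]
ee_rot: [-76.8, 89.4, 18.0]
ft_force: [-0.0, -0.6, -0.3]
finger_gap: 0.0499
```

```bash
python3 g.py 0.581 -0.193 0.0293 94.74; python3 - <<'E'
from ov import *
c=r.camera("side"); over(c,335,255,400,300,12,"pics/s52.png")
E
```

```text
tilt [0.59 0.19] pos [ 0.5824 -0.1938  0.0303] jaw 94.82 F [-0.  -0.6 -0.3] gap 0.0499 t 58.5 | shift [0.001  0.0013 0.0009] turn 0.08 (q6 -30.4) shift-after-turn [0.001  0.0014 0.0009]
```

View pics/s52.png

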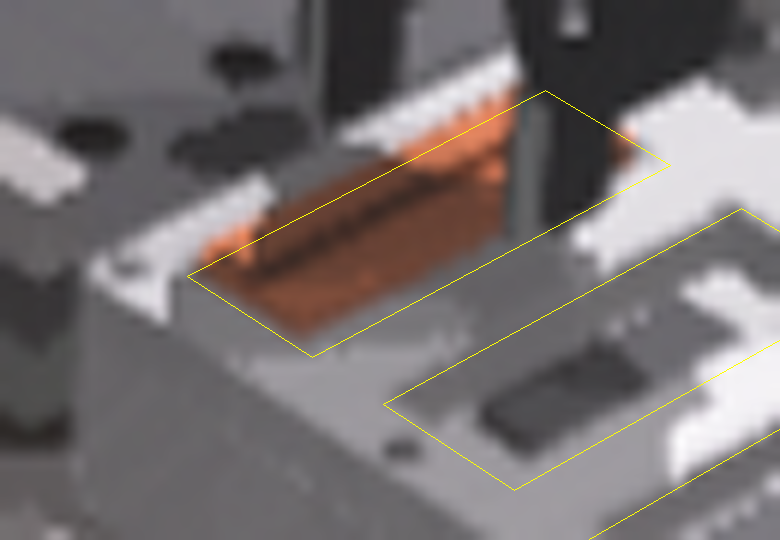

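Call:
move_arm(
  moves=[
    [[-0.03,0,0,0,0.05],[-0.01,0,0,0,0.05],[0,0,0,0,0],[0,0,0,0,0],[0,0,0,0,0]],
  ],
)

```text
time_s: 58.98
ee_pos: [0.581, -0.1937, 0.0678]
ee_rot: [-56.1, 89.5, 38.7]
ft_force: [-0.4, -0.9, -1.0]
finger_gap: 0.0141
```

```bash
python3 g.py 0.5818 -0.1899 0.03 94.74; python3 q.py; python3 - <<'E'
from ov import *
c=r.camera("side"); over(c,335,255,400,300,12,"pics/s53.png",(.5818,-.1899,4.74,.0493))
E
```

```text
tilt [0.38 0.3 ] pos [ 0.581  -0.1937  0.0678] jaw 94.80 F [-0.4 -0.9 -1. ] gap 0.0141 t 59.0 | shift [ 0.0378 -0.0008  0.0035] turn 0.06 (q6 -30.4) shift-after-turn [ 0.0378 -0.0008  0.0035]
t 58.98 q [-25.58  30.9  -11.23  47.66   0.43 -30.38] lean 0.21 j5 0.43 pos [ 0.581  -0.1937  0.0678] qd [ 0.4 -0.3 -0.7] tilt [0.38 0.3 ]
[[542. 143.]
 [205. 320.]
 [309. 388.]
 [646. 206.]]
[[548.  81.]
 [210. 257.]
 [314. 324.]
 [653. 144.]]
```

View pics/s53.png

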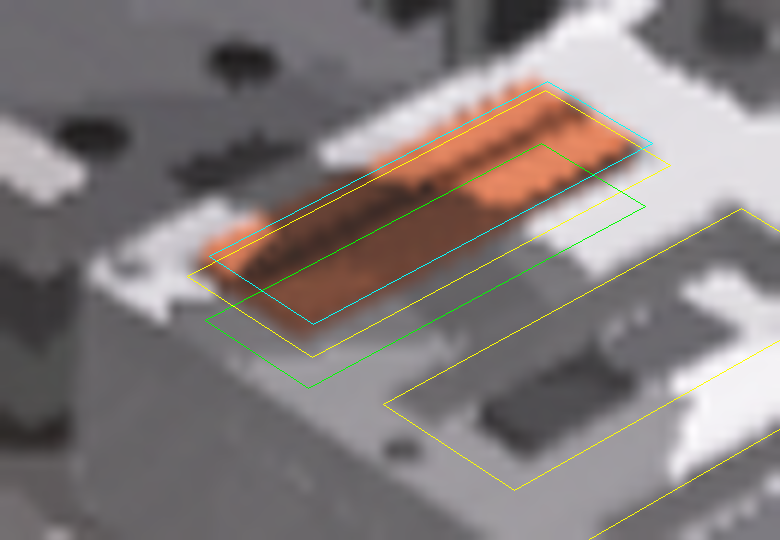

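Call:
move_arm(
  moves=[
    [[0,0,0,0,0],[0.02,0,0,0,0],[0.012,0,0,0,0],[0,0,0,0,0],[0,0,0,0,0]],
  ],
)

```text
time_s: 59.45
ee_pos: [0.5797, -0.1928, 0.0319]
ee_rot: [-31.0, 89.6, 63.8]
ft_force: [-0.5, -0.7, -0.2]
finger_gap: 0.0
```

Call:
move_arm(
  moves=[
    [[0.003,0,0,0,0],[0,0,0,0,0],[0.003,0,0,0,0],[0.003,0,0,0,0],[0.003,0,0,0,0]],
  ],
)

```text
time_s: 59.87
ee_pos: [0.5803, -0.193, 0.0211]
ee_rot: [-40.7, 89.6, 54.1]
ft_force: [-2.5, 0.6, 3.6]
finger_gap: 0.0001
```

Call:
move_arm(
  moves=[
    [[0.002,0,0,0,0],[0.002,0,0,0,0],[0.002,0,0,0,0],[0.002,0,0,0,0],[0.002,0,0,0,0]],
  ],
)

```text
time_s: 60.28
ee_pos: [0.5804, -0.1931, 0.0209]
ee_rot: [-70.7, 89.5, 24.1]
ft_force: [-4.9, 2.1, 15.4]
finger_gap: 0.0001
```

```bash
python3 g.py 0.5818 -0.1899 0.03 94.74; python3 - <<'E'
from ov import *
c=r.camera("side"); over(c,335,255,400,300,12,"pics/s54.png",(.5812,-.1899,4.74,.044))
E
```

```text
tilt [0.43 0.19] pos [ 0.5804 -0.1931  0.0209] jaw 94.82 F [-4.9  2.1 15.4] gap 0.0001 t 60.3 | shift [-0.0091 -0.0017  0.0031] turn 0.08 (q6 -30.3) shift-after-turn [-0.0091 -0.0017  0.0031]
[[538. 165.]
 [202. 342.]
 [305. 410.]
 [641. 228.]]
[[544. 103.]
 [206. 279.]
 [310. 346.]
 [648. 165.]]
```

View pics/s54.png

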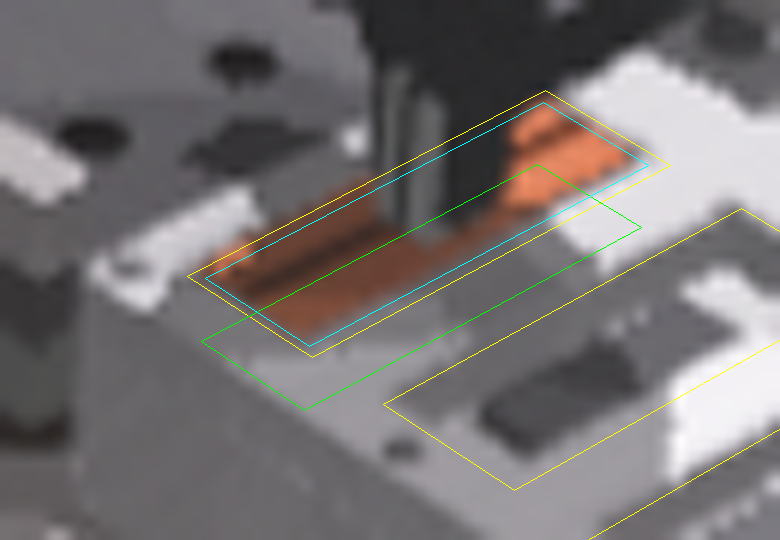

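Call:
move_arm(
  moves=[
    [[0.003,0,0,0,0],[0.003,0,0,0,0],[0.004,0,0,0,0],[0.004,0,0,0,0],[0.004,0,0,0,0]],
  ],
)

```text
time_s: 60.75
ee_pos: [0.5807, -0.1933, 0.0209]
ee_rot: [-101.4, 89.3, -6.5]
ft_force: [-9.1, 5.1, 28.9]
finger_gap: 0.0001
```

Call:
move_arm(
  moves=[
    [[-0.03,0,0,0,0],[-0.04,0,0,0,0],[-0.03,0.01,0,0,0.03],[0,0.04,0,0,0.07],[0,0,0,0,0.07]],
  ],
)

```text
time_s: 61.17
ee_pos: [0.5255, -0.1954, 0.1236]
ee_rot: [-95.0, 89.5, 0.0]
ft_force: [-0.8, 1.7, -1.1]
finger_gap: 0.0357
```

```bash
python3 g.py 0.385 -0.3306 0.07 88.5; python3 q.py; python3 - <<'E'
from ov import *
c=r.camera("side"); over(c,335,245,400,300,12,"pics/s55.png",(.5812,-.1899,4.74,.044))
W=pts(c)
c2=r.camera("top");W2=pts(c2)
for n,cc,WW in(("side",c,W),("top",c2,W2)):
  t=np.radians(4.74)
  ax=np.array([np.cos(t),np.sin(t)]);ay=np.array([-ax[1],ax[0]])
  o=np.array([.5812,-.1899]);d=WW[...,:2]-o;a=d@ax;b=d@ay
  for lab,m in (("bar-x",(abs(b)<.011)&(a>-.046)&(a<-.02)),("barmid",(abs(b)<.011)&(abs(a)<.02)),("bar+x",(abs(b)<.011)&(a<.046)&(a>.02)),("jig between",(abs(b+.028)<.006)&(abs(a)<.045)),("jig +y",(abs(b-.024)<.004)&(abs(a)<.045))):
    m=m&(WW[...,2]>.03)&(WW[...,2]<.1)
    print(n,lab,m.sum(),np.round(np.median(WW[m][:,2]),4),np.round(np.std(WW[m][:,2]),4))
o=proj(c2,[.58,-.19,.06]);print(o)
E
```

```text
tilt [0.52 0.  ] pos [ 0.5255 -0.1954  0.1236] jaw 95.00 F [-0.8  1.7 -1.1] gap 0.0357 t 61.2 | shift [ 0.0524  0.1522 -0.1224] turn 6.50 (q6 -33.1) shift-after-turn [ 0.0525  0.1374 -0.1388]
t 61.17 q [-28.09  22.52 -15.98  51.03   0.25 -33.09] lean 0.46 j5 0.25 pos [ 0.5255 -0.1954  0.1236] qd [ 1.6 15.5 -0.5] tilt [0.52 0.  ]
[[538. 285.]
 [202. 462.]
 [305. 530.]
 [641. 348.]]
[[544. 223.]
 [206. 399.]
 [310. 466.]
 [648. 285.]]
side bar-x 54 0.0615 0.002
side barmid 82 0.0618 0.0017
side bar+x 50 0.0617 0.0017
side jig between 101 0.0617 0.0024
side jig +y 70 0.0615 0.002
top bar-x 0 nan nan
top barmid 23 0.0614 0.0022
top bar+x 67 0.0609 0.0037
top jig between 0 nan nan
top jig +y 50 0.0596 0.0044
(np.float64(396.2123436652998), np.float64(219.49242968252275))
  return _methods._mean(a, axis=axis, dtype=dtype,
  ret = ret.dtype.type(ret / rcount)
  ret = _var(a, axis=axis, dtype=dtype, out=out, ddof=ddof,
  arrmean = um.true_divide(arrmean, div, out=arrmean,
  ret = ret.dtype.type(ret / rcount)
```

View pics/s55.png

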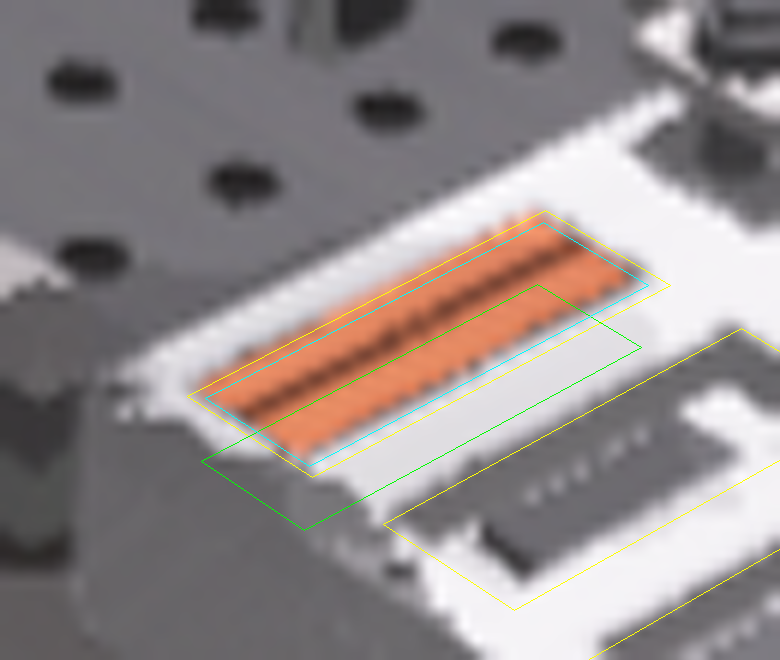

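Call:
move_arm(
  moves=[
    [[0,0.027,-0.027,1.3,0.07],[0,0.029,-0.029,1.3,0.07],[0,0.029,-0.029,1.3,0.07],[0,0.029,-0.029,1.3,0.07],[0,0.02,-0.022,1.3,0.07]],
  ],
)

```text
time_s: 61.68
ee_pos: [0.4127, -0.3431, 0.1235]
ee_rot: [-102.7, 88.3, -13.5]
ft_force: [-0.4, -0.0, -0.8]
finger_gap: 0.07
```

Call:
move_arm(
  moves=[
    [[0,0,0,0,0.07],[0,0,0,0,0.07],[0,0,0,0,0.07],[0,0,0,0,0.07],[0,0,0,0,0.07]],
  ],
)

```text
time_s: 62.1
ee_pos: [0.4128, -0.3489, 0.1221]
ee_rot: [-105.5, 88.2, -16.7]
ft_force: [-0.5, 0.3, 0.0]
finger_gap: 0.0698
```

```bash
python3 g.py 0.3865 -0.3318 0.07 88.5; python3 q.py; python3 - <<'E'
from ov import *
c=r.camera("top");crop(c,300,60,500,260,4,"pics/t50.png")
u,v=proj(c,[.385,-.33,.034]);print(u,v)
E
```

```text
tilt [ 1.73 -0.52] pos [ 0.4128 -0.3489  0.1221] jaw 88.74 F [-0.5  0.3  0. ] gap 0.0698 t 62.1 | shift [0.0511 0.0282 0.0169] turn 0.24 (q6 -47.4) shift-after-turn [0.0511 0.0283 0.0168]
t 62.10 q [-48.64  19.72 -20.56  48.19   0.96 -47.37] lean 1.53 j5 0.96 pos [ 0.4128 -0.3489  0.1221] qd [0.5 0.3 0. ] tilt [ 1.73 -0.52]
445.4946925158041 290.76843361192664
```

View pics/t50.png

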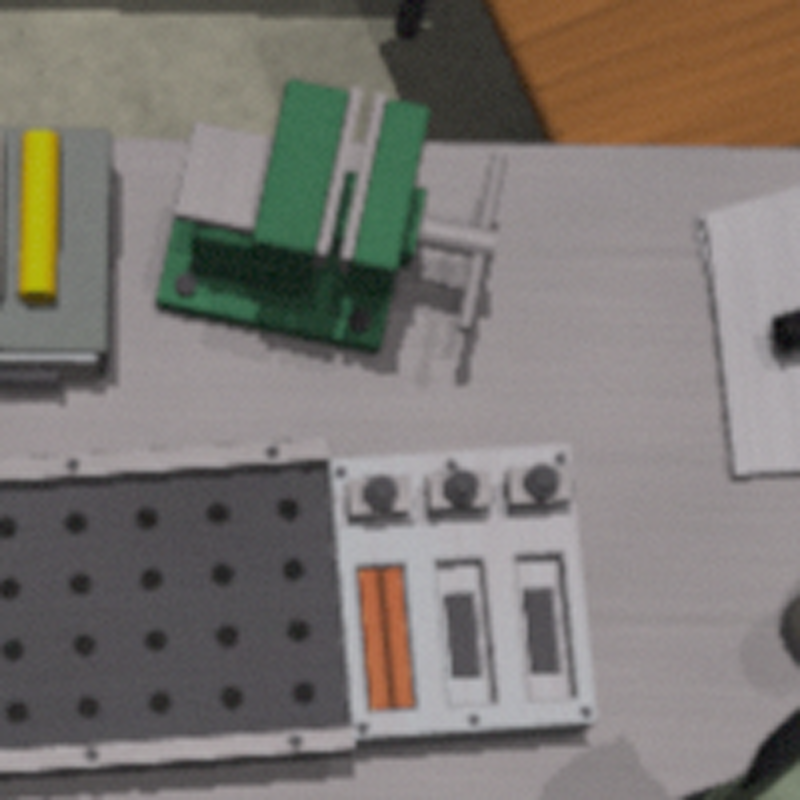

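Call:
move_arm(
  moves=[
    [[-0.041,0,0,0,0.07],[0.041,0,0,0,0.07],[-0.041,0,0,0,0.07],[0.041,0,0,0,0.07],[-0.041,0,0,0,0.07]],
  ],
)

```text
time_s: 62.57
ee_pos: [0.4008, -0.3287, 0.1448]
ee_rot: [17.2, 87.6, 106.5]
ft_force: [-3.6, 3.1, -4.8]
finger_gap: 0.0701
```

Call:
move_arm(
  moves=[
    [[0,0,0,0,0.07],[0,0,0,0,0.07],[0,0,0,0,0.07],[0,0,0,0,0.07],[0,0,0,0,0.07]],
  ],
)

```text
time_s: 62.98
ee_pos: [0.4051, -0.327, 0.1464]
ee_rot: [15.8, 87.7, 105.5]
ft_force: [0.6, 0.7, 0.4]
finger_gap: 0.0699
```

```bash
python3 g.py 0.3865 -0.3318 0.07 88.5; python3 q.py; python3 - <<'E'
from ov import *
c=r.camera("top")
for u,v in ((466,632),(386,637.5),(545,627)):
  print(onz(c,300+(u+.5)/4-.5,60+(v+.5)/4-.5,.06))
crop(c,380,230,520,350,5,"pics/t51.png")
E
```

```text
tilt [-0.62  2.23] pos [ 0.4051 -0.327   0.1464] jaw 89.74 F [0.6 0.7 0.4] gap 0.0699 t 63.0 | shift [ 0.0764  0.0177 -0.0079] turn 1.24 (q6 -47.5) shift-after-turn [ 0.0763  0.0176 -0.0083]
t 62.98 q [-47.73  19.28 -17.3   55.49   1.04 -47.5 ] lean -2.07 j5 1.04 pos [ 0.4051 -0.327   0.1464] qd [-0.6  0.3  0.1] tilt [-0.62  2.23]
[ 0.58620944 -0.24569912  0.06      ]
[ 0.58139865 -0.18976     0.06      ]
[ 0.59065632 -0.30097991  0.06      ]
```

View pics/t51.png

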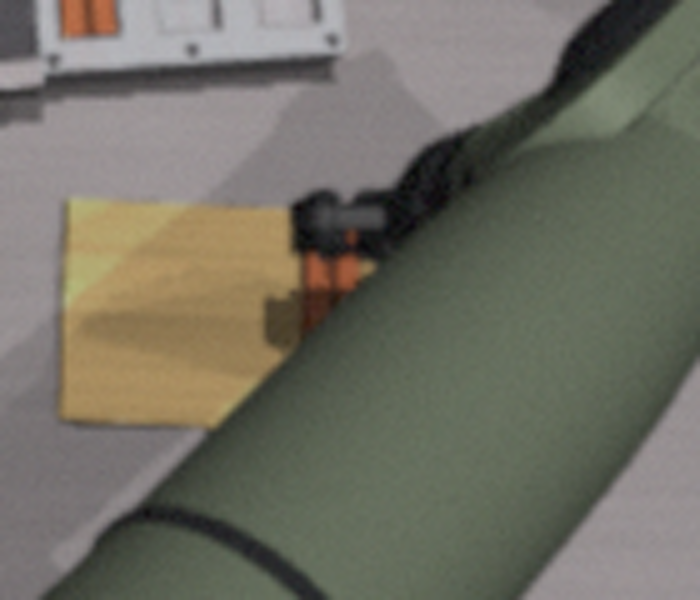

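Call:
move_arm(
  moves=[
    [[0.02,0.009,-0.004,1.2,0.07],[0.03,0.009,-0.004,0,0.07],[0.02,0,0,0,0.07],[0,0,0,0,0.07],[0,0,0,0,0.07]],
  ],
)

```text
time_s: 63.45
ee_pos: [0.3899, -0.3364, 0.0806]
ee_rot: [2.6, 88.4, 91.1]
ft_force: [-0.4, -0.2, 0.8]
finger_gap: 0.0702
```

```bash
python3 g.py 0.3865 -0.3318 0.02 88.5; python3 q.py; python3 - <<'E'
from ov import *
c=r.camera("side")
u,v=proj(c,[.385,-.33,.034]);print(u,v)
crop(c,int(u)-40,int(v)-40,int(u)+40,int(v)+20,10,"pics/s56.png")
E
```

```text
tilt [-0.03  1.55] pos [ 0.3899 -0.3364  0.0806] jaw 88.57 F [-0.4 -0.2  0.8] gap 0.0702 t 63.5 | shift [0.0607 0.0035 0.0029] turn 0.07 (q6 -48.2) shift-after-turn [0.0607 0.0035 0.0029]
t 63.45 q [-49.67  21.95 -24.13  45.13   0.98 -48.25] lean -1.20 j5 0.98 pos [ 0.3899 -0.3364  0.0806] qd [ 0.4 -1.  -1. ] tilt [-0.03  1.55]
343.60254758441243 343.6830436513903
```

View pics/s56.png

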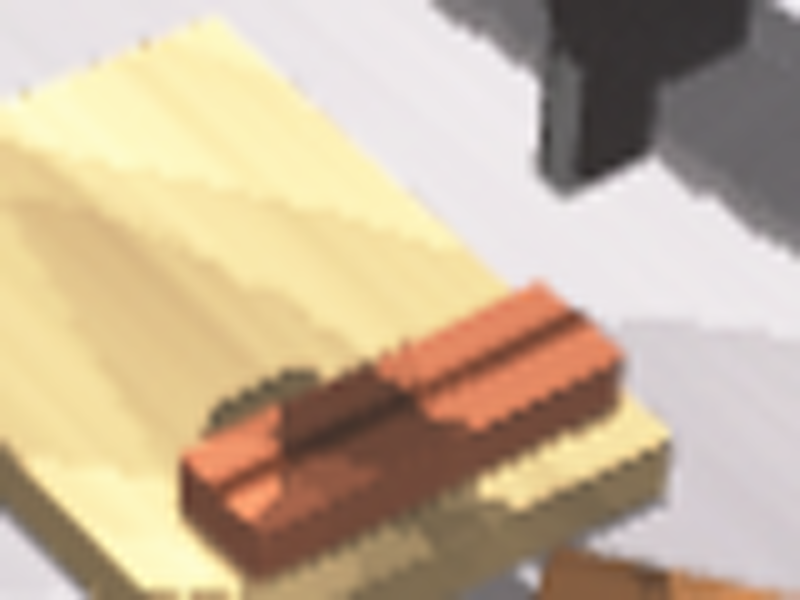

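Call:
move_arm(
  moves=[
    [[0.02,0.002,0.0015,0,0.07],[0.03,0.0015,0.0015,0,0.07],[0.012,0,0,0,0.07],[0,0,0,0,0.07],[0,0,0,0,0.07]],
  ],
)

```text
time_s: 63.92
ee_pos: [0.3928, -0.3378, 0.026]
ee_rot: [-32.5, 89.0, 56.1]
ft_force: [0.4, -0.4, 0.5]
finger_gap: 0.0701
```

```bash
python3 g.py 0.3865 -0.3318 -0.0135 88.5; python3 q.py; python3 - <<'E'
from ov import *
c=r.camera("side")
crop(c,303,303,383,363,10,"pics/s57.png")
E
```

```text
tilt [0.58 0.86] pos [ 0.3928 -0.3378  0.026 ] jaw 88.66 F [ 0.4 -0.4  0.5] gap 0.0701 t 63.9 | shift [0.0395 0.0068 0.0052] turn 0.16 (q6 -48.2) shift-after-turn [0.0395 0.0069 0.0052]
t 63.92 q [-49.52  25.63 -28.08  36.57   1.   -48.18] lean -0.28 j5 1.00 pos [ 0.3928 -0.3378  0.026 ] qd [-0.3  0.7  0.2] tilt [0.58 0.86]
```

View pics/s57.png

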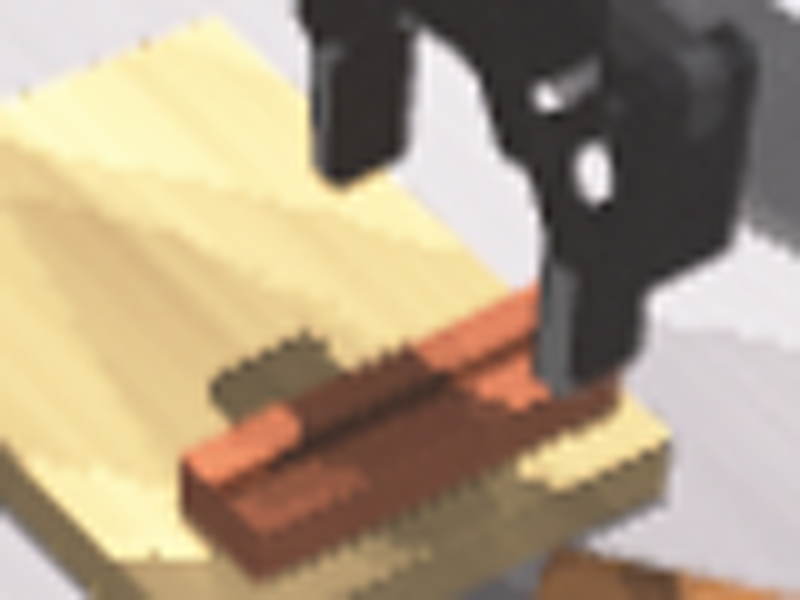

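Call:
move_arm(
  moves=[
    [[0,0.007,0.005,0,0.07],[0,0,0,0,0.07],[0.02,0.001,0,0,0.07],[0.009,0,0,0,0.07],[0,0,0,0,0.07]],
  ],
)

```text
time_s: 64.38
ee_pos: [0.3886, -0.3362, 0.0031]
ee_rot: [-71.4, 88.9, 17.3]
ft_force: [-0.0, 0.2, 0.8]
finger_gap: 0.0695
```

```bash
python3 g.py 0.3865 -0.3318 -0.0135 88.5; python3 q.py; python3 - <<'E'
from ov import *
c=r.camera("side")
crop(c,303,303,383,363,10,"pics/s58.png")
E
```

```text
tilt [1.04 0.32] pos [ 0.3886 -0.3362  0.0031] jaw 88.69 F [-0.   0.2  0.8] gap 0.0695 t 64.4 | shift [0.0166 0.0025 0.0042] turn 0.19 (q6 -48.5) shift-after-turn [0.0166 0.0025 0.0042]
t 64.38 q [-49.77  26.74 -30.71  32.12   1.   -48.45] lean 0.42 j5 1.00 pos [ 0.3886 -0.3362  0.0031] qd [-1.1 -0.3  1.3] tilt [1.04 0.32]
```

View pics/s58.png

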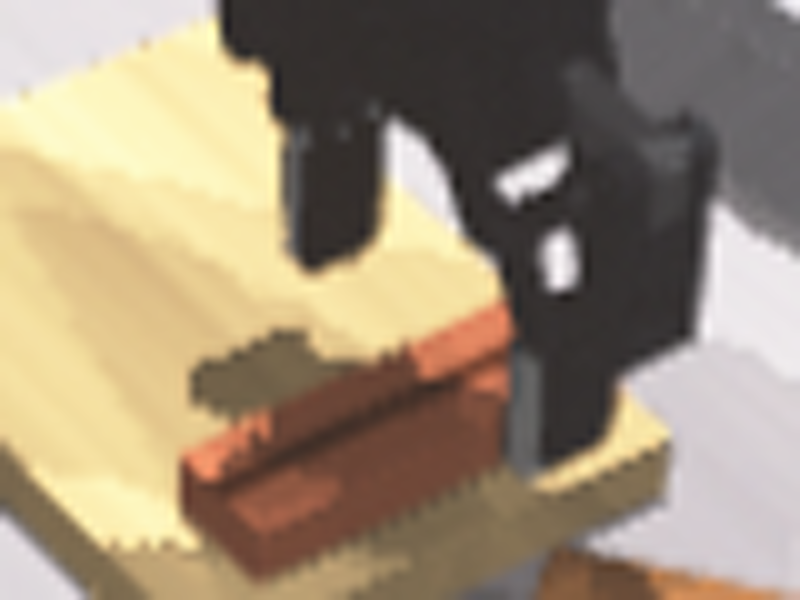

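```bash
python3 - <<'E'
from ov import *
c=r.camera("side")
def pp(p):
  u,v=proj(c,p);return round((u-303+.5)*10),round((v-303+.5)*10)
for dx in(-.011,.011):
  print("finger -y inner tip",dx,[pp([.3886+dx,-.3327-.035,z]) for z in(.040,.045,.05)], "+y",[pp([.3886+dx,-.3327+.035,z]) for z in(.040,.045,.05)])
for a,b in((-1,-1),(1,-1),(-1,1),(1,1)):
  t=np.radians(-1.5);x=a*.05;y=b*.015
  print("bar top",a,b,pp([.385+x*np.cos(t)-y*np.sin(t),-.3306+x*np.sin(t)+y*np.cos(t),.034]))
for uv in((185,460),(262,530),(622,355),(540,283)):
  print(onz(c,303+uv[0]/10-.5+.05,303+uv[1]/10-.5+.05,.034))
E
```

```text
finger -y inner tip -0.011 [(497, 505), (498, 487), (500, 470)] +y [(294, 322), (294, 304), (295, 287)]
finger -y inner tip 0.011 [(577, 463), (578, 446), (580, 428)] +y [(372, 283), (373, 266), (374, 249)]
bar top -1 -1 (267, 544)
bar top 1 -1 (636, 366)
bar top -1 1 (184, 462)
bar top 1 1 (551, 290)
[ 0.33584406 -0.31414418  0.034     ]
[ 0.33639224 -0.34050097  0.034     ]
[ 0.43438646 -0.34256882  0.034     ]
[ 0.43483392 -0.31401959  0.034     ]
```

Call:
move_arm(
  moves=[
    [[0,0.006,0.002,0,0.07],[0,0,0,0,0.07],[0.012,0.001,0,0,0.07],[0,0,0,0,0.07],[0,0,0,0,0.07]],
  ],
)

```text
time_s: 64.9
ee_pos: [0.3827, -0.3356, -0.0054]
ee_rot: [-82.4, 88.8, 6.3]
ft_force: [-0.5, -0.0, 0.9]
finger_gap: 0.0699
```

```bash
python3 g.py 0.382 -0.334 -0.0135 88.5; python3 q.py; python3 - <<'E'
from ov import *
c=r.camera("side")
crop(c,303,303,383,363,10,"pics/s59.png")
E
```

```text
tilt [1.19 0.13] pos [ 0.3827 -0.3356 -0.0054] jaw 88.69 F [-0.5 -0.   0.9] gap 0.0699 t 64.9 | shift [0.0081 0.0009 0.0015] turn 0.19 (q6 -48.9) shift-after-turn [0.0081 0.0009 0.0015]
t 64.90 q [-50.24  26.96 -32.13  30.26   1.   -48.92] lean 0.66 j5 1.00 pos [ 0.3827 -0.3356 -0.0054] qd [ 0.3 -0.9 -0.1] tilt [1.19 0.13]
```

View pics/s59.png

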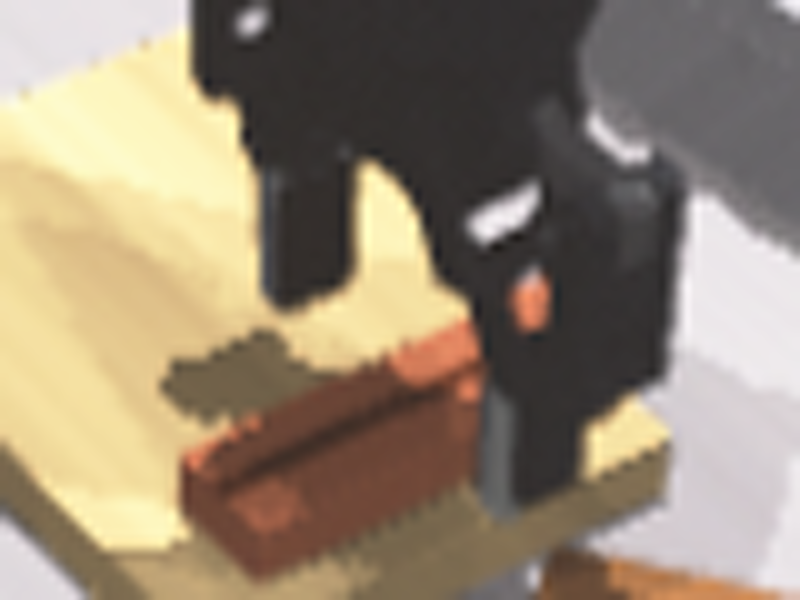

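Call:
move_arm(
  moves=[
    [[0.008,0.001,0.0015,0,0.07],[0,0,0,0,0.07],[0,0,0,0,0.02],[0,0,0,0,0.02],[0,0,0,0,0.02]],
  ],
  grip_force=100,
)

```text
time_s: 65.37
ee_pos: [0.3823, -0.3337, -0.0131]
ee_rot: [-81.7, 88.7, 7.0]
ft_force: [0.1, 2.8, 2.3]
finger_gap: 0.0344
```

```bash
python3 g.py 0.382 -0.334 -0.0135 88.5; python3 q.py; python3 - <<'E'
from ov import *
c=r.camera("side")
crop(c,303,303,383,363,10,"pics/s60.png")
E
```

```text
tilt [1.24 0.15] pos [ 0.3823 -0.3337 -0.0131] jaw 88.71 F [0.1 2.8 2.3] gap 0.0344 t 65.4 | shift [ 0.0004  0.0003 -0.0003] turn 0.21 (q6 -48.9) shift-after-turn [ 0.0004  0.0003 -0.0003]
t 65.37 q [-50.18  27.53 -32.73  29.07   1.05 -48.88] lean 0.68 j5 1.05 pos [ 0.3823 -0.3337 -0.0131] qd [-0.  -0.2  1.6] tilt [1.24 0.15]
```

View pics/s60.png

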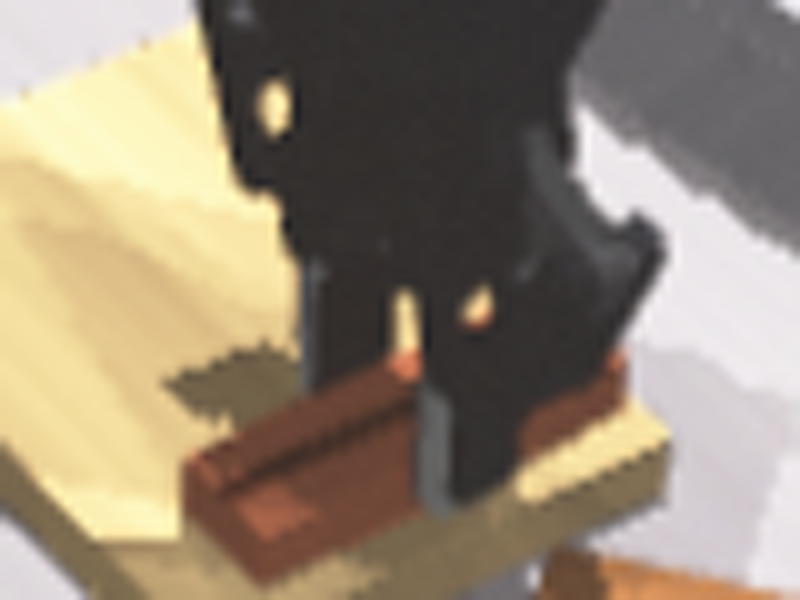

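Call:
move_arm(
  moves=[
    [[0,0,0,0,0.02],[0,0,0,0,0.02],[0,0,0,0,0.02],[-0.01,0,0,0,0.02],[0,0,0,0,0.02]],
  ],
)

```text
time_s: 65.83
ee_pos: [0.3811, -0.3326, -0.0028]
ee_rot: [-75.6, 88.8, 13.1]
ft_force: [0.1, -1.3, -3.6]
finger_gap: 0.0265
```

```bash
python3 g.py 0.586 -0.2496 0.08 94.74; python3 q.py
```

```text
tilt [1.12 0.26] pos [ 0.3811 -0.3326 -0.0028] jaw 88.72 F [ 0.1 -1.3 -3.6] gap 0.0265 t 65.8 | shift [-0.0784 -0.2046  0.088 ] turn -6.02 (q6 -48.9) shift-after-turn [-0.0783 -0.2127  0.0662]
t 65.83 q [-50.19  26.56 -32.32  30.61   1.03 -48.9 ] lean 0.52 j5 1.03 pos [ 0.3811 -0.3326 -0.0028] qd [ 2.1 -1.4 -2.1] tilt [1.12 0.26]
```

Call:
move_arm(
  moves=[
    [[-0.03,0,0,0,0.02],[-0.035,0,0,0,0.02],[-0.035,0,0,0,0.02],[0,0,0,0,0.02],[0,0,0,0,0.02]],
  ],
)

```text
time_s: 66.25
ee_pos: [0.3761, -0.3303, 0.0987]
ee_rot: [-49.9, 89.0, 38.8]
ft_force: [-0.0, -0.7, -5.1]
finger_gap: 0.0264
```

Call:
move_arm(
  moves=[
    [[0,-0.025,0.008,-1.2,0.02],[0,-0.035,0.011,-1.2,0.02],[0,-0.036,0.011,-1.2,0.02],[0,-0.036,0.011,-1.2,0.02],[0,-0.033,0.011,-1.2,0.02]],
  ],
)

```text
time_s: 66.67
ee_pos: [0.5361, -0.2747, 0.0949]
ee_rot: [-17.9, 89.2, 76.2]
ft_force: [0.8, 0.5, -4.5]
finger_gap: 0.0264
```

```bash
python3 g.py 0.586 -0.2496 0.08 94.74; python3 q.py
```

```text
tilt [0.18 0.74] pos [ 0.5361 -0.2747  0.0949] jaw 94.17 F [ 0.8  0.5 -4.5] gap 0.0264 t 66.7 | shift [ 0.0154 -0.0515  0.0212] turn -0.57 (q6 -38.7) shift-after-turn [ 0.0154 -0.0517  0.0207]
t 66.67 q [-34.56  28.73 -10.53  51.01   0.72 -38.72] lean -0.27 j5 0.72 pos [ 0.5361 -0.2747  0.0949] qd [28.  44.  17.1] tilt [0.18 0.74]
```

Call:
move_arm(
  moves=[
    [[0,-0.015,0.006,-0.6,0.02],[0,-0.012,0.006,0,0.02],[0,0,0,0,0.02],[0,0,0,0,0.02],[0,0,0,0,0.02]],
  ],
)

```text
time_s: 67.08
ee_pos: [0.5662, -0.2527, 0.0843]
ee_rot: [7.1, 88.8, 102.5]
ft_force: [-0.1, 0.4, -4.4]
finger_gap: 0.0264
```

```bash
python3 g.py 0.586 -0.2496 0.045 94.74; python3 q.py;python3 - <<'E'
from ov import *
c=r.camera("side");u,v=proj(c,[.5864,-.2457,.09]);print(u,v)
over(c,345,245,410,300,12,"pics/s61.png")
E
```

```text
tilt [-0.26  1.17] pos [ 0.5662 -0.2527  0.0843] jaw 95.38 F [-0.1  0.4 -4.4] gap 0.0264 t 67.1 | shift [ 0.0393 -0.0202  0.0005] turn 0.64 (q6 -36.7) shift-after-turn [ 0.0393 -0.0201  0.0007]
t 67.08 q [-31.35  31.46  -7.53  51.83   0.86 -36.74] lean -0.83 j5 0.86 pos [ 0.5662 -0.2527  0.0843] qd [ 1.2 -1.4 -0.4] tilt [-0.26  1.17]
388.27615536263335 273.19141254609997
```

View pics/s61.png

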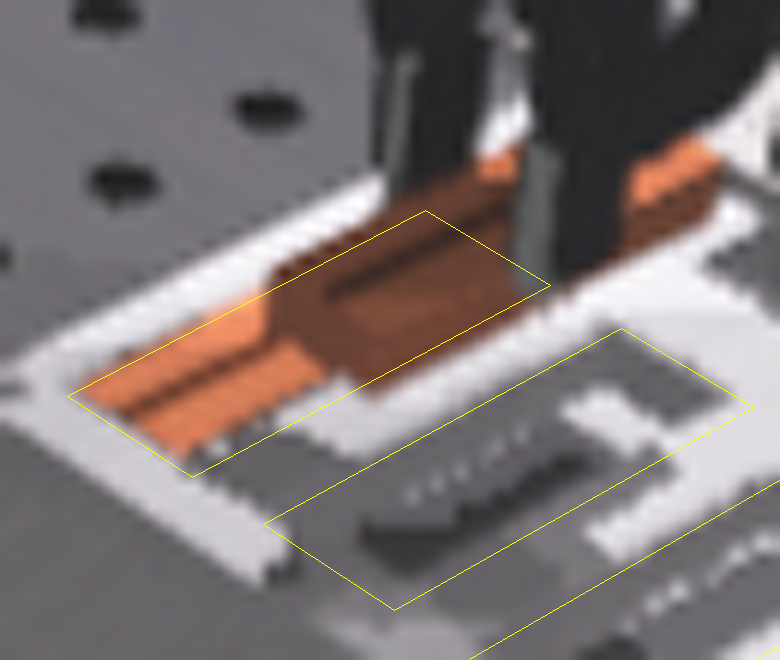

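Call:
move_arm(
  moves=[
    [[0,-0.02,0.001,0.6,0.02],[0,0,0,0,0.02],[0.02,0,0,0,0.02],[0.012,0,0,0,0.02],[0,0,0,0,0.02]],
  ],
)

```text
time_s: 67.55
ee_pos: [0.5808, -0.2522, 0.05]
ee_rot: [18.0, 88.7, 112.3]
ft_force: [-0.4, 0.4, -4.3]
finger_gap: 0.0263
```

Call:
move_arm(
  moves=[
    [[0,0,0,0,0.02],[0,0,0,0,0.02],[0,0,0,0,0.02],[0,0,0,0,0.02],[0,0,0,0,0.02]],
  ],
)

```text
time_s: 67.97
ee_pos: [0.5786, -0.2535, 0.0511]
ee_rot: [21.1, 88.7, 115.3]
ft_force: [-0.1, 0.6, -4.4]
finger_gap: 0.0263
```

```bash
python3 g.py 0.586 -0.2496 0.04 94.74; python3 q.py;python3 - <<'E'
from ov import *
c=r.camera("side")
s=r.get_state();zb=s["ee_pos"][2]+.030
over(c,345,245,410,300,12,"pics/s62.png",(.5868,-.2424,4.74,zb))
E
```

```text
tilt [-0.57  1.2 ] pos [ 0.5786 -0.2535  0.0511] jaw 94.19 F [-0.1  0.6 -4.4] gap 0.0263 t 68.0 | shift [ 0.0111 -0.0077  0.0031] turn -0.55 (q6 -35.0) shift-after-turn [ 0.0111 -0.0077  0.003 ]
t 67.97 q [-30.75  34.71  -7.15  49.25   0.74 -34.96] lean -1.10 j5 0.74 pos [ 0.5786 -0.2535  0.0511] qd [-0.5  0.3  0.2] tilt [-0.57  1.2 ]
[[623. 248.]
 [283. 431.]
 [393. 501.]
 [734. 313.]]
[[631. 183.]
 [288. 365.]
 [399. 435.]
 [742. 248.]]
```

View pics/s62.png

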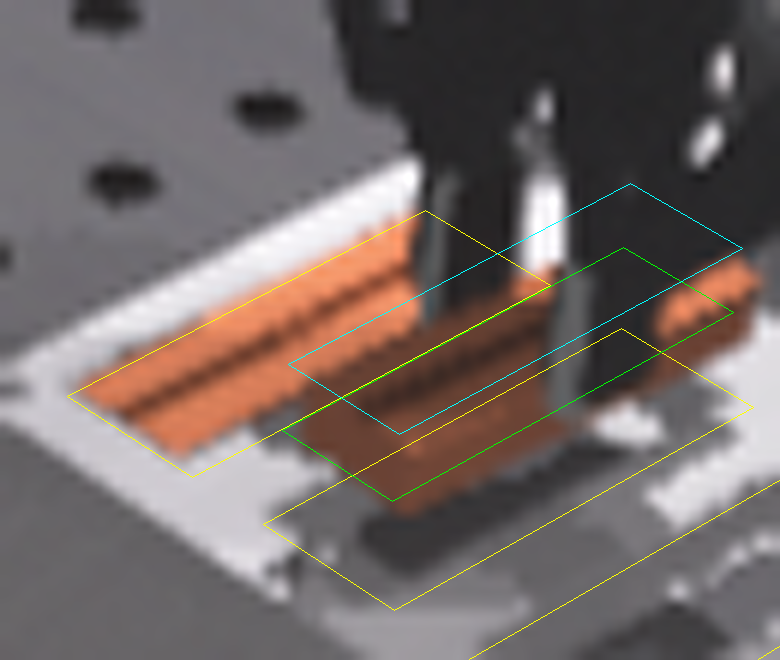

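Call:
move_arm(
  moves=[
    [[0,-0.0035,0.004,-0.6,0.02],[0,0,0,0,0.02],[0.008,0,0,0,0.02],[0,0,0,0,0.02],[0,0,0,0,0.02]],
  ],
)

```text
time_s: 68.43
ee_pos: [0.5836, -0.2488, 0.0439]
ee_rot: [15.0, 88.8, 109.9]
ft_force: [1.1, 0.0, -4.0]
finger_gap: 0.0263
```

```bash
python3 g.py 0.586 -0.2496 0.04 94.74; python3 q.py;python3 - <<'E'
from ov import *
c=r.camera("side")
crop(c,362,258,412,296,16,"pics/s63.png")
E
```

```text
tilt [-0.4   1.12] pos [ 0.5836 -0.2488  0.0439] jaw 94.91 F [ 1.1  0.  -4. ] gap 0.0263 t 68.4 | shift [ 0.0039 -0.0023 -0.0011] turn 0.17 (q6 -35.1) shift-after-turn [ 0.0039 -0.0023 -0.0011]
t 68.43 q [-30.16  35.24  -7.35  48.32   0.76 -35.08] lean -0.91 j5 0.76 pos [ 0.5836 -0.2488  0.0439] qd [ 0.9 -1.  -0.6] tilt [-0.4   1.12]
```

View pics/s63.png

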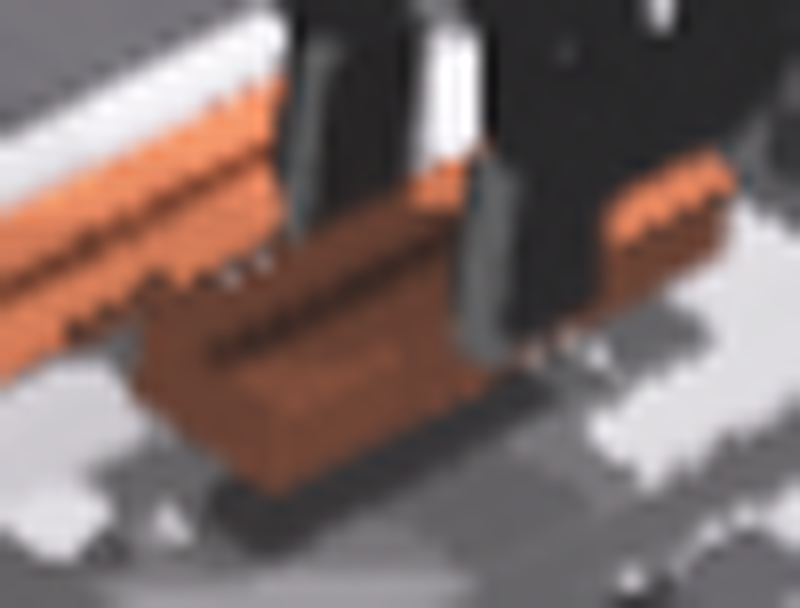

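```bash
cat > fb.py <<'E'
from bm import *
from rig import r
def fit(obs,u0,v0,k,yaw,x0,zb,cam="side",fixz=None):
    c=r.camera(cam)
    P=[(((u+.5)/k-.5+u0),((v+.5)/k-.5+v0)) for u,v in [o[1] for o in obs]]
    def f(p):
        e=[]
        for (lab,_),q in zip(obs,P):
            a,b,t=lab
            w=corner(p[0],p[1],yaw,p[2],a*.05,b*.015,t,p[3])
            e+=list((np.array(proj(c,w))-q)*k)
        e+= [(p[3])*3]
        if fixz: e+=[(p[2]-fixz)*1e3*10]
        return e
    s=least_squares(f,[x0[0],x0[1],zb,0],x_scale=[.001,.001,.001,1])
    print(np.round(s.x,4),"res",np.round(s.fun,0))
E
python3 - <<'E'
from fb import *
obs=[((-1,-1,0),(275,495)),((-1,1,0),(140,393)),((-1,1,1),(148,287)),((-1,-1,1),(275,410)),((1,-1,1),(737,185)),((1,-1,0),(725,245))]
fit(obs,362,258,16,4.8,(.587,-.2424),.07)
fit(obs,362,258,16,4.8,(.587,-.2424),.07,fixz=.074)
E
```

```text
[ 0.5977 -0.2375  0.0669  2.0682] res [  4.  -8.  -7.   1.  -7.  20.  13. -10.  -2. -14.  -1.  11.   6.]
[ 0.5905 -0.2445  0.074   2.2693] res [  3.  -7.  -9.   1.  -9.  19.  12. -11.   1. -14.   2.  12.   7.  -0.]
```

Call:
move_arm(
  moves=[
    [[0,0.003,0.0005,0.1,0.02],[0,0,0,0,0.02],[0.005,0,0,0,0.02],[0.002,0,0,0,0.02],[0,0,0,0,0.02]],
  ],
)

```text
time_s: 69.0
ee_pos: [0.5799, -0.2487, 0.0366]
ee_rot: [15.4, 88.8, 110.2]
ft_force: [0.2, 0.1, -5.6]
finger_gap: 0.0264
```

```bash
python3 g.py 0.5818 -0.2496 0.03 94.74; python3 q.py;python3 - <<'E'
from ov import *
c=r.camera("side")
crop(c,362,258,412,296,16,"pics/s64.png")
E
```

```text
tilt [-0.41  1.11] pos [ 0.5799 -0.2487  0.0366] jaw 94.76 F [ 0.2  0.1 -5.6] gap 0.0264 t 69.0 | shift [ 0.0065 -0.0019 -0.0011] turn 0.02 (q6 -35.1) shift-after-turn [ 0.0065 -0.0019 -0.0011]
t 69.00 q [-30.33  35.37  -8.35  47.19   0.75 -35.1 ] lean -0.92 j5 0.75 pos [ 0.5799 -0.2487  0.0366] qd [ 0.2 -0.3 -0. ] tilt [-0.41  1.11]
```

View pics/s64.png

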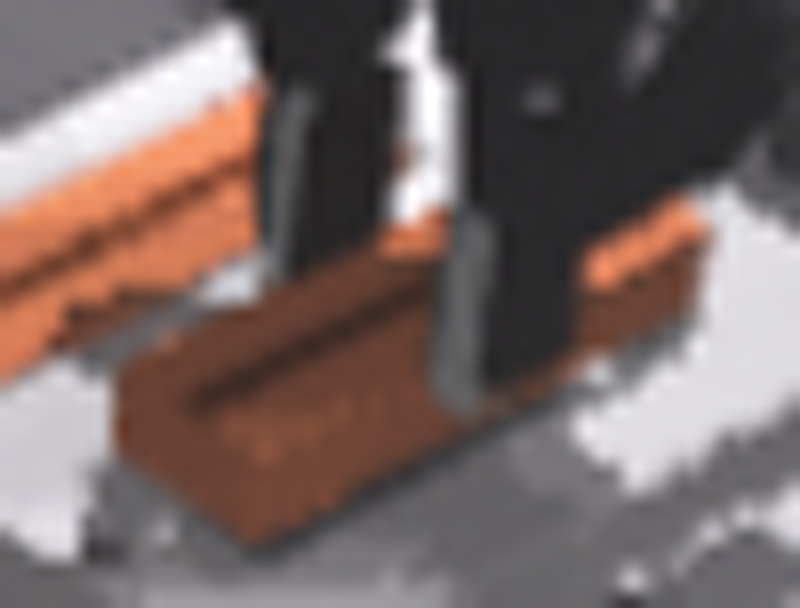

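```bash
python3 - <<'E'
from fb import *
obs=[((-1,-1,0),(252,548)),((-1,1,0),(118,450)),((-1,1,1),(120,360)),((-1,-1,1),(250,465)),((1,-1,1),(708,230)),((1,-1,0),(697,315))]
for z in (.0645,.0665,.0685): fit(obs,362,258,16,4.7,(.587,-.2424),.07,fixz=z)
c=r.camera("side")
for z in(.06,.0665):
  print(z,[(a,b,tuple(np.round((np.array(proj(c,corner(.5868,-.2424,4.74,z,a*.05,b*.015,0)))-[362,258]+.5)*16-.5))) for a,b in((-1,-1),(-1,1),(1,-1))])
E
```

```text
[ 0.5869 -0.244   0.0644  2.203 ] res [ -0.  -1. -12.   2.  -7.   5.  10.  -6.   5.  -1.   5.  -1.   7.  -1.]
[ 0.5849 -0.246   0.0664  2.2597] res [ -1.  -1. -13.   2.  -8.   5.  10.  -6.   6.  -1.   6.  -1.   7.  -1.]
[ 0.5829 -0.2479  0.0684  2.3165] res [ -1.  -1. -14.   2.  -8.   5.  10.  -6.   6.  -1.   6.  -0.   7.  -1.]
0.06 [(-1, -1, (np.float64(241.0), np.float64(576.0))), (-1, 1, (np.float64(95.0), np.float64(481.0))), (1, -1, (np.float64(692.0), np.float64(322.0)))]
0.0665 [(-1, -1, (np.float64(244.0), np.float64(541.0))), (-1, 1, (np.float64(98.0), np.float64(446.0))), (1, -1, (np.float64(696.0), np.float64(288.0)))]
```

Call:
move_arm(
  moves=[
    [[0,-0.0015,0.001,0,0.02],[0,0,0,0,0.02],[0.004,0,0,0,0.02],[0.002,0,0,0,0.02],[0.002,0,0,0,0.02]],
  ],
)

```text
time_s: 69.67
ee_pos: [0.5826, -0.2479, 0.0297]
ee_rot: [10.9, 88.9, 105.6]
ft_force: [-3.0, 1.2, 5.0]
finger_gap: 0.0263
```

```bash
python3 g.py 0.5818 -0.2496 0.03 94.74; python3 q.py;python3 - <<'E'
from ov import *
c=r.camera("side")
crop(c,362,258,412,296,16,"pics/s65.png")
E
```

```text
tilt [-0.29  1.02] pos [ 0.5826 -0.2479  0.0297] jaw 94.78 F [-3.   1.2  5. ] gap 0.0263 t 69.7 | shift [-0.0003  0.0009 -0.0016] turn 0.04 (q6 -34.9) shift-after-turn [-0.0003  0.0009 -0.0016]
t 69.67 q [-30.13  35.89  -8.55  46.33   0.74 -34.91] lean -0.76 j5 0.74 pos [ 0.5826 -0.2479  0.0297] qd [ 1.4 -1.6 -2.2] tilt [-0.29  1.02]
```

View pics/s65.png

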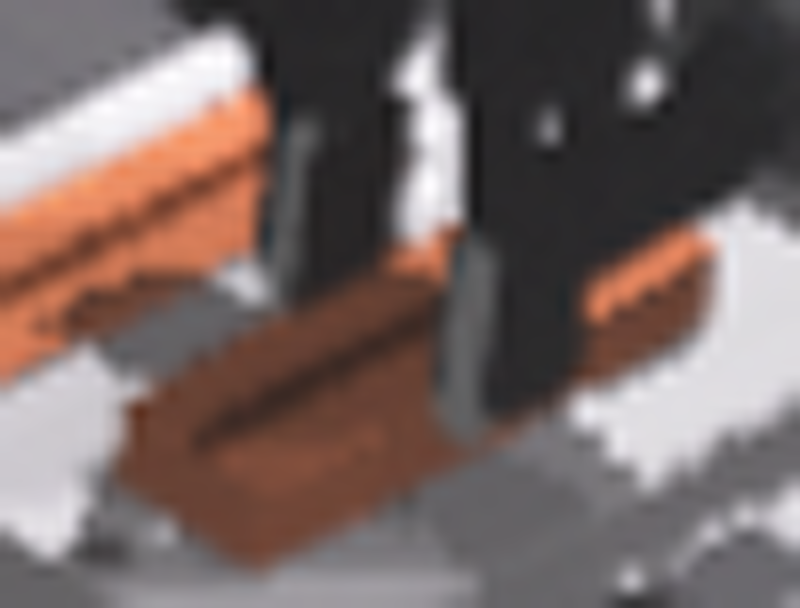

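Call:
move_arm(
  moves=[
    [[-0.002,0,0,0,0.02],[0,0.002,0.002,0,0.02],[0,0,0,0,0.02],[0.003,0,0,0,0.02],[0.002,0,0,0,0.02]],
  ],
)

```text
time_s: 70.13
ee_pos: [0.5807, -0.2464, 0.0293]
ee_rot: [7.1, 89.0, 101.9]
ft_force: [-8.0, 4.1, 20.8]
finger_gap: 0.026
```

```bash
python3 g.py 0.5818 -0.2496 0.03 94.74; python3 q.py;python3 - <<'E'
from ov import *
c=r.camera("side")
crop(c,362,258,412,296,16,"pics/s66.png")
E
```

```text
tilt [-0.2   0.94] pos [ 0.5807 -0.2464  0.0293] jaw 94.77 F [-8.   4.1 20.8] gap 0.0260 t 70.1 | shift [-0.0007 -0.0009 -0.0033] turn 0.03 (q6 -34.9) shift-after-turn [-0.0007 -0.0009 -0.0033]
t 70.13 q [-30.08  35.6   -9.14  45.9    0.72 -34.86] lean -0.64 j5 0.72 pos [ 0.5807 -0.2464  0.0293] qd [-0.3 -0.7 -1.1] tilt [-0.2   0.94]
```

View pics/s66.png

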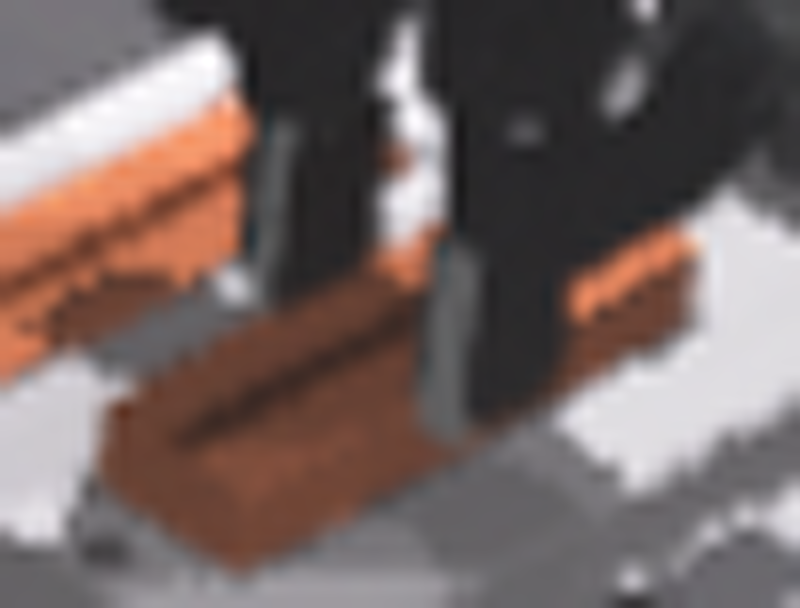

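Call:
move_arm(
  moves=[
    [[-0.001,0,0,0,0.02],[0,0,0,0,0.05],[0,0,0,0,0.05],[0,0,0,0,0.05],[0,0,0,0,0.05]],
  ],
)

```text
time_s: 70.6
ee_pos: [0.5827, -0.2473, 0.0326]
ee_rot: [-10.2, 89.2, 84.5]
ft_force: [-0.4, -0.3, 0.3]
finger_gap: 0.0497
```

```bash
python3 g.py 0.5818 -0.2496 0.03 94.74; python3 q.py;python3 - <<'E'
from ov import *
c=r.camera("side")
crop(c,362,258,412,296,16,"pics/s67.png")
E
```

```text
tilt [0.08 0.81] pos [ 0.5827 -0.2473  0.0326] jaw 94.78 F [-0.4 -0.3  0.3] gap 0.0497 t 70.6 | shift [ 0.0026  0.0011 -0.0022] turn 0.04 (q6 -34.9) shift-after-turn [ 0.0026  0.0011 -0.0022]
t 70.60 q [-30.08  35.38  -9.01  45.95   0.74 -34.86] lean -0.34 j5 0.74 pos [ 0.5827 -0.2473  0.0326] qd [ 0.   0.2 -0.3] tilt [0.08 0.81]
```

View pics/s67.png

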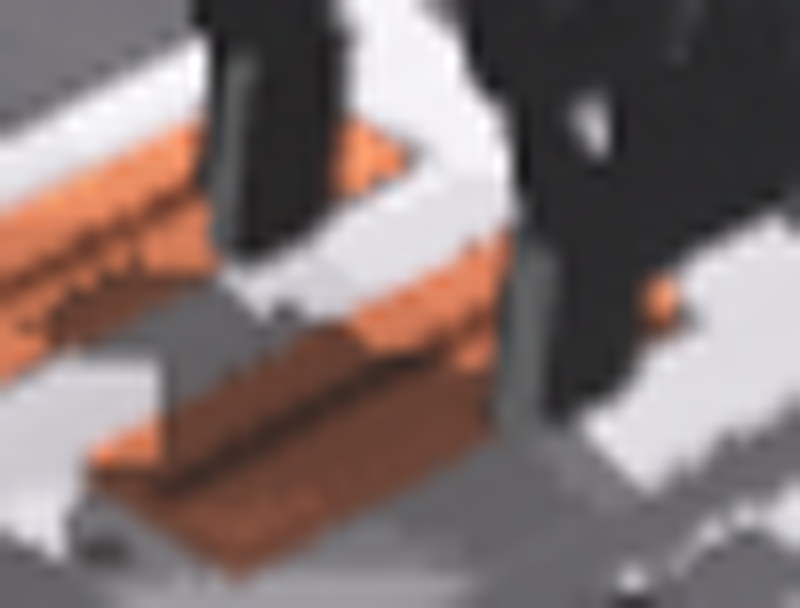

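Call:
move_arm(
  moves=[
    [[-0.03,0,0,0,0.05],[-0.01,0.003,-0.001,0,0],[0,0,0,0,0],[0,0,0,0,0],[0,0,0,0,0]],
  ],
)

```text
time_s: 71.07
ee_pos: [0.5793, -0.2491, 0.0721]
ee_rot: [-5.3, 89.1, 89.4]
ft_force: [0.9, -0.2, -0.4]
finger_gap: 0.0017
```

Call:
move_arm(
  moves=[
    [[0,0,0,0,0],[0.02,0,0,0,0],[0.01,0,0,0,0],[0,0,0,0,0],[0,0,0,0,0]],
  ],
)

```text
time_s: 71.48
ee_pos: [0.578, -0.2477, 0.0381]
ee_rot: [4.9, 89.0, 99.7]
ft_force: [-0.1, -0.1, -0.1]
finger_gap: -0.0
```

```bash
python3 g.py 0.5815 -0.2489 0.03 94.74; python3 q.py;python3 - <<'E'
from ov import *
c=r.camera("side")
crop(c,362,258,412,296,16,"pics/s68.png")
E
```

```text
tilt [-0.16  0.96] pos [ 0.578  -0.2477  0.0381] jaw 94.77 F [-0.1 -0.1 -0.1] gap -0.0000 t 71.5 | shift [ 0.008  -0.0034 -0.0016] turn 0.03 (q6 -35.1) shift-after-turn [ 0.008  -0.0034 -0.0016]
t 71.48 q [-30.33  34.86  -9.05  46.71   0.75 -35.11] lean -0.63 j5 0.75 pos [ 0.578  -0.2477  0.0381] qd [ 1.1 -0.8 -0.5] tilt [-0.16  0.96]
```

View pics/s68.png

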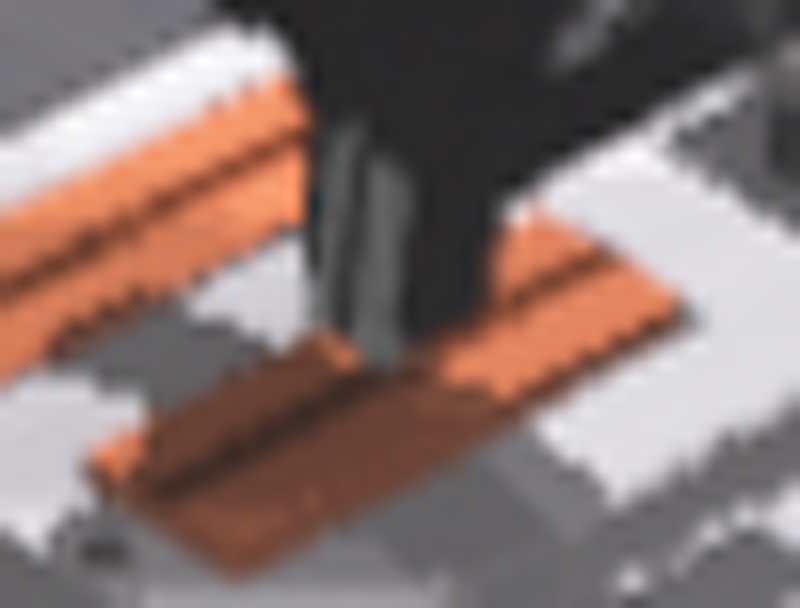

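Call:
move_arm(
  moves=[
    [[0.004,-0.002,-0.001,0,0],[0,0,0,0,0],[0.003,0,0,0,0],[0.003,0,0,0,0],[0.003,0,0,0,0]],
  ],
)

```text
time_s: 71.95
ee_pos: [0.5819, -0.2492, 0.0263]
ee_rot: [-4.9, 89.1, 89.8]
ft_force: [-0.3, 0.2, -0.3]
finger_gap: 0.0001
```

Call:
move_arm(
  moves=[
    [[0.003,0,0,0,0],[0.003,0,0,0,0],[0.003,0,0,0,0],[0.003,0,0,0,0],[0.003,0,0,0,0]],
  ],
)

```text
time_s: 72.37
ee_pos: [0.5821, -0.2495, 0.0209]
ee_rot: [-18.2, 89.3, 76.6]
ft_force: [-7.3, 3.8, 20.8]
finger_gap: -0.0002
```

Call:
move_arm(
  moves=[
    [[0.003,0,0,0,0],[0.003,0,0,0,0],[0.003,0,0,0,0],[0.003,0,0,0,0],[0.003,0,0,0,0]],
  ],
)

```text
time_s: 72.78
ee_pos: [0.5823, -0.2497, 0.0209]
ee_rot: [-51.0, 89.4, 43.9]
ft_force: [-7.3, 3.6, 21.3]
finger_gap: 0.0001
```

Call:
move_arm(
  moves=[
    [[-0.03,0,0,0,0],[-0.04,0,0,0,0],[-0.03,0.01,0,0,0],[0,0.04,0,0,0],[0,0.04,0,0,0]],
  ],
)

```text
time_s: 73.2
ee_pos: [0.4962, -0.2584, 0.1243]
ee_rot: [-74.5, 89.2, 20.7]
ft_force: [-1.2, -0.3, 0.3]
finger_gap: 0.0002
```

Call:
move_arm(
  moves=[
    [[-0.01,0.04,0,0,0],[0,0.02,0,0,0],[0,0,0,0,0],[0,0,0,0,0],[0,0,0,0,0]],
  ],
)

```text
time_s: 73.62
ee_pos: [0.4288, -0.264, 0.1351]
ee_rot: [-83.0, 89.2, 11.9]
ft_force: [-0.8, -0.1, 0.4]
finger_gap: 0.0002
```

```bash
python3 q.py; cat > fl.py <<'E'
from ov import *
c=r.camera("side"); over(c,335,240,425,305,8,"pics/s70.png")
W=pts(c)
t=np.radians(4.74);ax=np.array([np.cos(t),np.sin(t)]);ay=np.array([-ax[1],ax[0]])
for k,o in enumerate(((.5814,-.1875),(.5862,-.2433))):
  d=W[...,:2]-np.array(o);a=d@ax;b=d@ay
  for lab,m in (("bar-x",(abs(b)<.010)&(a>-.045)&(a<-.02)),("barmid",(abs(b)<.010)&(abs(a)<.02)),("bar+x",(abs(b)<.010)&(a<.045)&(a>.02)),("bar+y",(b>.004)&(b<.012)&(abs(a)<.04)),("bar-y",(b<-.004)&(b>-.012)&(abs(a)<.04)),("jig -y",(abs(b+.028)<.006)&(abs(a)<.045)),("jig +y",(abs(b-.024)<.004)&(abs(a)<.045))):
    m=m&(W[...,2]>.03)&(W[...,2]<.1)
    print(k,lab,m.sum(),np.round(np.median(W[m][:,2]),4),np.round(np.mean(W[m][:,2]),4))
c=r.camera("top");cv2.imwrite("pics/t70.png",c["frame"][:,:,::-1])
c=r.camera("side");cv2.imwrite("pics/s71.png",c["frame"][:,:,::-1])
E
python3 fl.py
```

```text
t 73.62 q [-40.46  16.13 -23.6   49.78   0.63 -45.4 ] lean 0.49 j5 0.63 pos [ 0.4288 -0.264   0.1351] qd [-0.1  0.3 -0.6] tilt [0.78 0.16]
0 bar-x 54 0.0615 0.0617
0 barmid 75 0.0612 0.0613
0 bar+x 46 0.0616 0.0616
0 bar+y 64 0.0616 0.0616
0 bar-y 60 0.0618 0.062
0 jig -y 100 0.0612 0.0612
0 jig +y 65 0.0617 0.0618
1 bar-x 53 0.0615 0.0617
1 barmid 83 0.0618 0.0618
1 bar+x 44 0.0615 0.0614
1 bar+y 61 0.0619 0.0619
1 bar-y 63 0.0615 0.0613
1 jig -y 111 0.062 0.0619
1 jig +y 60 0.0614 0.0614
```

View pics/s70.png

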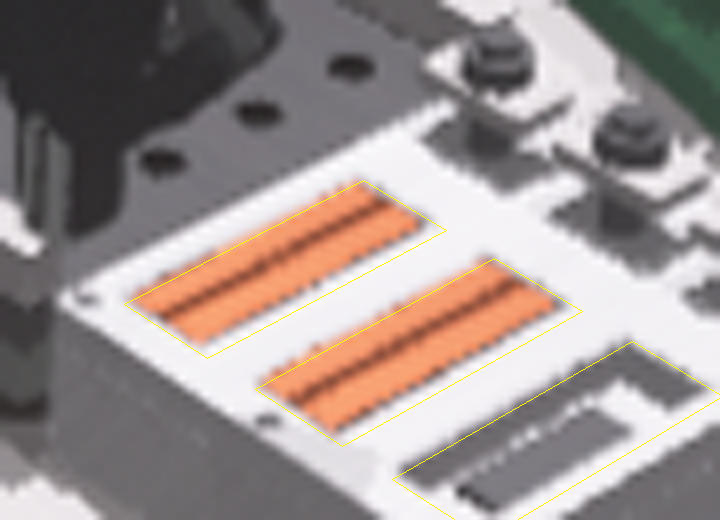

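View pics/t70.png

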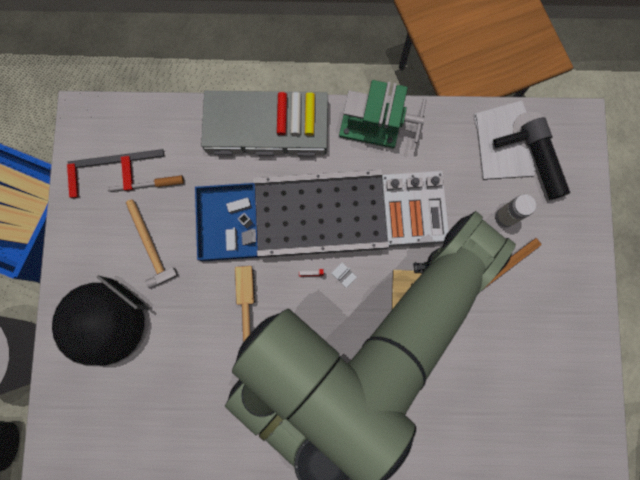

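View pics/s71.png

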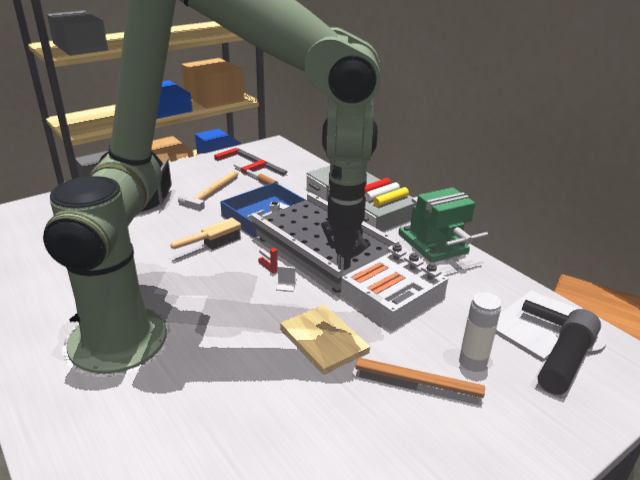

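```bash
python3 - <<'E'
from rig import r
print(r.sign_off())
E
```

```text
the job is handed in; nothing more can be done
None
```

The job is done and handed in at about 74 s of the 210 s allowed. No verdict came back.

- **Sweeping:** I swept all four off-cuts on the plate into the blue tray with the bench brush. I then stood the brush back on its bristles on the bench.
- **Bars:** Both copper bars on the board are now in the jig, one in pocket0 and one in pocket1. I pressed each with closed fingers until it stopped moving, at 29 N and 21 N. Both stopped at the same tool height.

**Last checks**
- **Flush:** The side camera's depth reads 61.2 to 61.9 mm on both bars and 61.2 to 62.0 mm on the jig top, so they are level to within about 0.5 mm.
- **Scene:** The final pictures show the plate and board empty and all four off-cuts in the tray. The square, the bracket and the other tools look undisturbed, and the arm is clear of everything.
- **Off-cuts in the tray:** Earlier pictures showed one square tube standing upright and a flat bar leaning on the tray's plate-side wall. I left them like that.
- **Disagreement:** The two cameras differ by about 3 mm in y at the jig. The first bar sat on the pocket's edge and dropped in when I let go. For the second I corrected the position by a few millimetres before letting go.

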